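# Fill, close and trim a particle damper

### The job

Make up the particle damper on the optical table: set the blue funnel on the clear canister and, with the funnel in place, pour the steel balls from both scoops through it, so that every ball on the table ends in the canister. Then take the funnel off, close the canister with the black end cap, skirt down and fully home, and stack every brass trim weight there is, recess down, on the cap's boss and on one another. Leave the funnel upright and both empty scoops flat on the table, and do not knock over or shove the white lens box or the carton.

Things in the scene. Friction and masses are not known exactly. Their poses are not given: they have to be found in the camera images.
- canister_rim (a point): centre of the top rim of the clear damper canister, 104 mm above the table; z up. Bolted to the table: round foot 72 mm across, 10 mm high; barrel 54 mm outside, 46 mm inside, floor 14 mm above the table. A collar 61 mm across rings the barrel 28 to 34 mm below the rim; the barrel above it is the spigot that centres funnel and cap.
- funnel_mid (a point): centre of the blue funnel, on its axis 36 mm above its underside; z up to the mouth. Starts upright on its collar. 72 mm high; mouth 90 mm inside, 98 outside; throat 42 mm; collar 68 mm outside, 58 inside, 16 deep: it drops over the canister's top until the shoulder inside rests on the rim (underside 16 mm below the rim). 0.1 kg.
- funnel_lug (a point): grip point on the funnel's side lug: an upright fin 12 mm thick (own x), 24 mm high, reaching out along own y from the mouth's edge to 89 mm from the axis; this point lies 73 mm from the axis along own y, 60.5 mm above the underside, half-way up the fin.
- scoop_a_mid (a point): scoop_a, the left, back steel scoop: point 18 mm above its underside. x: nose to handle, z up. Pan open at the nose: x -50 to +47 mm, 44 mm wide inside, walls 36 mm high. Floor flat (3 mm thick), its last 38 mm rising at 20 deg to the nose lip 14 mm above the underside: level it keeps its balls, nose-down 40 to 55 deg it empties. Lies flat. 0.11 to 0.17 kg empty.
- scoop_a_handle (a point): grip point of that scoop's straight black handle, a bar 12 mm thick (y), 20 mm high and 74 mm long (x from 50 to 124 mm), centre line 42 mm above the scoop's underside; this point is 90 mm behind the pan's centre. Same axes as the scoop.
- scoop_b_mid (a point): scoop_b, the front steel scoop: point 18 mm above its underside. x: nose to handle, z up. Pan open at the nose: x -50 to +47 mm, 44 mm wide inside, walls 36 mm high. Floor flat (3 mm thick), its last 38 mm rising at 20 deg to the nose lip 14 mm above the underside: level it keeps its balls, nose-down 40 to 55 deg it empties. Lies flat. 0.11 to 0.17 kg empty.
- scoop_b_handle (a point): grip point of that scoop's straight black handle, a bar 12 mm thick (y), 20 mm high and 74 mm long (x from 50 to 124 mm), centre line 42 mm above the scoop's underside; this point is 90 mm behind the pan's centre. Same axes as the scoop.
- cap_mid (a point): point on the axis of the black end cap, 24 mm above its underside; z up. Disc 68 mm across, 24 mm high, with a skirt 58 mm inside, 16 mm deep that drops over the canister's top until its plate rests on the rim (underside 16 mm below the rim); on top an aluminium boss 30 mm across, 24 mm high, that fits the weights' recesses. 0.15 kg.
- weight_a_mid (a point): weight_a: centre, 28 mm above the underside, of a brass trim weight (up to three, all alike; may be absent); z up its axis. Disc 60 mm across, 32 mm high; in its underside a round recess 33 mm wide, 26 mm deep; on top a boss 30 mm across, 24 mm high, to grip by and to carry the next weight. 0.5 to 0.7 kg.
- weight_b_mid (a point): weight_b: centre, 28 mm above the underside, of a brass trim weight (up to three, all alike; may be absent); z up its axis. Disc 60 mm across, 32 mm high; in its underside a round recess 33 mm wide, 26 mm deep; on top a boss 30 mm across, 24 mm high, to grip by and to carry the next weight. 0.5 to 0.7 kg.
- weight_c_mid (a point): weight_c: centre, 28 mm above the underside, of a brass trim weight (up to three, all alike; may be absent); z up its axis. Disc 60 mm across, 32 mm high; in its underside a round recess 33 mm wide, 26 mm deep; on top a boss 30 mm across, 24 mm high, to grip by and to carry the next weight. 0.5 to 0.7 kg.
- ball_1: ball_1: centre of a polished steel ball 18 mm across (24 g), starting in scoop_a; may be absent. It rolls away if it falls on the table.
- ball_2: ball_2: centre of a polished steel ball 18 mm across (24 g), starting in scoop_a; may be absent. It rolls away if it falls on the table.
- ball_3: ball_3: centre of a polished steel ball 18 mm across (24 g), starting in scoop_a; may be absent. It rolls away if it falls on the table.
- ball_4: ball_4: centre of a polished steel ball 18 mm across (24 g), starting in scoop_a; may be absent. It rolls away if it falls on the table.
- ball_5: ball_5: centre of a polished steel ball 18 mm across (24 g), starting in scoop_b; may be absent. It rolls away if it falls on the table.
- ball_6: ball_6: centre of a polished steel ball 18 mm across (24 g), starting in scoop_b; may be absent. It rolls away if it falls on the table.
- ball_7: ball_7: centre of a polished steel ball 18 mm across (24 g), starting in scoop_b; may be absent. It rolls away if it falls on the table.
- ball_8: ball_8: centre of a polished steel ball 18 mm across (24 g), starting in scoop_b; may be absent. It rolls away if it falls on the table.
- ring_rod_end (a point): front right end of the ring light's fixed steel rod, 12 mm thick, which runs level from here, 250 mm above the table, back and to the left past the top of its post; keep the arm clear of it
- ring_post_top (a point): top of the ring light's upright post, 13 mm thick, that stands on the table behind the work; fixed
- lens_box_1_c (a point): bystander: centre of a loose small white lens box, 47 x 45 x 19 mm, at the left
- optic_box_c (a point): bystander: centre of a loose upright teal and white carton, 36 x 36 x 58 mm, at the back

How it is judged:
On the way, in this order (a step that is already met when the one before it is completed fails the run):
1. the funnel sits square and fully home on the canister (horizontal distance between funnel_mid and canister_rim below 0.005 m and angle between funnel_mid's own z axis and vertical below 0.06 rad and height (world z) of funnel_mid between 0.121 and 0.127 m), for 0.2 s.
2. every ball is inside the canister with the funnel still on it (all of step 1 and horizontal distance between each of ball_1, ball_2, ball_3, ball_4, ball_5, ball_6, ball_7, ball_8 and canister_rim below 0.022 m and height (world z) of ball_1 between 0.015 and 0.095 m and height (world z) of ball_2 between 0.015 and 0.095 m and height (world z) of ball_3 between 0.015 and 0.095 m and height (world z) of ball_4 between 0.015 and 0.095 m and height (world z) of ball_5 between 0.015 and 0.095 m and height (world z) of ball_6 between 0.015 and 0.095 m and height (world z) of ball_7 between 0.015 and 0.095 m and height (world z) of ball_8 between 0.015 and 0.095 m), for 0.2 s.
3. the funnel is off and the end cap sits fully home on the canister (horizontal distance between cap_mid and canister_rim below 0.005 m and angle between cap_mid's own z axis and vertical below 0.06 rad and height (world z) of cap_mid between 0.109 and 0.115 m), for 0.2 s.
At the end, for the whole second after the job is handed in: Every ball is in the canister; the cap is fully home on it (3 mm, level within 3 deg); every weight is stacked on it recess down (no gap over 4 mm, 7 mm off axis, 3 deg); funnel upright and scoops flat on the table (all of step 3 and horizontal distance between each of ball_1, ball_2, ball_3, ball_4, ball_5, ball_6, ball_7, ball_8 and canister_rim below 0.022 m and height (world z) of ball_1 between 0.015 and 0.095 m and height (world z) of ball_2 between 0.015 and 0.095 m and height (world z) of ball_3 between 0.015 and 0.095 m and height (world z) of ball_4 between 0.015 and 0.095 m and height (world z) of ball_5 between 0.015 and 0.095 m and height (world z) of ball_6 between 0.015 and 0.095 m and height (world z) of ball_7 between 0.015 and 0.095 m and height (world z) of ball_8 between 0.015 and 0.095 m and horizontal distance between each of weight_a_mid, weight_b_mid, weight_c_mid and canister_rim below 0.007 m and angle between each of weight_a_mid, weight_b_mid, weight_c_mid's own z axis and vertical below 0.06 rad and (height (world z) of weight_a_mid between 0.136 and 0.144 m or height (world z) of weight_a_mid between 0.168 and 0.176 m or height (world z) of weight_a_mid between 0.2 and 0.208 m) and (height (world z) of weight_b_mid between 0.136 and 0.144 m or height (world z) of weight_b_mid between 0.168 and 0.176 m or height (world z) of weight_b_mid between 0.2 and 0.208 m) and (height (world z) of weight_c_mid between 0.136 and 0.144 m or height (world z) of weight_c_mid between 0.168 and 0.176 m or height (world z) of weight_c_mid between 0.2 and 0.208 m) and angle between each of funnel_mid, scoop_a_mid, scoop_b_mid's own z axis and vertical below 0.1 rad and height (world z) of funnel_mid between 0.03 and 0.042 m and height (world z) of scoop_a_mid between 0.012 and 0.024 m and height (world z) of scoop_b_mid between 0.012 and 0.024 m); the robot touches nothing.
It fails at once if a bystander was shoved or knocked over (distance of any of lens_box_1_c, optic_box_c from where it was at the start of the episode above 0.03 m).
Of ball_1, ball_2, ball_3, ball_4, ball_5, ball_6, ball_7, ball_8 only 5 to 8 are there at a start; the rules pass over those that are not, and their reading is None.
Of weight_a, weight_b, weight_c only 1 to 3 are there at a start; the rules pass over those that are not, and their reading is None.
At some moment in a run one of cap, weight_a, weight_b, weight_c may be knocked a few centimetres aside while the robot is not near it.
It also fails if it takes over 210 s, if anything falls off the work surface, if the arm or the gripper's body presses on something with over 40 N, if the wrist force passes 120 N, or if a joint passes its speed limit or range.

### The arm

A 6-joint arm with a two-finger parallel gripper is mounted at the origin on a cart in front of the work surface, level with it; the furniture and walls round the work are solid. World frame = base frame: x ahead of the robot, y to its left, z up, the work surface at z = 0. Lengths are in m, angles in rad, forces in N, time in s.
With the tool pointing down it reaches from about 0.3 to 0.875 m from the base axis. Payload 6.4 kg.
Tool frame: the origin (TCP) lies at the centre of the arm's flange, where the gripper is bolted on; the fingertips stand 173 mm ahead of it and the grasp point (between the pads) lies 155 mm ahead of it; x points along the fingers, z is the direction in which the jaws open and shut, and the axes are right-handed (so a half turn about x gives the same grasp; the last joint's range is limited). The gripper opens to 85 mm and grips with 20 to 120 N. Pads are 22 mm wide; open, the fingers measure 114 mm over their backs; the gripper's body (76 mm by 85 mm) begins 54 mm behind the grasp point. The pads swing forward as they close: fully open they stand 13 mm farther back than shut.
Start: joints at [-1.406, 0.181, 1.607, -0, 1.354, -0.206], TCP at [0.208, -0.536, 0.405] pointing down, gripper open.
Joint ranges: [-2.99, 2.99], [-0.89, 2.07], [0.3, 2.58], [-1.14, 4.28], [0, 2.63], [-3.12, 3.12]. Speed limits (rad/s): [2.57, 2.57, 3.01, 3.14, 3.14, 3.14].

### API

Orientations are given as a rotation vector (axis times angle).
In Python, from bench import bot gives the robot as it stands.
- The arm moves only by the tool move_arm, never from a script. Its argument "series" is a list of rows, each an object of numbers: "tx", "ty", "tz": the shift along the tool's x, y, z in units of 25 mm (1.0 is 25 mm); "wx", "wy", "wz": the turn, a rotation vector about the tool's x, y, z in rad; "gripper": the closure in counts, from 0 (fully open) to 255 (shut). In form: [{"tx": .., "ty": .., "tz": .., "wx": .., "wy": .., "wz": .., "gripper": ..}, ...]. A call has 1 to 10 rows; each row is the pose to reach, as a shift and turn from the pose commanded when the call began, along the tool's axes at that moment; what a row does not reach only later rows make up. A row lasts 1/12 s, in which the tool goes at most 41.7 mm and 7.16 degrees, less where a joint would pass 70% of its speed; a pose out of reach is approached as far as the arm can. A call with a gripper value outside its range is refused whole. The fingers move at their own pace and stop on an object; "newtons" is the grip in N (left out, the last holds). Time passes only in rows, so rows that repeat a pose let the fingers close. It gives the time, the measured TCP pose, the force and the opening at its end, in the units of the state.
- bot.sense(): the state, without advancing time (a new reading comes with each control period).
- bot.capture(name): name is "side" or "top" or "wrist"; returns (picture, depth): 420x560x3 uint8, red, green, blue; 420x560 float32, m along the optical axis (not along the pixel's ray), 0 where there is no reading.
- bot.camera_model(name): a dict with "camera_matrix" (3x3 intrinsics, pixels), "rvec" (rotation vector, rad) and "tvec" (3), from world to camera coordinates, as OpenCV has them. Camera axes: x right, y down, z forward; pixel columns grow to the right and rows downward; lengths in m; the calibration is good to about 2 mm. A picture is of the moment at which its call begins: read the wrist's pose just before it. camera_model takes no time and is no camera call; for the wrist camera it gives the pose at the moment of the call.
- bot.finish_job(): hands the job in, once; it reports no verdict.
The state is a dict: "time_s": time; "joints": joint angles; "qd": joint speeds; "effort": joint torques, N m; "position": TCP position; "eef_rot": TCP orientation; "wrist_force": force on the tool from outside, world axes, zero at the start; "ft_torque": the same for the moment, N m; "opening": finger opening in m.
Only numpy, scipy, OpenCV 4.12 (cv2) and the standard library are available. Lean on these libraries where they do the work, as an engineer would, in place of code of your own. Each camera call takes 0.05 s, during which the arm holds its last target. There are 200 camera calls.

## Working session

There is one attempt and no reset: what is moved stays moved. The work goes in short steps, Python scripts to look and compute and a tool call to move; the robot and the scene stay as the last step left them, time stands still between calls to the robot, and variables do not carry over. Pictures are saved under pics/ and viewed, about 12 in all and at most 16, crops included, and the job is handed in when it is done.

Besides the shell and the picture viewer there is one more tool, called after "Emit:" as a command line: name --argument value ..., lists and objects as JSON in quotes. move_arm: Moves the arm, as the interface text tells. Its arguments: {"type":"object","properties":{"series":{"type":"array"},"newtons":{"type":"number"}},"required":["series"]}

```bash
ls; mkdir -p pics; cat > h.py <<'E'
import numpy as np, cv2
from scipy.spatial.transform import Rotation as R
from bench import bot
def model(n):
    m=bot.camera_model(n); return np.array(m['camera_matrix']),cv2.Rodrigues(np.array(m['rvec'],float))[0],np.array(m['tvec'],float).ravel()
def cap(n,save=None):
    m=model(n); p,d=bot.capture(n)
    if save: cv2.imwrite(f'pics/{save}.png',p[:,:,::-1]); np.savez(f'pics/{save}.npz',p=p,d=d,K=m[0],R=m[1],t=m[2])
    return p,d,m
def cloud(d,m):
    K,Rm,t=m; v,u=np.mgrid[:d.shape[0],:d.shape[1]]
    c=np.stack([(u-K[0,2])/K[0,0]*d,(v-K[1,2])/K[1,1]*d,d],-1)
    w=(c-t)@Rm; w[d==0]=np.nan; return w
def load(s):
    f=np.load(f'pics/{s}.npz'); return f['p'],f['d'],(f['K'],f['R'],f['t'])
def proj(P,m):
    K,Rm,t=m; c=np.atleast_2d(P)@Rm.T+t; q=c@K.T; return q[:,:2]/q[:,2:]
E
python3 - <<'E'
from h import *
s=bot.sense(); print({k:np.round(v,3) for k,v in s.items()})
print(R.from_rotvec(s['eef_rot']).as_matrix().round(3))
for n in('side','top'):
    p,d,m=cap(n,n+'0'); print(n,-m[1].T@m[2],m[1][2],m[0][0,0])
a=cv2.imread('pics/top0.png');b=cv2.imread('pics/side0.png')
E
```

```text
pics
{'time_s': np.float64(0.0), 'joints': array([-1.406,  0.182,  1.608, -0.   ,  1.354, -0.206]), 'qd': array([-0.001,  0.   ,  0.   , -0.001, -0.001,  0.   ]), 'effort': array([-0.0000e+00, -4.4487e+01, -3.5134e+01, -0.0000e+00,  9.0000e-03,
        0.0000e+00]), 'position': array([ 0.208, -0.536,  0.404]), 'eef_rot': array([ 0.933,  1.363, -0.931]), 'wrist_force': array([-0.04 ,  0.749,  0.733]), 'ft_torque': array([-0.006, -0.018,  0.001]), 'opening': np.float64(0.085)}
[[-0.     0.932  0.362]
 [ 0.002  0.362 -0.932]
 [-1.     0.    -0.002]]
side [0.53787037 1.33210178 0.94021485] [ 0.03622204 -0.84349777 -0.53590995] 455.2440528706641
top [0.45160999 0.24126017 1.44059433] [ 0.08286242 -0.02968196 -0.99611887] 502.52007641429344
```

View pics/top0.png

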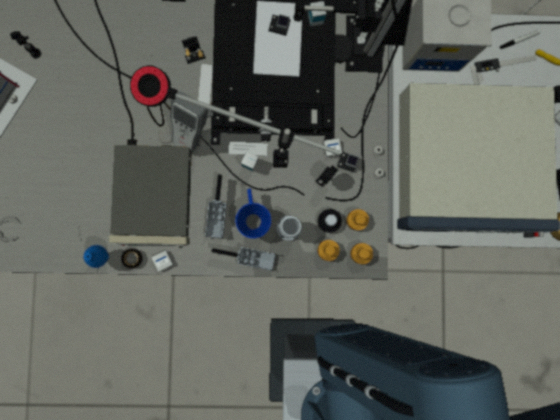

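View pics/side0.png

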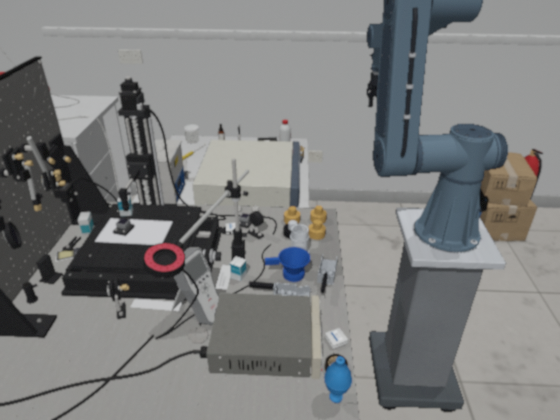

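```bash
python3 - <<'E'
from h import *
p,d,m=load('top0'); w=cloud(d,m)
x0,y0,x1,y1=195,135,395,285
c=cv2.resize(p[y0:y1,x0:x1],None,fx=4,fy=4,interpolation=cv2.INTER_CUBIC)
c=np.clip(c.astype(float)*1.4,0,255).astype(np.uint8)
cv2.imwrite('pics/top0c.png',c[:,:,::-1])
for n,(u,v) in dict(w1=(358,216),w2=(330,247),w3=(363,251),cap=(329,218),can=(290,227),rod=(345,157),post=(285,135),lens=(162,260),scA=(215,215)).items():
    print(n,w[v,u].round(3), np.nanmax(w[v-3:v+4,u-3:u+4,2]).round(3))
print('proj origin',proj([[0,0,0],[.3,0,0],[.5,.2,0],[.5,-.2,0]],m).round(0))
E
```

```text
w1 [ 0.554 -0.034  0.063] 0.063
w2 [0.467 0.041 0.054] 0.062
w3 [ 0.458 -0.05   0.055] 0.064
cap [0.547 0.044 0.047] 0.057
can [0.521 0.151 0.023] 0.029
rod [ 0.728 -0.006  0.008] 0.032
post [0.71  0.186 0.343] 0.36
lens [0.421 0.508 0.017] 0.031
scA [0.551 0.364 0.02 ] 0.028
proj origin [[340. 415.]
 [341. 306.]
 [272. 234.]
 [411. 237.]]
```

View pics/top0c.png

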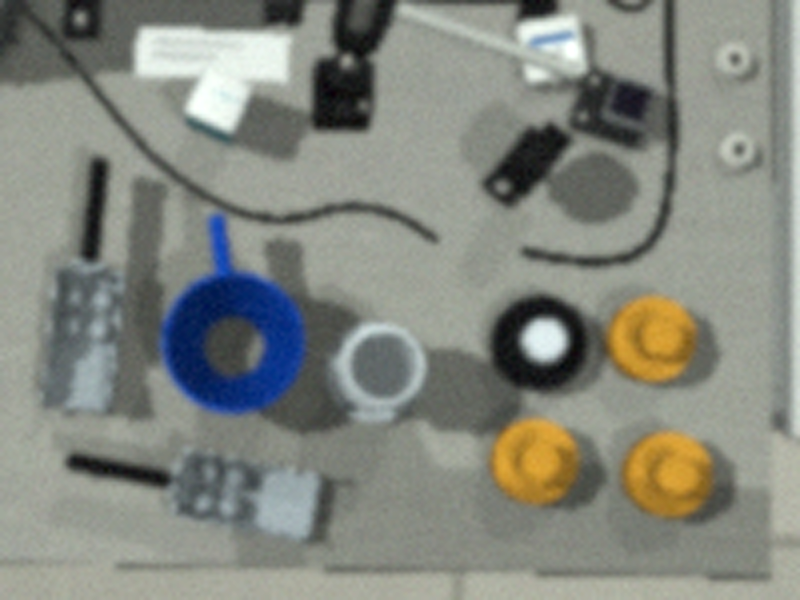

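```bash
cat >> h.py <<'E'
def row(P,M,s=None):
    """grasp point P, tool matrix M -> row from current pose"""
    s=s or bot.sense(); R0=R.from_rotvec(s['eef_rot']).as_matrix(); M=np.array(M)
    d=R0.T@(np.array(P)-M[:,0]*.155-s['position'])/.025; r=R.from_matrix(R0.T@M).as_rotvec()
    return np.r_[d,r].round(3)
def down(psi): # tool y at world yaw psi
    c,s_=np.cos(psi),np.sin(psi); return np.array([[0,c,s_],[0,s_,-c],[-1,0,0]])
def st():
    s=bot.sense(); R0=R.from_rotvec(s['eef_rot']).as_matrix(); g=s['position']+R0[:,0]*.155
    print('t',round(s['time_s'],2),'grasp',g.round(4),'yaw',np.arctan2(R0[1,1],R0[0,1]).round(4),'tz',R0[2].round(3),'F',np.round(s['wrist_force'],1),'op',round(s['opening'],4),'j',np.round(s['joints'],2)); return s
def ray(n,uv,z,m=None):
    K,Rm,t=m or model(n); uv=np.atleast_2d(np.array(uv,float)); r=np.c_[(uv-K[[0,1],[2,2]])/K[[0,1],[0,1]],np.ones(len(uv))]@Rm
    c=-Rm.T@t; return c+r*((np.asarray(z)-c[2])/r[:,2])[:,None]
E
python3 - <<'E'
from h import *
s=st(); K,Rm,t=model('wrist'); R0=R.from_rotvec(s['eef_rot']).as_matrix()
print('cam in tool',R0.T@(-Rm.T@t-s['position']),'optical axis in tool',R0.T@Rm[2],'right',R0.T@Rm[0],K)
print('target TCP (.40,.13,.50) row',row([.40,.13,.345],down(0)), row([.20,-.30,.3],down(0)))
print(ray('top',[[345,158],[285,135],[170,95]],[.25]*3))
E
```

```text
t 0.1 grasp [ 0.2083 -0.5355  0.2489] yaw 0.3708 tz [-1.     0.    -0.002] F [ 0.  -0.6 -1. ] op 0.0854 j [-1.41  0.18  1.61 -0.    1.35 -0.21]
cam in tool [0.03049686 0.07294503 0.00078912] optical axis in tool [ 0.95779954 -0.28743426 -0.00126027] right [1.56519969e-03 8.31060903e-04 9.99998430e-01] [[377.89971239   0.         275.63408302]
 [  0.         377.89971239 212.10503668]
 [  0.           0.           1.        ]]
target TCP (.40,.13,.50) row [-3.8060e+00  1.6796e+01 -2.2046e+01  3.7100e-01 -2.0000e-03 -0.0000e+00] [-2.030e+00  3.106e+00 -8.911e+00  3.710e-01 -2.000e-03 -0.000e+00]
[[0.6792317  0.03559697 0.25      ]
 [0.73160757 0.18131329 0.25      ]
 [0.82194225 0.46024525 0.25      ]]
```

```bash
python3 - <<'E'
from h import *
print(row([.30,-.15,.33],down(0)))
p,d,m=load('top0'); w=cloud(d,m); print('box heights',[np.nanmax(w[v-3:v+3,u-3:u+3,2]).round(2) for u,v in [(420,120),(480,200),(405,225),(150,200)]])
E
```

```text
[-3.2220e+00  9.0090e+00 -1.3055e+01  3.7100e-01 -2.0000e-03 -0.0000e+00]
box heights [np.float64(0.07), np.float64(0.07), np.float64(0.07), np.float64(0.09)]
```

Emit:
move_arm --series '[{"tx":-3.2},{"tx":-3.2,"ty":9,"tz":-13,"wx":0.371},{"tx":-3.2,"ty":9,"tz":-13,"wx":0.371},{"tx":-3.2,"ty":9,"tz":-13,"wx":0.371},{"tx":-3.2,"ty":9,"tz":-13,"wx":0.371},{"tx":-3.2,"ty":9,"tz":-13,"wx":0.371},{"tx":-3.2,"ty":9,"tz":-13,"wx":0.371},{"tx":-3.2,"ty":9,"tz":-13,"wx":0.371},{"tx":-3.2,"ty":9,"tz":-13,"wx":0.371},{"tx":-3.2,"ty":9,"tz":-13,"wx":0.371}]'

```text
schema error: expected keys tx, ty, tz, wx, wy, wz, gripper
```

Emit:
move_arm --series '[{"tx":-3.2,"ty":0},{"tx":0},{"tx":0},{"tx":0}]'

```text
schema error: expected keys tx, ty, tz, wx, wy, wz, gripper
```

```bash
python3 - <<'E'
from h import *
st(); print(row([.56,.13,.325],down(0)))
E
```

```text
t 0.1 grasp [ 0.2083 -0.5355  0.2489] yaw 0.3708 tz [-1.     0.    -0.002] F [ 0.  -0.6 -1. ] op 0.0854 j [-1.41  0.18  1.61 -0.    1.35 -0.21]
[-3.0070e+00  2.2760e+01 -1.9726e+01  3.7100e-01 -2.0000e-03 -0.0000e+00]
```

All keys are required.

Emit:
move_arm --series '[{"tx":-3.2,"ty":0,"tz":0,"wx":0,"wy":0,"wz":0,"gripper":0},{"tx":-3.2,"ty":0,"tz":0,"wx":0,"wy":0,"wz":0,"gripper":0},{"tx":-3.2,"ty":9,"tz":-13,"wx":0.371,"wy":0,"wz":0,"gripper":0},{"tx":-3.2,"ty":9,"tz":-13,"wx":0.371,"wy":0,"wz":0,"gripper":0},{"tx":-3.2,"ty":9,"tz":-13,"wx":0.371,"wy":0,"wz":0,"gripper":0},{"tx":-3.2,"ty":9,"tz":-13,"wx":0.371,"wy":0,"wz":0,"gripper":0},{"tx":-3.2,"ty":9,"tz":-13,"wx":0.371,"wy":0,"wz":0,"gripper":0},{"tx":-3.2,"ty":9,"tz":-13,"wx":0.371,"wy":0,"wz":0,"gripper":0},{"tx":-3.2,"ty":9,"tz":-13,"wx":0.371,"wy":0,"wz":0,"gripper":0},{"tx":-3.2,"ty":9,"tz":-13,"wx":0.371,"wy":0,"wz":0,"gripper":0}]'

```text
time_s: 0.93
position: [0.2857, -0.2098, 0.4843]
eef_rot: [1.21, 1.209, -1.21]
wrist_force: [1.1, 0.5, 0.7]
opening: 0.0855
```

```bash
python3 - <<'E'
from h import *
st(); print(row([.56,.13,.325],down(0)))
E
```

```text
t 0.93 grasp [ 0.2857 -0.2097  0.3293] yaw -0.0012 tz [-1.  0. -0.] F [1.1 0.5 0.7] op 0.0855 j [-0.97 -0.42  1.99  0.    1.58  0.6 ]
[ 1.7600e-01  1.0957e+01 -1.3604e+01 -1.0000e-03 -0.0000e+00 -0.0000e+00]
```

Emit:
move_arm --series '[{"tx":0,"ty":11,"tz":-13.6,"wx":0,"wy":0,"wz":0,"gripper":0},{"tx":0,"ty":11,"tz":-13.6,"wx":0,"wy":0,"wz":0,"gripper":0},{"tx":0,"ty":11,"tz":-13.6,"wx":0,"wy":0,"wz":0,"gripper":0},{"tx":0,"ty":11,"tz":-13.6,"wx":0,"wy":0,"wz":0,"gripper":0},{"tx":0,"ty":11,"tz":-13.6,"wx":0,"wy":0,"wz":0,"gripper":0},{"tx":0,"ty":11,"tz":-13.6,"wx":0,"wy":0,"wz":0,"gripper":0},{"tx":0,"ty":11,"tz":-13.6,"wx":0,"wy":0,"wz":0,"gripper":0},{"tx":0,"ty":11,"tz":-13.6,"wx":0,"wy":0,"wz":0,"gripper":0},{"tx":0,"ty":11,"tz":-13.6,"wx":0,"wy":0,"wz":0,"gripper":0},{"tx":0,"ty":11,"tz":-13.6,"wx":0,"wy":0,"wz":0,"gripper":0}]'

```text
time_s: 1.77
position: [0.5488, 0.1144, 0.4841]
eef_rot: [1.209, 1.21, -1.209]
wrist_force: [0.2, -1.5, 1.6]
opening: 0.0854
```

Emit:
move_arm --series '[{"tx":0,"ty":0,"tz":0,"wx":0,"wy":0,"wz":0,"gripper":0},{"tx":0,"ty":0,"tz":0,"wx":0,"wy":0,"wz":0,"gripper":0},{"tx":0,"ty":0,"tz":0,"wx":0,"wy":0,"wz":0,"gripper":0}]'

```text
time_s: 2.02
position: [0.5478, 0.1122, 0.4839]
eef_rot: [1.208, 1.211, -1.21]
wrist_force: [0.4, 0.4, -0.0]
opening: 0.0856
```

```bash
python3 - <<'E'
from h import *
st(); p,d,m=cap('wrist','w1'); cap('top','top1')
c=cv2.resize(p,(800,600),interpolation=cv2.INTER_CUBIC); cv2.imwrite('pics/w1b.png',np.clip(c*1.3,0,255).astype(np.uint8)[:,:,::-1])
E
```

```text
t 2.02 grasp [0.5475 0.1122 0.3289] yaw 0.0005 tz [-1.    -0.002  0.   ] F [ 0.4  0.4 -0. ] op 0.0856 j [-0.01  0.09  1.55 -0.    1.5   1.56]
```

View pics/w1b.png

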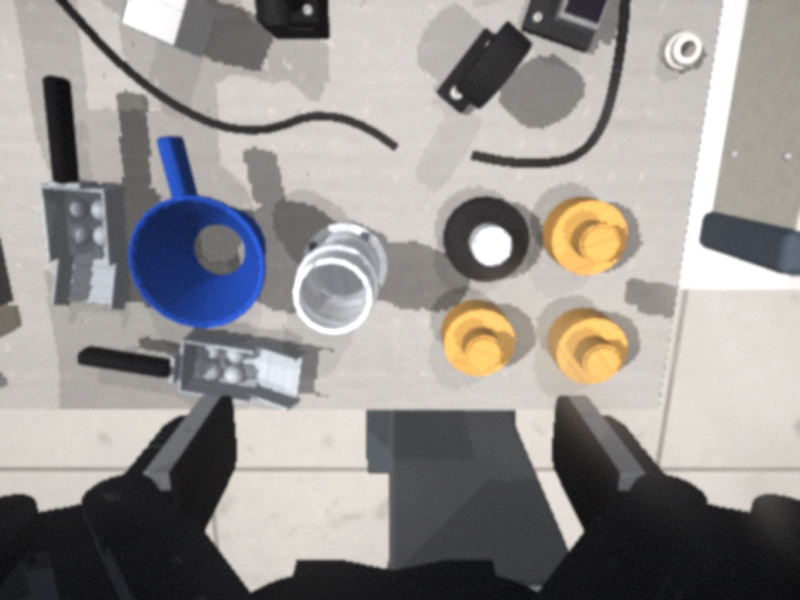

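```bash
cat >> h.py <<'E'
def disc(w,z0,z1,c,r):
    """midpoint of top-surface points by min enclosing circle, points z0..z1 near c"""
    k=(w[...,2]>z0)&(w[...,2]<z1)&(np.hypot(w[...,0]-c[0],w[...,1]-c[1])<r); q=w[k]
    if len(q)<8: return None
    (x,y),rad=cv2.minEnclosingCircle(q[:,:2].astype(np.float32)); return np.r_[x,y,np.median(q[:,2]),rad,len(q)].round(4)
E
python3 - <<'E'
from h import *
for n in('w1','top1'):
    p,d,m=load(n); w=cloud(d,m); print(n)
    print(' can',disc(w,.098,.112,(.52,.15),.045),' fun',disc(w,.066,.079,(.54,.25),.06), 'cap',disc(w,.044,.053,(.547,.044),.03))
    for c in[(.554,-.034),(.467,.041),(.458,-.05)]: print(' wt',disc(w,.050,.062,c,.03))
    print(' lug',disc(w,.066,.079,(.612,.265),.03))
    for nm,c in dict(hA=(.63,.36),hB=(.48,.34)).items():
        k=(w[...,2]>.046)&(w[...,2]<.060)&(np.hypot(w[...,0]-c[0],w[...,1]-c[1])<.07); q=w[k]
        if len(q)>8:
            r=cv2.minAreaRect(q[:,:2].astype(np.float32)); print(nm,np.round(r[0],4),np.round(r[1],4),round(r[2],1),np.median(q[:,2]).round(3),len(q))
E
```

```text
w1
 can [5.197e-01 1.532e-01 1.041e-01 2.700e-02 7.900e+02]  fun [5.428e-01 2.546e-01 7.170e-02 5.660e-02 2.225e+03] cap [5.429e-01 3.700e-02 4.800e-02 1.510e-02 5.800e+02]
 wt [ 5.465e-01 -4.190e-02  5.570e-02  1.540e-02  6.360e+02]
 wt [4.583e-01 4.050e-02 5.590e-02 1.560e-02 5.320e+02]
 wt [ 4.506e-01 -5.360e-02  5.580e-02  1.560e-02  5.340e+02]
 lug [6.029e-01 2.635e-01 7.260e-02 2.090e-02 5.800e+02]
hA [0.625  0.3533] [0.0239 0.0768] 85.7 0.052 1083
hB [0.4858 0.3172] [0.0759 0.1009] 74.2 0.052 1052
top1
 can [5.206e-01 1.551e-01 1.051e-01 2.650e-02 7.000e+01]  fun [5.434e-01 2.554e-01 7.180e-02 5.580e-02 2.870e+02] cap [5.364e-01 3.450e-02 4.810e-02 9.900e-03 1.400e+01]
 wt [ 5.388e-01 -3.410e-02  5.570e-02  4.400e-03  9.000e+00]
 wt [4.594e-01 4.210e-02 5.680e-02 1.520e-02 8.900e+01]
 wt None
 lug [6.043e-01 2.639e-01 7.270e-02 2.000e-02 6.100e+01]
hA [0.6245 0.356 ] [0.0784 0.0192] 1.0 0.052 122
hB [0.4682 0.3083] [0.0674 0.1089] 45.0 0.052 148
```

```bash
cat >> h.py <<'E'
from scipy.optimize import least_squares
def ring(w,z0,z1,c,rmin,rmax,avoid=None,r0=None):
    """circle fit to the ring-shaped top surface, mean radius r0"""
    c=np.array(c,float)
    for _ in range(4):
        dx=w[...,:2]-c; rr=np.hypot(dx[...,0],dx[...,1]); k=(w[...,2]>z0)&(w[...,2]<z1)&(rr>rmin)&(rr<rmax)
        if avoid is not None: k&=np.abs(np.angle(np.exp(1j*(np.arctan2(dx[...,1],dx[...,0])-avoid))))>.35
        q=w[k][:,:2]; f=least_squares(lambda p:np.hypot(*(q-p[:2]).T)-p[2],[*c,r0 or rmax],loss='soft_l1',f_scale=.001); c=f.x[:2]
    return np.r_[f.x,len(q)].round(4)
def bar(w,z0,z1,c,r):
    c=np.array(c,float)
    for rr in(r,.045,.045):
        k=(w[...,2]>z0)&(w[...,2]<z1)&(np.hypot(w[...,0]-c[0],w[...,1]-c[1])<rr); q=w[k][:,:2]; rc=cv2.minAreaRect(q.astype(np.float32)); c=np.array(rc[0])
    u=np.linalg.svd(q-q.mean(0))[2][0]; return c.round(4),np.round(rc[1],4),np.arctan2(u[1],u[0]).round(4),q.mean(0).round(4)
E
python3 - <<'E'
from h import *
for n in('w1','top1'):
    w=cloud(*load(n)[1:]); print(n)
    print('can',ring(w,.100,.110,(.52,.154),.022,.029,r0=.025))
    f=ring(w,.068,.076,(.54,.2555),.043,.052,avoid=.15,r0=.047); print('fun',f)
    dx=w[...,:2]-f[:2]; k=(w[...,2]>.066)&(w[...,2]<.078)&(np.hypot(*np.moveaxis(dx,-1,0))>.054)&(np.hypot(*np.moveaxis(dx,-1,0))<.095)
    q=w[k][:,:2]; r=cv2.minAreaRect(q.astype(np.float32)); mm=q.mean(0)-f[:2]; print('lug yaw',np.arctan2(mm[1],mm[0]).round(4),np.round(r[0],4),np.round(r[1],4),'z',np.median(w[k][:,2]))
    print('A',bar(w,.046,.06,(.63,.355),.05)); print('B',bar(w,.046,.06,(.475,.34),.05))
E
```

```text
w1
can [5.202e-01 1.531e-01 2.470e-02 7.390e+02]
fun [5.354e-01 2.535e-01 4.620e-02 1.495e+03]
lug yaw -0.2964 [0.5678 0.2129] [0.1601 0.0412] z 0.07288823408786776
A (array([0.625 , 0.3533]), array([0.0239, 0.0768]), np.float64(3.0564), array([0.6252, 0.3514]))
B (array([0.4473, 0.3287]), array([0.0758, 0.0237]), np.float64(-1.7536), array([0.4472, 0.3274]))
top1
can [5.201e-01 1.547e-01 2.450e-02 6.300e+01]
fun [5.359e-01 2.555e-01 4.600e-02 1.650e+02]
lug yaw -0.3253 [0.5674 0.2131] [0.1605 0.0441] z 0.07331263002717839
A (array([0.6245, 0.356 ]), array([0.0784, 0.0192]), np.float64(3.0752), array([0.6239, 0.3539]))
B (array([0.4448, 0.3301]), array([0.0753, 0.0197]), np.float64(-1.745), array([0.4466, 0.3294]))
```

```bash
cat >> h.py <<'E'
def lug(w,f,zt,yaw0=.15):
    dx=w[...,:2]-f[:2]; rr=np.hypot(dx[...,0],dx[...,1]); a=np.arctan2(dx[...,1],dx[...,0])
    k=(abs(w[...,2]-zt)<.0025)&(rr>.056)&(rr<.095)&(abs(np.angle(np.exp(1j*(a-yaw0))))<.5); q=w[k][:,:2]
    r=cv2.minAreaRect(q.astype(np.float32)); mm=np.array(r[0])-f[:2]; return 'lug yaw %.4f'%np.arctan2(mm[1],mm[0]),np.round(r[0],4),np.round(r[1],4),len(q)
E
python3 - <<'E'
from h import *
for n in('w1','top1'):
    w=cloud(*load(n)[1:]); print(n)
    f=ring(w,.0705,.076,(.54,.2555),.043,.052,avoid=.15,r0=.047); print('fun',f,lug(w,f,.0725))
    print('A',bar(w,.0505,.055,(.63,.355),.05)); print('B',bar(w,.0505,.055,(.447,.33),.05))
    print('can',ring(w,.1025,.108,(.52,.154),.022,.029,r0=.025))
E
```

```text
w1
fun [5.352e-01 2.539e-01 4.660e-02 1.156e+03] ('lug yaw 0.1534', array([0.6065, 0.2649]), array([0.0327, 0.0118]), 408)
A (array([0.6266, 0.3523]), array([0.0124, 0.0728]), np.float64(3.0657), array([0.6273, 0.3522]))
B (array([0.4464, 0.3303]), array([0.0719, 0.0122]), np.float64(1.3928), array([0.4468, 0.3305]))
can [5.199e-01 1.532e-01 2.470e-02 6.550e+02]
top1
fun [5.358e-01 2.552e-01 4.610e-02 1.270e+02] ('lug yaw 0.1603', array([0.6069, 0.2667]), array([0.0283, 0.0112]), 32)
A (array([0.6239, 0.3545]), array([0.0114, 0.0738]), np.float64(3.0616), array([0.6255, 0.3544]))
B (array([0.4466, 0.3321]), array([0.0699, 0.0117]), np.float64(-1.7411), array([0.4471, 0.3332]))
can [5.202e-01 1.544e-01 2.460e-02 4.500e+01]
```

```bash
python3 - <<'E'
from h import *
print(row([.607,.2657,.12],down(.154)),row([.607,.2657,.0605],down(.154)))
E
```

```text
[ 8.39   2.375 -6.182 -0.155  0.     0.   ] [10.77   2.375 -6.183 -0.155  0.     0.   ]
```

Emit:
move_arm --series '[{"tx":2,"ty":2.375,"tz":-6.18,"wx":-0.155,"wy":0,"wz":0,"gripper":120},{"tx":2,"ty":2.375,"tz":-6.18,"wx":-0.155,"wy":0,"wz":0,"gripper":120},{"tx":4,"ty":2.375,"tz":-6.18,"wx":-0.155,"wy":0,"wz":0,"gripper":120},{"tx":8.39,"ty":2.375,"tz":-6.18,"wx":-0.155,"wy":0,"wz":0,"gripper":120},{"tx":8.39,"ty":2.375,"tz":-6.18,"wx":-0.155,"wy":0,"wz":0,"gripper":120},{"tx":8.39,"ty":2.375,"tz":-6.18,"wx":-0.155,"wy":0,"wz":0,"gripper":120},{"tx":8.39,"ty":2.375,"tz":-6.18,"wx":-0.155,"wy":0,"wz":0,"gripper":120},{"tx":8.39,"ty":2.375,"tz":-6.18,"wx":-0.155,"wy":0,"wz":0,"gripper":120},{"tx":8.39,"ty":2.375,"tz":-6.18,"wx":-0.155,"wy":0,"wz":0,"gripper":120},{"tx":8.39,"ty":2.375,"tz":-6.18,"wx":-0.155,"wy":0,"wz":0,"gripper":120}]'

```text
time_s: 2.95
position: [0.6082, 0.2656, 0.2776]
eef_rot: [1.097, 1.276, -1.093]
wrist_force: [0.2, 0.3, 1.6]
opening: 0.0454
```

```bash
python3 - <<'E'
from h import *
st(); p,d,m=cap('wrist','w2'); w=cloud(d,m)
f=ring(w,.0705,.076,(.535,.2545),.043,.052,avoid=.15,r0=.047); print('fun',f,lug(w,f,.0725))
print('can',ring(w,.1025,.108,(.52,.154),.022,.029,r0=.025))
print(row([.607,.2657,.0605],down(.154)))
E
```

```text
t 2.95 grasp [0.6087 0.2656 0.1226] yaw 0.1536 tz [-1.     0.003  0.   ] F [0.2 0.3 1.6] op 0.0454 j [ 0.23  0.5   1.46 -0.    1.18  1.65]
fun [0.5433 0.2551 0.047  0.    ] ('lug yaw 0.1604', array([0.6109, 0.266 ]), array([0.0252, 0.0118]), 1105)
can [0.52  0.154 0.025 0.   ]
[ 2.54  -0.082 -0.01  -0.    -0.    -0.006]
```

Emit:
move_arm --series '[{"tx":1.3,"ty":-0.08,"tz":0,"wx":0,"wy":0,"wz":0,"gripper":120},{"tx":2.5,"ty":-0.08,"tz":0,"wx":0,"wy":0,"wz":0,"gripper":120},{"tx":2.5,"ty":-0.08,"tz":0,"wx":0,"wy":0,"wz":0,"gripper":120},{"tx":2.5,"ty":-0.08,"tz":0,"wx":0,"wy":0,"wz":0,"gripper":255},{"tx":2.5,"ty":-0.08,"tz":0,"wx":0,"wy":0,"wz":0,"gripper":255},{"tx":2.5,"ty":-0.08,"tz":0,"wx":0,"wy":0,"wz":0,"gripper":255},{"tx":2.5,"ty":-0.08,"tz":0,"wx":0,"wy":0,"wz":0,"gripper":255},{"tx":2.5,"ty":-0.08,"tz":0,"wx":0,"wy":0,"wz":0,"gripper":255},{"tx":2.5,"ty":-0.08,"tz":0,"wx":0,"wy":0,"wz":0,"gripper":255},{"tx":2.5,"ty":-0.08,"tz":0,"wx":0,"wy":0,"wz":0,"gripper":255}]' --newtons 60

```text
time_s: 3.83
position: [0.6071, 0.2665, 0.2163]
eef_rot: [1.097, 1.274, -1.09]
wrist_force: [-0.5, -1.1, 6.9]
opening: 0.011
```

```bash
python3 - <<'E'
from h import *
st(); p,d,m=cap('top','top2'); w=cloud(d,m)
f=ring(w,.0705,.076,(.535,.2555),.043,.052,avoid=.15,r0=.047); print('fun',f)
E
```

```text
t 3.83 grasp [0.608  0.2667 0.0613] yaw 0.1549 tz [-1.     0.006 -0.   ] F [-0.5 -1.1  6.9] op 0.011 j [ 0.24  0.58  1.49 -0.    1.07  1.65]
fun [5.370e-01 2.559e-01 4.550e-02 6.700e+01]
```

```bash
python3 - <<'E'
from h import *
for n in('top0','side0'):
    w=cloud(*load(n)[1:]); k=(w[...,2]>.15)&(w[...,0]>.55)&(w[...,0]<.85)&(w[...,1]>-.05)&(w[...,1]<.4); q=w[k]
    for y in np.arange(-.04,.4,.04):
        s=q[abs(q[:,1]-y)<.02]
        if len(s): print(n,y.round(2),len(s),'x',s[:,0].min().round(3),s[:,0].max().round(3),'z',s[:,2].min().round(3),s[:,2].max().round(3))
st(); print(row([.608,.2667,.185],down(.155)),row([.5202-.011,.1545+.073,.185],down(1.57+.155)),row([.5202+.073*np.cos(1.2),.1545+.073*np.sin(1.2),.185],down(1.2)))
E
```

```text
top0 0.04 18 x 0.687 0.697 z 0.25 0.263
top0 0.08 86 x 0.69 0.711 z 0.249 0.264
top0 0.12 80 x 0.704 0.723 z 0.252 0.264
top0 0.16 154 x 0.699 0.738 z 0.162 0.359
top0 0.2 274 x 0.676 0.752 z 0.151 0.361
top0 0.24 85 x 0.741 0.765 z 0.25 0.265
top0 0.28 81 x 0.755 0.779 z 0.252 0.264
top0 0.32 84 x 0.769 0.79 z 0.251 0.263
top0 0.36 95 x 0.782 0.809 z 0.16 0.263
side0 0.04 4 x 0.688 0.695 z 0.249 0.255
side0 0.08 28 x 0.688 0.71 z 0.248 0.258
side0 0.12 30 x 0.702 0.717 z 0.245 0.257
side0 0.16 23 x 0.699 0.741 z 0.152 0.355
side0 0.2 469 x 0.677 0.75 z 0.15 0.357
side0 0.24 37 x 0.743 0.759 z 0.245 0.258
side0 0.28 41 x 0.757 0.774 z 0.248 0.258
side0 0.32 47 x 0.765 0.788 z 0.247 0.258
side0 0.36 48 x 0.78 0.799 z 0.248 0.258
t 3.88 grasp [0.6081 0.2667 0.0614] yaw 0.1549 tz [-1.     0.006 -0.   ] F [ 0.1 -0.6  7.6] op 0.011 j [ 0.24  0.58  1.49 -0.    1.07  1.65]
[-4.946e+00  6.500e-02 -1.000e-03 -0.000e+00 -0.000e+00 -6.000e-03] [-4.971 -4.082  0.938 -1.57   0.005 -0.005] [-4.962e+00 -2.632e+00  1.366e+00 -1.045e+00  3.000e-03 -5.000e-03]
```

Emit:
move_arm --series '[{"tx":-0.5,"ty":0,"tz":0,"wx":0,"wy":0,"wz":0,"gripper":255},{"tx":-1.5,"ty":0,"tz":0,"wx":0,"wy":0,"wz":0,"gripper":255},{"tx":-3,"ty":0,"tz":0,"wx":0,"wy":0,"wz":0,"gripper":255},{"tx":-4,"ty":0,"tz":0,"wx":0,"wy":0,"wz":0,"gripper":255},{"tx":-4.96,"ty":0,"tz":0,"wx":0,"wy":0,"wz":0,"gripper":255},{"tx":-4.96,"ty":0,"tz":0,"wx":0,"wy":0,"wz":0,"gripper":255}]'

```text
time_s: 4.38
position: [0.6071, 0.267, 0.345]
eef_rot: [1.101, 1.271, -1.085]
wrist_force: [1.0, 0.6, 0.1]
opening: 0.0111
```

Emit:
move_arm --series '[{"tx":0,"ty":-0.3,"tz":0.14,"wx":-0.104,"wy":0,"wz":0,"gripper":255},{"tx":0,"ty":-0.6,"tz":0.3,"wx":-0.209,"wy":0,"wz":0,"gripper":255},{"tx":0,"ty":-0.9,"tz":0.45,"wx":-0.313,"wy":0,"wz":0,"gripper":255},{"tx":0,"ty":-1.2,"tz":0.6,"wx":-0.418,"wy":0,"wz":0,"gripper":255},{"tx":0,"ty":-1.5,"tz":0.75,"wx":-0.52,"wy":0,"wz":0,"gripper":255},{"tx":0,"ty":-1.8,"tz":0.9,"wx":-0.63,"wy":0,"wz":0,"gripper":255},{"tx":0,"ty":-2.1,"tz":1.1,"wx":-0.735,"wy":0,"wz":0,"gripper":255},{"tx":0,"ty":-2.4,"tz":1.25,"wx":-0.84,"wy":0,"wz":0,"gripper":255},{"tx":0,"ty":-2.63,"tz":1.366,"wx":-0.94,"wy":0,"wz":0,"gripper":255},{"tx":0,"ty":-2.63,"tz":1.366,"wx":-1.045,"wy":0,"wz":0,"gripper":255}]'

```text
time_s: 5.22
position: [0.5447, 0.222, 0.3366]
eef_rot: [0.287, 1.552, -0.288]
wrist_force: [-0.5, 0.5, -0.5]
opening: 0.0109
```

```bash
python3 - <<'E'
from h import *
st()
for n in('top','wrist'):
    p,d,m=cap(n,n+'3'); w=cloud(d,m); k=(w[...,2]>.15)&(w[...,2]<.21)&(np.hypot(w[...,0]-.52,w[...,1]-.1545)<.06)
    z=w[k][:,2]; print(n,len(z), np.percentile(z,[50,90,99]).round(4))
    zt=np.percentile(z,95)
    try: print(ring(w,zt-.004,zt+.006,(.52,.1545),.042,.053,avoid=1.2,r0=.047))
    except Exception as e: print(e)
p=cv2.imread('pics/wrist3.png'); q=cv2.imread('pics/top3.png')[135:285,195:395]; q=cv2.resize(q,(560,420),interpolation=cv2.INTER_CUBIC)
cv2.imwrite('pics/c3.png',np.vstack([cv2.resize(p,(400,300)),cv2.resize(q,(400,300))]))
E
```

```text
t 5.22 grasp [0.5446 0.222  0.1816] yaw 1.2046 tz [-1.    -0.    -0.001] F [-0.5  0.5 -0.5] op 0.0109 j [ 0.19  0.28  1.63 -0.    1.23  0.55]
top 363 [0.185  0.1943 0.1973]
[5.185e-01 1.545e-01 4.620e-02 9.800e+01]
wrist 1610 [0.1926 0.1934 0.194 ]
[0.52   0.1545 0.047  0.    ]
```

View pics/c3.png

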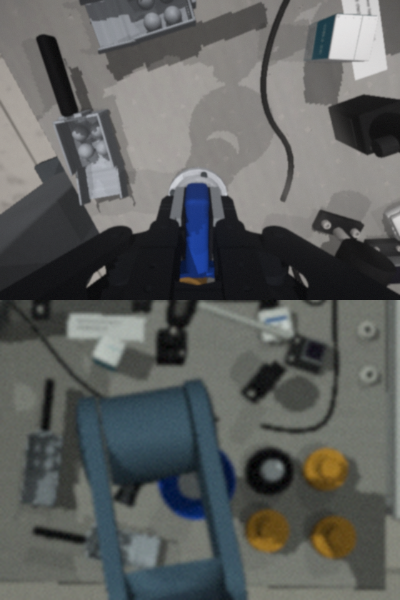

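Emit:
move_arm --series '[{"tx":0.4,"ty":0.036,"tz":0.06,"wx":0,"wy":0,"wz":0,"gripper":255},{"tx":0.6,"ty":0.036,"tz":0.06,"wx":0,"wy":0,"wz":0,"gripper":255},{"tx":0.6,"ty":0.036,"tz":0.06,"wx":0,"wy":0,"wz":0,"gripper":255},{"tx":0.75,"ty":0.036,"tz":0.06,"wx":0,"wy":0,"wz":0,"gripper":255},{"tx":0.85,"ty":0.036,"tz":0.06,"wx":0,"wy":0,"wz":0,"gripper":255},{"tx":0.95,"ty":0.036,"tz":0.06,"wx":0,"wy":0,"wz":0,"gripper":255},{"tx":0.95,"ty":0.036,"tz":0.06,"wx":0,"wy":0,"wz":0,"gripper":255}]'

```text
time_s: 5.9
position: [0.5473, 0.2227, 0.312]
eef_rot: [0.291, 1.552, -0.292]
wrist_force: [-0.1, 1.2, -1.2]
opening: 0.011
```

```bash
python3 - <<'E'
from h import *
st()
E
```

```text
t 5.9 grasp [0.5471 0.2227 0.157 ] yaw 1.1995 tz [-1.    -0.001 -0.001] F [-0.1  1.2 -1.2] op 0.011 j [0.19 0.31 1.64 0.   1.19 0.56]
```

Emit:
move_arm --series '[{"tx":0.15,"ty":0,"tz":0,"wx":0,"wy":0,"wz":0,"gripper":255},{"tx":0.3,"ty":0,"tz":0,"wx":0,"wy":0,"wz":0,"gripper":255},{"tx":0.36,"ty":0,"tz":0,"wx":0,"wy":0,"wz":0,"gripper":255},{"tx":0.36,"ty":0,"tz":0,"wx":0,"wy":0,"wz":0,"gripper":255},{"tx":0.36,"ty":0,"tz":0,"wx":0,"wy":0,"wz":0,"gripper":255}]'

```text
time_s: 6.32
position: [0.5476, 0.2228, 0.3041]
eef_rot: [0.291, 1.551, -0.291]
wrist_force: [-2.1, 0.2, 3.8]
opening: 0.0112
```

```bash
python3 - <<'E'
from h import *
st()
E
```

```text
t 6.32 grasp [0.5476 0.2228 0.1491] yaw 1.1998 tz [-1.  0.  0.] F [-2.1  0.2  3.8] op 0.0112 j [ 0.19  0.32  1.65 -0.    1.17  0.56]
```

Emit:
move_arm --series '[{"tx":0,"ty":0,"tz":0,"wx":0,"wy":0,"wz":0,"gripper":150},{"tx":0,"ty":0,"tz":0,"wx":0,"wy":0,"wz":0,"gripper":130},{"tx":0,"ty":0,"tz":0,"wx":0,"wy":0,"wz":0,"gripper":120},{"tx":0,"ty":0,"tz":0,"wx":0,"wy":0,"wz":0,"gripper":120},{"tx":-1,"ty":0,"tz":0,"wx":0,"wy":0,"wz":0,"gripper":120},{"tx":-3,"ty":0,"tz":0,"wx":0,"wy":0,"wz":0,"gripper":120},{"tx":-5,"ty":0,"tz":0,"wx":0,"wy":0,"wz":0,"gripper":120},{"tx":-6.8,"ty":0,"tz":0,"wx":0,"wy":0,"wz":0,"gripper":120},{"tx":-6.8,"ty":0,"tz":0,"wx":0,"wy":0,"wz":0,"gripper":120}]'

```text
time_s: 7.07
position: [0.5479, 0.2229, 0.4801]
eef_rot: [0.293, 1.544, -0.288]
wrist_force: [0.2, 0.6, 1.0]
opening: 0.0453
```

```bash
python3 - <<'E'
from h import *
st(); print(row([.58,.16,.32],down(0)))
E
```

```text
t 7.07 grasp [0.5491 0.2232 0.3251] yaw 1.2 tz [-1.     0.004  0.007] F [0.2 0.6 1. ] op 0.0453 j [0.19 0.16 1.48 0.   1.49 0.56]
[ 0.209 -1.881  2.108  1.2    0.003 -0.008]
```

Emit:
move_arm --series '[{"tx":0.2,"ty":-1.9,"tz":2.1,"wx":1.2,"wy":0,"wz":0,"gripper":120},{"tx":0.2,"ty":-1.9,"tz":2.1,"wx":1.2,"wy":0,"wz":0,"gripper":120},{"tx":0.2,"ty":-1.9,"tz":2.1,"wx":1.2,"wy":0,"wz":0,"gripper":120},{"tx":0.2,"ty":-1.9,"tz":2.1,"wx":1.2,"wy":0,"wz":0,"gripper":120},{"tx":0.2,"ty":-1.9,"tz":2.1,"wx":1.2,"wy":0,"wz":0,"gripper":120},{"tx":0.2,"ty":-1.9,"tz":2.1,"wx":1.2,"wy":0,"wz":0,"gripper":120},{"tx":0.2,"ty":-1.9,"tz":2.1,"wx":1.2,"wy":0,"wz":0,"gripper":120},{"tx":0.2,"ty":-1.9,"tz":2.1,"wx":1.2,"wy":0,"wz":0,"gripper":120},{"tx":0.2,"ty":-1.9,"tz":2.1,"wx":1.2,"wy":0,"wz":0,"gripper":120},{"tx":0.2,"ty":-1.9,"tz":2.1,"wx":1.2,"wy":0,"wz":0,"gripper":120}]'

```text
time_s: 7.9
position: [0.5792, 0.1594, 0.4685]
eef_rot: [1.214, 1.206, -1.214]
wrist_force: [-0.6, 0.1, 0.8]
opening: 0.0451
```

```bash
python3 - <<'E'
from h import *
st(); 
for n in('wrist','top'):
    p,d,m=cap(n,n+'4'); w=cloud(d,m); k=(w[...,2]>.14)&(w[...,2]<.18)&(np.hypot(w[...,0]-.52,w[...,1]-.1545)<.052); print(n,np.percentile(w[k][:,2],[50,90,98]).round(4))
    f=ring(w,.1565,.166,(.52,.1545),.043,.052,avoid=1.2,r0=.047); print(f)
    q=w[(abs(w[...,2]-.16)<.004)&(abs(np.hypot(w[...,0]-f[0],w[...,1]-f[1])-.047)<.004)]
    A=np.c_[q[:,:2]-f[:2],np.ones(len(q))]; print('tilt plane',np.linalg.lstsq(A,q[:,2],rcond=None)[0].round(4))
    print('A',bar(w,.0505,.055,(.627,.353),.05),'B',bar(w,.0505,.055,(.447,.331),.05))
E
```

```text
t 7.9 grasp [0.5791 0.1594 0.3135] yaw -0.0066 tz [-1. -0.  0.] F [-0.6  0.1  0.8] op 0.0451 j [0.07 0.19 1.46 0.   1.48 1.65]
wrist [0.1547 0.1608 0.1617]
[5.215e-01 1.537e-01 4.630e-02 1.967e+03]
tilt plane [0.0086 0.0039 0.1596]
A (array([0.6265, 0.3525]), array([0.0118, 0.072 ]), np.float64(3.0636), array([0.6275, 0.3524])) B (array([0.4466, 0.3307]), array([0.0714, 0.0118]), np.float64(1.3931), array([0.447 , 0.3309]))
top [0.1559 0.1631 0.1657]
[5.205e-01 1.557e-01 4.640e-02 1.490e+02]
tilt plane [-0.0111  0.0087  0.1604]
A (array([0.6279, 0.3537]), array([0.0109, 0.0705]), np.float64(3.0587), array([0.6291, 0.3538])) B (array([0.4455, 0.33  ]), array([0.0739, 0.0194]), np.float64(1.3879), array([0.4466, 0.3298]))
```

```bash
cat >> h.py <<'E'
def chain(start,poses,n=10):
    """rows for successive calls; start=(P,M) or None for sensed; poses list of (P,M)"""
    s=bot.sense(); 
    cur=(s['position'],R.from_rotvec(s['eef_rot']).as_matrix()) if start is None else (np.array(start[0])-start[1][:,0]*.155,start[1])
    for i in range(0,len(poses),n):
        print('-- call')
        for P,M in poses[i:i+n]:
            t=np.array(P)-M[:,0]*.155; d=cur[1].T@(t-cur[0])/.025; r=R.from_matrix(cur[1].T@M).as_rotvec()
            print(np.r_[d,r].round(2 if 0 else 3).tolist())
        cur=(t,M)
E
python3 - <<'E'
from h import *
chain(None,[([.630,.3535,.13],down(-.078)),([.630,.3535,.043],down(-.078))])
E
```

```text
-- call
[7.34, 2.029, -7.765, 0.077, 0.0, 0.0]
[10.82, 2.03, -7.764, 0.077, 0.0, 0.0]
```

Emit:
move_arm --series '[{"tx":0,"ty":2.03,"tz":-7.76,"wx":0.077,"wy":0,"wz":0,"gripper":120},{"tx":0,"ty":2.03,"tz":-7.76,"wx":0.077,"wy":0,"wz":0,"gripper":120},{"tx":0,"ty":2.03,"tz":-7.76,"wx":0.077,"wy":0,"wz":0,"gripper":120},{"tx":3,"ty":2.03,"tz":-7.76,"wx":0.077,"wy":0,"wz":0,"gripper":120},{"tx":5,"ty":2.03,"tz":-7.76,"wx":0.077,"wy":0,"wz":0,"gripper":120},{"tx":7.34,"ty":2.03,"tz":-7.76,"wx":0.077,"wy":0,"wz":0,"gripper":120},{"tx":7.34,"ty":2.03,"tz":-7.76,"wx":0.077,"wy":0,"wz":0,"gripper":120},{"tx":7.34,"ty":2.03,"tz":-7.76,"wx":0.077,"wy":0,"wz":0,"gripper":120},{"tx":7.34,"ty":2.03,"tz":-7.76,"wx":0.077,"wy":0,"wz":0,"gripper":120}]'

```text
time_s: 8.75
position: [0.6266, 0.3536, 0.2742]
eef_rot: [1.252, 1.181, -1.277]
wrist_force: [-2.0, -1.0, -2.3]
opening: 0.0447
```

```bash
python3 - <<'E'
from h import *
st(); p,d,m=cap('wrist','w5'); w=cloud(d,m); print(bar(w,.0505,.055,(.627,.353),.05))
chain(None,[([.630,.3535,.043],down(-.078))])
E
```

```text
t 8.75 grasp [0.6243 0.3529 0.1192] yaw -0.0732 tz [-1.    -0.015  0.006] F [-2.  -1.  -2.3] op 0.0447 j [0.35 0.62 1.29 0.   1.25 1.99]
(array([0.6271, 0.3528]), array([0.0109, 0.0725]), np.float64(3.063), array([0.6291, 0.3526]))
-- call
[3.237, 0.116, -0.026, 0.004, 0.005, 0.01]
```

Emit:
move_arm --series '[{"tx":1,"ty":0,"tz":0,"wx":0,"wy":0,"wz":0,"gripper":120},{"tx":2.3,"ty":0,"tz":0,"wx":0,"wy":0,"wz":0,"gripper":120},{"tx":2.8,"ty":0,"tz":0,"wx":0,"wy":0,"wz":0,"gripper":120},{"tx":2.8,"ty":0,"tz":0,"wx":0,"wy":0,"wz":0,"gripper":120},{"tx":2.8,"ty":0,"tz":0,"wx":0,"wy":0,"wz":0,"gripper":120}]'

```text
time_s: 9.22
position: [0.6305, 0.3532, 0.2169]
eef_rot: [1.266, 1.171, -1.265]
wrist_force: [0.8, 0.5, 0.3]
opening: 0.0454
```

```bash
python3 - <<'E'
from h import *
st(); chain(None,[([.630,.3535,.043],down(-.078))])
E
```

```text
t 9.22 grasp [0.6307 0.3533 0.0619] yaw -0.0769 tz [-1.     0.001 -0.   ] F [0.8 0.5 0.3] op 0.0454 j [ 0.35  0.69  1.3  -0.    1.15  1.99]
-- call
[0.757, -0.023, -0.009, 0.001, -0.0, -0.001]
```

Emit:
move_arm --series '[{"tx":0.4,"ty":0,"tz":0,"wx":0,"wy":0,"wz":0,"gripper":120},{"tx":0.74,"ty":0,"tz":0,"wx":0,"wy":0,"wz":0,"gripper":120},{"tx":0.74,"ty":0,"tz":0,"wx":0,"wy":0,"wz":0,"gripper":180},{"tx":0.74,"ty":0,"tz":0,"wx":0,"wy":0,"wz":0,"gripper":255},{"tx":0.74,"ty":0,"tz":0,"wx":0,"wy":0,"wz":0,"gripper":255},{"tx":0.74,"ty":0,"tz":0,"wx":0,"wy":0,"wz":0,"gripper":255},{"tx":0.74,"ty":0,"tz":0,"wx":0,"wy":0,"wz":0,"gripper":255},{"tx":0.74,"ty":0,"tz":0,"wx":0,"wy":0,"wz":0,"gripper":255},{"tx":0.74,"ty":0,"tz":0,"wx":0,"wy":0,"wz":0,"gripper":255}]' --newtons 90

```text
time_s: 9.97
position: [0.6301, 0.3535, 0.1971]
eef_rot: [1.266, 1.171, -1.265]
wrist_force: [0.3, -0.6, 1.1]
opening: 0.0108
```

Emit:
move_arm --series '[{"tx":-0.2,"ty":0,"tz":0,"wx":0,"wy":0,"wz":0,"gripper":255},{"tx":-0.5,"ty":0,"tz":0,"wx":0,"wy":0,"wz":0,"gripper":255},{"tx":-1,"ty":0,"tz":0,"wx":0,"wy":0,"wz":0,"gripper":255},{"tx":-1.3,"ty":0,"tz":0,"wx":0,"wy":0,"wz":0,"gripper":255},{"tx":-1.4,"ty":0,"tz":0,"wx":0,"wy":0,"wz":0,"gripper":255},{"tx":-1.4,"ty":0,"tz":0,"wx":0,"wy":0,"wz":0,"gripper":255}]'

```text
time_s: 10.47
position: [0.6305, 0.3537, 0.2338]
eef_rot: [1.268, 1.17, -1.263]
wrist_force: [0.6, 0.0, -2.4]
opening: 0.0105
```

```bash
python3 - <<'E'
from h import *
st(); p,d,m=cap('top','top6'); w=cloud(d,m)
q=cv2.resize(p[150:260,190:320],None,fx=4,fy=4,interpolation=cv2.INTER_CUBIC); p2,d2,_=cap('wrist','w6'); p2=cv2.resize(p2,(520,390))
cv2.imwrite('pics/c6.png',np.vstack([q[:200],p2])[:,:,::-1])
E
```

```text
t 10.47 grasp [0.631  0.3539 0.0788] yaw -0.0772 tz [-1.     0.003 -0.001] F [ 0.6  0.  -2.4] op 0.0105 j [0.35 0.67 1.3  0.   1.17 2.  ]
```

View pics/c6.png

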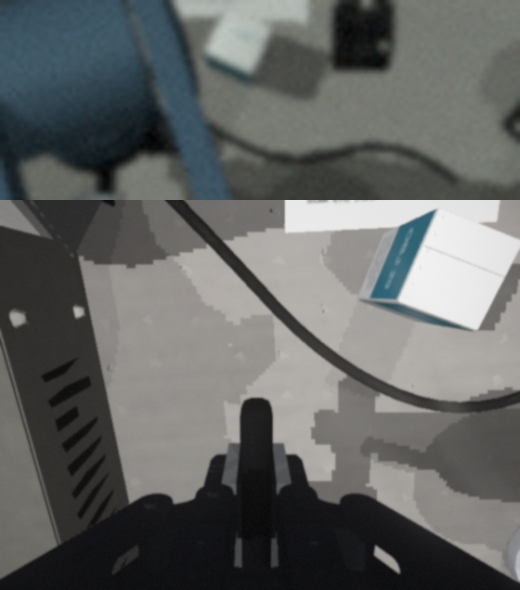

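```bash
cat >> h.py <<'E'
def sm(n): return (1-np.cos(np.pi*np.arange(1,n+1)/n))/2
def tilt(psi,th):  # tool y=handle direction; nose-down th
    return down(psi)@R.from_rotvec([0,0,th]).as_matrix()
CAN=np.array([.5202,.1545])
def pour(psi,th,off,zl): # lip at CAN+off along handle dir, height zl
    u=np.array([np.cos(psi),np.sin(psi),0]); x=u*np.cos(th)+[0,0,np.sin(th)]; z=-u*np.sin(th)+[0,0,np.cos(th)]
    return np.r_[CAN,zl]+u*off+x*.140+z*.028, tilt(psi,th)
E
python3 - <<'E'
from h import *
P0=np.array([.631,.3539,.0788]);a=-.0772
ps=[(P0+[0,0,(.235-P0[2])*k],down(a)) for k in sm(10)]
P1=ps[-1][0];P2=np.r_[pour(1.35,0,.025,.2)[0][:2],.235];print(P2)
k1=sm(20); ps+=[(P1+(P2-P1)*k,down(a+(1.35-a)*k)) for k in k1]
chain(None,ps)
E
```

```text
[0.5563361  0.31549435 0.235     ]
-- call
[-0.229, 0.042, -0.022, 0.0, -0.0, -0.0]
[-0.672, 0.042, -0.022, 0.0, -0.0, -0.0]
[-1.364, 0.043, -0.022, 0.0, -0.0, -0.0]
[-2.234, 0.043, -0.022, 0.0, -0.0, -0.0]
[-3.2, 0.043, -0.022, 0.0, -0.0, -0.0]
[-4.165, 0.043, -0.022, 0.0, -0.0, -0.0]
[-5.036, 0.044, -0.022, 0.0, -0.0, -0.0]
[-5.727, 0.044, -0.022, 0.0, -0.0, -0.0]
[-6.171, 0.044, -0.022, 0.0, -0.0, -0.0]
[-6.324, 0.044, -0.022, 0.0, -0.0, -0.0]
-- call
[0.0, -0.018, 0.011, -0.009, 0.0, 0.0]
[0.0, -0.07, 0.043, -0.035, 0.0, 0.0]
[0.0, -0.156, 0.096, -0.078, 0.0, 0.0]
[0.0, -0.273, 0.168, -0.136, 0.0, 0.0]
[0.0, -0.419, 0.258, -0.209, 0.0, 0.0]
[0.0, -0.589, 0.363, -0.294, 0.0, 0.0]
[0.0, -0.781, 0.481, -0.39, 0.0, 0.0]
[0.0, -0.988, 0.609, -0.493, 0.0, 0.0]
[0.0, -1.206, 0.743, -0.602, 0.0, 0.0]
[0.0, -1.43, 0.881, -0.714, 0.0, 0.0]
-- call
[0.0, -0.259, -0.042, -0.112, 0.0, 0.0]
[0.0, -0.512, -0.083, -0.221, 0.0, 0.0]
[0.0, -0.752, -0.122, -0.324, 0.0, 0.0]
[0.0, -0.974, -0.159, -0.419, 0.0, 0.0]
[0.0, -1.172, -0.191, -0.505, 0.0, 0.0]
[0.0, -1.341, -0.218, -0.577, 0.0, 0.0]
[0.0, -1.477, -0.24, -0.636, 0.0, 0.0]
[0.0, -1.576, -0.257, -0.679, 0.0, 0.0]
[0.0, -1.637, -0.266, -0.705, 0.0, 0.0]
[0.0, -1.657, -0.27, -0.714, 0.0, 0.0]
```

Emit:
move_arm --series '[{"tx":-0.23,"ty":0,"tz":0,"wx":0,"wy":0,"wz":0,"gripper":255},{"tx":-0.67,"ty":0,"tz":0,"wx":0,"wy":0,"wz":0,"gripper":255},{"tx":-1.36,"ty":0,"tz":0,"wx":0,"wy":0,"wz":0,"gripper":255},{"tx":-2.2,"ty":0,"tz":0,"wx":0,"wy":0,"wz":0,"gripper":255},{"tx":-3.2,"ty":0,"tz":0,"wx":0,"wy":0,"wz":0,"gripper":255},{"tx":-4.2,"ty":0,"tz":0,"wx":0,"wy":0,"wz":0,"gripper":255},{"tx":-5,"ty":0,"tz":0,"wx":0,"wy":0,"wz":0,"gripper":255},{"tx":-5.7,"ty":0,"tz":0,"wx":0,"wy":0,"wz":0,"gripper":255},{"tx":-6.2,"ty":0,"tz":0,"wx":0,"wy":0,"wz":0,"gripper":255},{"tx":-6.3,"ty":0,"tz":0,"wx":0,"wy":0,"wz":0,"gripper":255}]'

```text
time_s: 11.4
position: [0.6304, 0.3537, 0.3933]
eef_rot: [1.27, 1.17, -1.261]
wrist_force: [-0.4, -0.2, -2.0]
opening: 0.0108
```

Emit:
move_arm --series '[{"tx":0,"ty":-0.02,"tz":0.01,"wx":-0.009,"wy":0,"wz":0,"gripper":255},{"tx":0,"ty":-0.07,"tz":0.04,"wx":-0.035,"wy":0,"wz":0,"gripper":255},{"tx":0,"ty":-0.16,"tz":0.1,"wx":-0.078,"wy":0,"wz":0,"gripper":255},{"tx":0,"ty":-0.27,"tz":0.17,"wx":-0.136,"wy":0,"wz":0,"gripper":255},{"tx":0,"ty":-0.42,"tz":0.26,"wx":-0.209,"wy":0,"wz":0,"gripper":255},{"tx":0,"ty":-0.59,"tz":0.36,"wx":-0.294,"wy":0,"wz":0,"gripper":255},{"tx":0,"ty":-0.78,"tz":0.48,"wx":-0.39,"wy":0,"wz":0,"gripper":255},{"tx":0,"ty":-0.99,"tz":0.61,"wx":-0.493,"wy":0,"wz":0,"gripper":255},{"tx":0,"ty":-1.21,"tz":0.74,"wx":-0.602,"wy":0,"wz":0,"gripper":255},{"tx":0,"ty":-1.43,"tz":0.88,"wx":-0.714,"wy":0,"wz":0,"gripper":255}]'

```text
time_s: 12.23
position: [0.5919, 0.334, 0.3868]
eef_rot: [0.722, 1.449, -0.726]
wrist_force: [-0.4, 0.4, -2.9]
opening: 0.0106
```

Emit:
move_arm --series '[{"tx":0,"ty":-0.26,"tz":-0.04,"wx":-0.112,"wy":0,"wz":0,"gripper":255},{"tx":0,"ty":-0.51,"tz":-0.08,"wx":-0.221,"wy":0,"wz":0,"gripper":255},{"tx":0,"ty":-0.75,"tz":-0.12,"wx":-0.324,"wy":0,"wz":0,"gripper":255},{"tx":0,"ty":-0.97,"tz":-0.16,"wx":-0.419,"wy":0,"wz":0,"gripper":255},{"tx":0,"ty":-1.17,"tz":-0.19,"wx":-0.505,"wy":0,"wz":0,"gripper":255},{"tx":0,"ty":-1.34,"tz":-0.22,"wx":-0.577,"wy":0,"wz":0,"gripper":255},{"tx":0,"ty":-1.48,"tz":-0.24,"wx":-0.636,"wy":0,"wz":0,"gripper":255},{"tx":0,"ty":-1.58,"tz":-0.26,"wx":-0.679,"wy":0,"wz":0,"gripper":255},{"tx":0,"ty":-1.64,"tz":-0.27,"wx":-0.705,"wy":0,"wz":0,"gripper":255},{"tx":0,"ty":-1.66,"tz":-0.27,"wx":-0.714,"wy":0,"wz":0,"gripper":255}]'

```text
time_s: 13.07
position: [0.5545, 0.3148, 0.3871]
eef_rot: [0.171, 1.567, -0.173]
wrist_force: [0.7, -0.2, -3.3]
opening: 0.0104
```

```bash
python3 - <<'E'
from h import *
st(); p,d,m=cap('side','side7'); 
q=proj([[.52,.15,.12]],m)[0].astype(int); print(q)
c=p[q[1]-80:q[1]+40,q[0]-80:q[0]+80]; cv2.imwrite('pics/c7.png',cv2.resize(c,None,fx=4,fy=4,interpolation=cv2.INTER_CUBIC)[:,:,::-1])
E
```

```text
t 13.07 grasp [0.554  0.3147 0.2321] yaw 1.3522 tz [-1.    -0.002 -0.003] F [ 0.7 -0.2 -3.3] op 0.0104 j [0.33 0.33 1.46 0.   1.36 0.55]
[299 223]
```

View pics/c7.png

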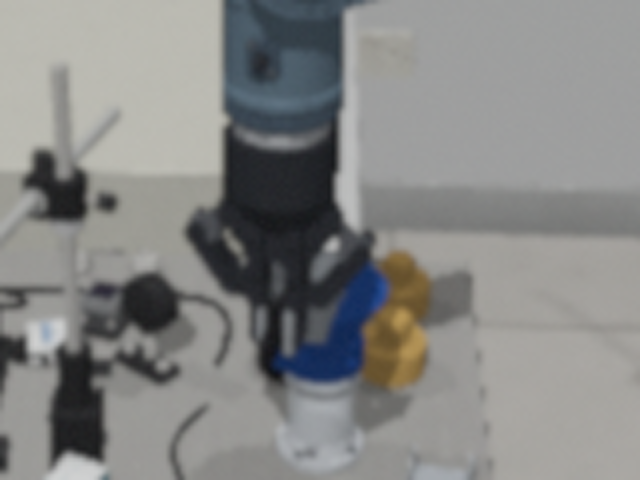

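```bash
python3 - <<'E'
from h import *
D=np.pi/180
f=lambda th:np.interp(th,[0,18,30,45,54],[.200,.180,.172,.165,.163])
ps=[pour(1.35,t*D,.025,f(t)) for t in 18*sm(10)]
n=len(ps); ps+=[pour(1.35,t*D,.025,f(t)) for t in np.linspace(18,46,31)[1:]]+[pour(1.35,t*D,.025,f(t)) for t in [47,48,49,50,51,52,53,54,54,54]]
chain(None,ps)
E
```

```text
-- call
[0.154, -0.016, 0.059, 0.002, -0.003, 0.009]
[0.089, -0.182, 0.058, 0.002, -0.003, 0.031]
[-0.004, -0.446, 0.058, 0.002, -0.003, 0.066]
[-0.109, -0.786, 0.057, 0.002, -0.003, 0.11]
[-0.207, -1.175, 0.056, 0.001, -0.003, 0.158]
[-0.286, -1.573, 0.055, 0.001, -0.003, 0.207]
[-0.341, -1.941, 0.054, 0.001, -0.003, 0.251]
[-0.372, -2.237, 0.054, 0.001, -0.003, 0.286]
[-0.387, -2.43, 0.053, 0.001, -0.003, 0.308]
[-0.391, -2.497, 0.053, 0.001, -0.003, 0.316]
-- call
[-0.067, -0.128, 0.0, 0.0, 0.0, 0.016]
[-0.131, -0.257, -0.0, 0.0, 0.0, 0.033]
[-0.194, -0.387, 0.0, 0.0, -0.0, 0.049]
[-0.254, -0.519, 0.0, 0.0, 0.0, 0.065]
[-0.313, -0.653, 0.0, 0.0, -0.0, 0.081]
[-0.37, -0.787, 0.0, 0.0, -0.0, 0.098]
[-0.424, -0.923, 0.0, 0.0, -0.0, 0.114]
[-0.476, -1.06, 0.0, 0.0, -0.0, 0.13]
[-0.527, -1.199, 0.0, 0.0, 0.0, 0.147]
[-0.575, -1.338, 0.0, 0.0, 0.0, 0.163]
-- call
[-0.068, -0.131, 0.0, -0.0, 0.0, 0.016]
[-0.134, -0.264, -0.0, -0.0, -0.0, 0.033]
[-0.199, -0.398, -0.0, -0.0, -0.0, 0.049]
[-0.268, -0.53, 0.0, 0.0, -0.0, 0.065]
[-0.335, -0.664, 0.0, -0.0, -0.0, 0.081]
[-0.4, -0.799, -0.0, 0.
[... 302 characters left out ...]
49]
[-0.293, -0.53, -0.0, 0.0, -0.0, 0.065]
[-0.361, -0.666, -0.0, -0.0, 0.0, 0.081]
[-0.428, -0.803, -0.0, 0.0, -0.0, 0.098]
[-0.492, -0.942, -0.0, 0.0, -0.0, 0.114]
[-0.554, -1.082, -0.0, -0.0, 0.0, 0.13]
[-0.614, -1.223, -0.0, -0.0, 0.0, 0.147]
[-0.679, -1.359, -0.0, 0.0, 0.0, 0.163]
-- call
[-0.09, -0.135, -0.0, -0.0, -0.0, 0.017]
[-0.179, -0.272, -0.0, -0.0, 0.0, 0.035]
[-0.265, -0.41, -0.0, -0.0, -0.0, 0.052]
[-0.348, -0.55, -0.0, -0.0, 0.0, 0.07]
[-0.429, -0.691, -0.0, 0.0, -0.0, 0.087]
[-0.508, -0.834, -0.0, 0.0, 0.0, 0.105]
[-0.585, -0.979, -0.0, -0.0, -0.0, 0.122]
[-0.659, -1.124, -0.0, -0.0, 0.0, 0.14]
[-0.659, -1.124, -0.0, -0.0, 0.0, 0.14]
[-0.659, -1.124, -0.0, -0.0, 0.0, 0.14]
```

Emit:
move_arm --series '[{"tx":0.15,"ty":-0.02,"tz":0.06,"wx":0,"wy":0,"wz":0.009,"gripper":255},{"tx":0.09,"ty":-0.18,"tz":0.06,"wx":0,"wy":0,"wz":0.031,"gripper":255},{"tx":0,"ty":-0.45,"tz":0.06,"wx":0,"wy":0,"wz":0.066,"gripper":255},{"tx":-0.11,"ty":-0.79,"tz":0.06,"wx":0,"wy":0,"wz":0.11,"gripper":255},{"tx":-0.21,"ty":-1.18,"tz":0.06,"wx":0,"wy":0,"wz":0.158,"gripper":255},{"tx":-0.29,"ty":-1.57,"tz":0.06,"wx":0,"wy":0,"wz":0.207,"gripper":255},{"tx":-0.34,"ty":-1.94,"tz":0.055,"wx":0,"wy":0,"wz":0.251,"gripper":255},{"tx":-0.37,"ty":-2.24,"tz":0.055,"wx":0,"wy":0,"wz":0.286,"gripper":255},{"tx":-0.39,"ty":-2.43,"tz":0.055,"wx":0,"wy":0,"wz":0.308,"gripper":255},{"tx":-0.39,"ty":-2.5,"tz":0.055,"wx":0,"wy":0,"wz":0.316,"gripper":255}]'

```text
time_s: 13.95
position: [0.5429, 0.2527, 0.3989]
eef_rot: [0.418, 1.515, 0.075]
wrist_force: [0.5, -0.2, -1.9]
opening: 0.0106
```

```bash
python3 - <<'E'
from h import *
s=st(); P,M=pour(1.35,18*np.pi/180,.025,.180); print(P,row(P,M))
p,d,m=cap('side','side8'); p2,d2,m2=cap('top','top8')
q=proj([[.52,.15,.16]],m)[0].astype(int); c=p[q[1]-45:q[1]+45,q[0]-60:q[0]+60]
q=proj([[.52,.15,.16]],m2)[0].astype(int); c2=p2[q[1]-45:q[1]+45,q[0]-60:q[0]+60]
cv2.imwrite('pics/c8.png',cv2.resize(np.hstack([c,c2]),None,fx=3.3,fy=3.3,interpolation=cv2.INTER_CUBIC)[:,:,::-1])
E
```

```text
t 13.95 grasp [0.5535 0.2998 0.2516] yaw 1.3492 tz [-0.95   0.312 -0.   ] F [ 0.5 -0.2 -1.9] op 0.0106 j [0.17 0.19 1.63 0.31 1.22 0.29]
[0.5529405  0.30036619 0.24989196] [ 0.07   0.012 -0.026 -0.001  0.    -0.003]
```

View pics/c8.png

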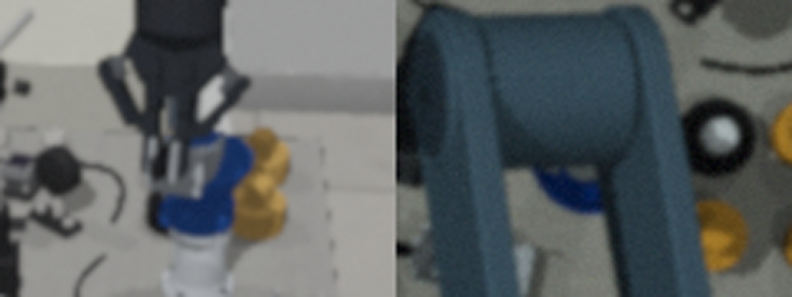

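Emit:
move_arm --series '[{"tx":-0.067,"ty":-0.128,"tz":0,"wx":0,"wy":0,"wz":0.016,"gripper":255},{"tx":-0.131,"ty":-0.257,"tz":0,"wx":0,"wy":0,"wz":0.033,"gripper":255},{"tx":-0.194,"ty":-0.387,"tz":0,"wx":0,"wy":0,"wz":0.049,"gripper":255},{"tx":-0.254,"ty":-0.519,"tz":0,"wx":0,"wy":0,"wz":0.065,"gripper":255},{"tx":-0.313,"ty":-0.653,"tz":0,"wx":0,"wy":0,"wz":0.081,"gripper":255},{"tx":-0.37,"ty":-0.787,"tz":0,"wx":0,"wy":0,"wz":0.098,"gripper":255},{"tx":-0.424,"ty":-0.923,"tz":0,"wx":0,"wy":0,"wz":0.114,"gripper":255},{"tx":-0.476,"ty":-1.06,"tz":0,"wx":0,"wy":0,"wz":0.13,"gripper":255},{"tx":-0.527,"ty":-1.2,"tz":0,"wx":0,"wy":0,"wz":0.147,"gripper":255},{"tx":-0.575,"ty":-1.34,"tz":0,"wx":0,"wy":0,"wz":0.163,"gripper":255}]'

```text
time_s: 14.88
position: [0.5349, 0.2179, 0.4022]
eef_rot: [0.54, 1.479, 0.205]
wrist_force: [0.1, -0.1, -1.9]
opening: 0.0107
```

Emit:
move_arm --series '[{"tx":-0.068,"ty":-0.131,"tz":0,"wx":0,"wy":0,"wz":0.016,"gripper":255},{"tx":-0.134,"ty":-0.264,"tz":0,"wx":0,"wy":0,"wz":0.033,"gripper":255},{"tx":-0.199,"ty":-0.398,"tz":0,"wx":0,"wy":0,"wz":0.049,"gripper":255},{"tx":-0.268,"ty":-0.53,"tz":0,"wx":0,"wy":0,"wz":0.065,"gripper":255},{"tx":-0.335,"ty":-0.664,"tz":0,"wx":0,"wy":0,"wz":0.081,"gripper":255},{"tx":-0.4,"ty":-0.8,"tz":0,"wx":0,"wy":0,"wz":0.098,"gripper":255},{"tx":-0.462,"ty":-0.935,"tz":0,"wx":0,"wy":0,"wz":0.114,"gripper":255},{"tx":-0.523,"ty":-1.073,"tz":0,"wx":0,"wy":0,"wz":0.13,"gripper":255},{"tx":-0.581,"ty":-1.211,"tz":0,"wx":0,"wy":0,"wz":0.147,"gripper":255},{"tx":-0.638,"ty":-1.351,"tz":0,"wx":0,"wy":0,"wz":0.163,"gripper":255}]'

```text
time_s: 15.72
position: [0.5268, 0.1815, 0.4008]
eef_rot: [0.661, 1.435, 0.332]
wrist_force: [0.1, -0.6, -2.0]
opening: 0.0108
```

Emit:
move_arm --series '[{"tx":-0.076,"ty":-0.13,"tz":0,"wx":0,"wy":0,"wz":0.016,"gripper":255},{"tx":-0.151,"ty":-0.262,"tz":0,"wx":0,"wy":0,"wz":0.033,"gripper":255},{"tx":-0.223,"ty":-0.395,"tz":0,"wx":0,"wy":0,"wz":0.049,"gripper":255},{"tx":-0.293,"ty":-0.53,"tz":0,"wx":0,"wy":0,"wz":0.065,"gripper":255},{"tx":-0.361,"ty":-0.666,"tz":0,"wx":0,"wy":0,"wz":0.081,"gripper":255},{"tx":-0.428,"ty":-0.803,"tz":0,"wx":0,"wy":0,"wz":0.098,"gripper":255},{"tx":-0.492,"ty":-0.942,"tz":0,"wx":0,"wy":0,"wz":0.114,"gripper":255},{"tx":-0.554,"ty":-1.082,"tz":0,"wx":0,"wy":0,"wz":0.13,"gripper":255},{"tx":-0.614,"ty":-1.223,"tz":0,"wx":0,"wy":0,"wz":0.147,"gripper":255},{"tx":-0.679,"ty":-1.359,"tz":0,"wx":0,"wy":0,"wz":0.163,"gripper":255}]'

```text
time_s: 16.55
position: [0.5186, 0.145, 0.3939]
eef_rot: [0.781, 1.384, 0.46]
wrist_force: [-0.4, -0.4, -2.7]
opening: 0.0102
```

Emit:
move_arm --series '[{"tx":-0.09,"ty":-0.135,"tz":0,"wx":0,"wy":0,"wz":0.017,"gripper":255},{"tx":-0.179,"ty":-0.272,"tz":0,"wx":0,"wy":0,"wz":0.035,"gripper":255},{"tx":-0.265,"ty":-0.41,"tz":0,"wx":0,"wy":0,"wz":0.052,"gripper":255},{"tx":-0.348,"ty":-0.55,"tz":0,"wx":0,"wy":0,"wz":0.07,"gripper":255},{"tx":-0.429,"ty":-0.691,"tz":0,"wx":0,"wy":0,"wz":0.087,"gripper":255},{"tx":-0.508,"ty":-0.834,"tz":0,"wx":0,"wy":0,"wz":0.105,"gripper":255},{"tx":-0.585,"ty":-0.979,"tz":0,"wx":0,"wy":0,"wz":0.122,"gripper":255},{"tx":-0.659,"ty":-1.124,"tz":0,"wx":0,"wy":0,"wz":0.14,"gripper":255},{"tx":-0.659,"ty":-1.124,"tz":0,"wx":0,"wy":0,"wz":0.14,"gripper":255},{"tx":-0.659,"ty":-1.124,"tz":0,"wx":0,"wy":0,"wz":0.14,"gripper":255}]'

```text
time_s: 17.38
position: [0.5119, 0.1145, 0.385]
eef_rot: [0.881, 1.336, 0.567]
wrist_force: [0.1, 0.7, -1.9]
opening: 0.0107
```

```bash
python3 - <<'E'
from h import *
s=st(); P,M=pour(1.35,54*np.pi/180,.025,.163); print(P,row(P,M))
p,d,m=cap('side','side9'); p2,d2,m2=cap('top','top9'); p3,_,_=cap('wrist','wrist9')
q=proj([[.52,.15,.16]],m)[0].astype(int); c=p[q[1]-45:q[1]+45,q[0]-60:q[0]+60]
cv2.imwrite('pics/c9.png',np.vstack([cv2.resize(c,(400,300)),cv2.resize(p3,(400,300))])[:,:,::-1])
E
```

```text
t 17.38 grasp [0.5393 0.2371 0.2942] yaw 1.3494 tz [-0.586  0.811 -0.001] F [ 0.1  0.7 -1.9] op 0.0107 j [-0.25  0.07  1.9   0.98  1.36 -0.35]
[0.53873617 0.23708275 0.29272037] [ 0.03  -0.035 -0.025 -0.    -0.    -0.003]
```

View pics/c9.png

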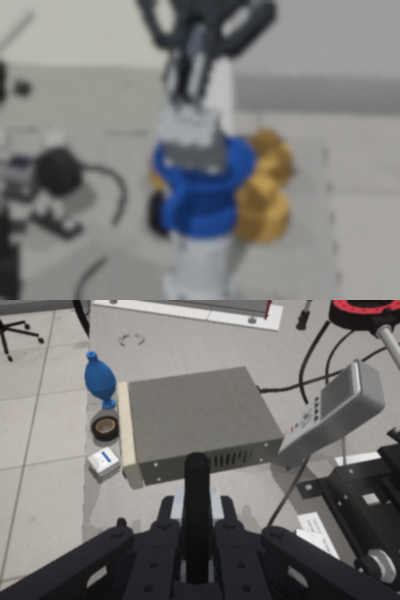

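```bash
python3 - <<'E'
from h import *
D=np.pi/180
f=lambda th:np.interp(th,[0,18,30,45,54],[.207,.190,.180,.170,.165])
ps=[pour(1.35,t*D,.025,f(t)) for t in np.linspace(54,0,11)[1:]]
P2=ps[-1][0]; P1=np.array([.631,.3539,.235]); k1=np.linspace(0,1,17)[1:]; a=-.0772
ps+=[(P2+(P1-P2)*k,down(1.35+(a-1.35)*k)) for k in k1]
ps+=[(P1,down(a))]*2+[(np.r_[P1[:2],z],down(a)) for z in [.20,.165,.13,.10,.08,.065,.055,.05,.05,.05]]
chain(None,ps)
E
```

```text
-- call
[0.469, 0.768, -0.023, 0.001, -0.001, -0.097]
[1.015, 1.478, -0.022, 0.001, -0.001, -0.191]
[1.606, 2.141, -0.021, 0.001, -0.001, -0.285]
[2.245, 2.737, -0.021, 0.001, -0.0, -0.379]
[2.915, 3.28, -0.02, 0.001, -0.0, -0.474]
[3.61, 3.762, -0.019, 0.001, -0.0, -0.568]
[4.329, 4.173, -0.018, 0.001, -0.0, -0.662]
[5.059, 4.518, -0.017, 0.001, -0.0, -0.756]
[5.802, 4.782, -0.017, 0.001, -0.0, -0.851]
[6.551, 4.965, -0.016, 0.001, -0.0, -0.945]
-- call
[0.0, 0.135, 0.161, 0.089, 0.0, 0.0]
[0.0, 0.269, 0.322, 0.178, 0.0, 0.0]
[0.0, 0.404, 0.483, 0.268, 0.0, 0.0]
[0.0, 0.538, 0.644, 0.357, 0.0, 0.0]
[0.0, 0.673, 0.806, 0.446, 0.0, 0.0]
[0.0, 0.807, 0.967, 0.535, 0.0, 0.0]
[0.0, 0.942, 1.128, 0.624, 0.0, 0.0]
[0.0, 1.077, 1.289, 0.714, 0.0, 0.0]
[0.0, 1.211, 1.45, 0.803, 0.0, 0.0]
[0.0, 1.346, 1.611, 0.892, 0.0, 0.0]
-- call
[0.0, 0.21, -0.004, 0.089, 0.0, 0.0]
[0.0, 0.42, -0.007, 0.178, 0.0, 0.0]
[0.0, 0.63, -0.011, 0.268, 0.0, 0.0]
[0.0, 0.84, -0.014, 0.357, 0.0, 0.0]
[0.0, 1.049, -0.018, 0.446, 0.0, 0.0]
[0.0, 1.259, -0.022, 0.535, 0.0, 0.0]
[0.0, 1.259, -0.022, 0.535, 0.0, 0.0]
[0.0, 1.259, -0.022, 0.535, 0.0, 0.0]
[1.4, 1.259, -0.022, 0.535, 0.0, 0.0]
[2.8, 1.259, -0.022, 0.535, 0.0, 0.0]
-- call
[1.4, 0.0, 0.0, 0.0, 0.0, 0.0]
[2.6, 0.0, 0.0, 0.0, 0.0, 0.0]
[3.4, 0.0, 0.0, 0.0, 0.0, 0.0]
[4.0, 0.0, 0.0, 0.0, 0.0, 0.0]
[4.4, 0.0, 0.0, 0.0, 0.0, 0.0]
[4.6, 0.0, 0.0, 0.0, 0.0, 0.0]
[4.6, 0.0, 0.0, 0.0, 0.0, 0.0]
[4.6, 0.0, 0.0, 0.0, 0.0, 0.0]
```

Emit:
move_arm --series '[{"tx":0.47,"ty":0.77,"tz":0,"wx":0,"wy":0,"wz":-0.097,"gripper":255},{"tx":1.01,"ty":1.48,"tz":0,"wx":0,"wy":0,"wz":-0.191,"gripper":255},{"tx":1.61,"ty":2.14,"tz":0,"wx":0,"wy":0,"wz":-0.285,"gripper":255},{"tx":2.24,"ty":2.74,"tz":0,"wx":0,"wy":0,"wz":-0.379,"gripper":255},{"tx":2.92,"ty":3.28,"tz":0,"wx":0,"wy":0,"wz":-0.474,"gripper":255},{"tx":3.61,"ty":3.76,"tz":0,"wx":0,"wy":0,"wz":-0.568,"gripper":255},{"tx":4.33,"ty":4.17,"tz":0,"wx":0,"wy":0,"wz":-0.662,"gripper":255},{"tx":5.06,"ty":4.52,"tz":0,"wx":0,"wy":0,"wz":-0.756,"gripper":255},{"tx":5.8,"ty":4.78,"tz":0,"wx":0,"wy":0,"wz":-0.851,"gripper":255},{"tx":6.55,"ty":4.965,"tz":0,"wx":0,"wy":0,"wz":-0.945,"gripper":255}]'

```text
time_s: 18.37
position: [0.5567, 0.317, 0.3907]
eef_rot: [0.17, 1.562, -0.175]
wrist_force: [-0.0, 0.3, -1.9]
opening: 0.0104
```

Emit:
move_arm --series '[{"tx":0,"ty":0.135,"tz":0.161,"wx":0.089,"wy":0,"wz":0,"gripper":255},{"tx":0,"ty":0.269,"tz":0.322,"wx":0.178,"wy":0,"wz":0,"gripper":255},{"tx":0,"ty":0.404,"tz":0.483,"wx":0.268,"wy":0,"wz":0,"gripper":255},{"tx":0,"ty":0.538,"tz":0.644,"wx":0.357,"wy":0,"wz":0,"gripper":255},{"tx":0,"ty":0.673,"tz":0.806,"wx":0.446,"wy":0,"wz":0,"gripper":255},{"tx":0,"ty":0.807,"tz":0.967,"wx":0.535,"wy":0,"wz":0,"gripper":255},{"tx":0,"ty":0.942,"tz":1.128,"wx":0.624,"wy":0,"wz":0,"gripper":255},{"tx":0,"ty":1.077,"tz":1.289,"wx":0.714,"wy":0,"wz":0,"gripper":255},{"tx":0,"ty":1.211,"tz":1.45,"wx":0.803,"wy":0,"wz":0,"gripper":255},{"tx":0,"ty":1.346,"tz":1.611,"wx":0.892,"wy":0,"wz":0,"gripper":255}]'

```text
time_s: 19.2
position: [0.6034, 0.3399, 0.3898]
eef_rot: [0.868, 1.391, -0.868]
wrist_force: [-0.1, -0.4, -1.3]
opening: 0.0105
```

Emit:
move_arm --series '[{"tx":0,"ty":0.21,"tz":0,"wx":0.089,"wy":0,"wz":0,"gripper":255},{"tx":0,"ty":0.42,"tz":-0.007,"wx":0.178,"wy":0,"wz":0,"gripper":255},{"tx":0,"ty":0.63,"tz":-0.01,"wx":0.268,"wy":0,"wz":0,"gripper":255},{"tx":0,"ty":0.84,"tz":-0.014,"wx":0.357,"wy":0,"wz":0,"gripper":255},{"tx":0,"ty":1.05,"tz":-0.018,"wx":0.446,"wy":0,"wz":0,"gripper":255},{"tx":0,"ty":1.26,"tz":-0.022,"wx":0.535,"wy":0,"wz":0,"gripper":255},{"tx":0,"ty":1.26,"tz":-0.022,"wx":0.535,"wy":0,"wz":0,"gripper":255},{"tx":0,"ty":1.26,"tz":-0.022,"wx":0.535,"wy":0,"wz":0,"gripper":255}]'

```text
time_s: 19.87
position: [0.6312, 0.3541, 0.3896]
eef_rot: [1.263, 1.174, -1.263]
wrist_force: [-0.3, 1.0, -1.0]
opening: 0.0106
```

```bash
python3 - <<'E'
from h import *
s=st(); chain(None,[([.631,.3539,.05],down(-.0772))])
p,d,m=cap('side','side10'); p2,d2,m2=cap('top','top10')
q=proj([[.55,.25,.16]],m)[0].astype(int); c=p[q[1]-60:q[1]+60,q[0]-80:q[0]+80]
q=proj([[.55,.25,.16]],m2)[0].astype(int); c2=p2[q[1]-60:q[1]+60,q[0]-80:q[0]+80]
cv2.imwrite('pics/c10.png',np.vstack([cv2.resize(c,(400,300),interpolation=2),cv2.resize(c2,(400,300),interpolation=2)])[:,:,::-1])
E
```

```text
t 19.87 grasp [0.6311 0.3542 0.2346] yaw -0.0732 tz [-1.    -0.001 -0.   ] F [-0.3  1.  -1. ] op 0.0106 j [0.35 0.52 1.2  0.   1.43 1.99]
-- call
[7.383, -0.004, 0.011, 0.004, -0.0, 0.001]
```

View pics/c10.png

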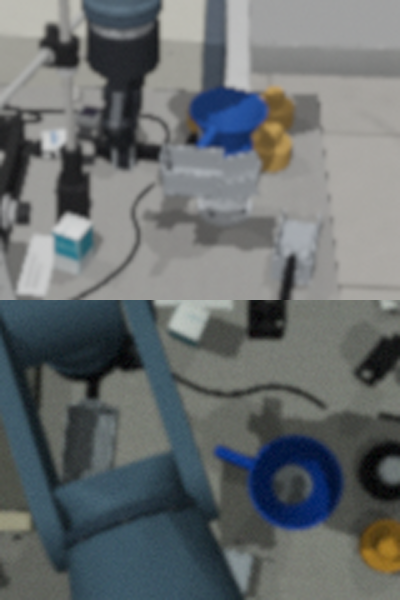

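Emit:
move_arm --series '[{"tx":1.4,"ty":0,"tz":0,"wx":0,"wy":0,"wz":0,"gripper":255},{"tx":2.8,"ty":0,"tz":0,"wx":0,"wy":0,"wz":0,"gripper":255},{"tx":4.2,"ty":0,"tz":0,"wx":0,"wy":0,"wz":0,"gripper":255},{"tx":5.4,"ty":0,"tz":0,"wx":0,"wy":0,"wz":0,"gripper":255},{"tx":6.2,"ty":0,"tz":0,"wx":0,"wy":0,"wz":0,"gripper":255},{"tx":6.8,"ty":0,"tz":0,"wx":0,"wy":0,"wz":0,"gripper":255},{"tx":7.2,"ty":0,"tz":0,"wx":0,"wy":0,"wz":0,"gripper":255},{"tx":7.5,"ty":0,"tz":0,"wx":0,"wy":0,"wz":0,"gripper":255},{"tx":7.66,"ty":0,"tz":0,"wx":0,"wy":0,"wz":0,"gripper":255},{"tx":7.66,"ty":0,"tz":0,"wx":0,"wy":0,"wz":0,"gripper":255}]'

```text
time_s: 20.8
position: [0.6315, 0.3538, 0.1986]
eef_rot: [1.265, 1.172, -1.265]
wrist_force: [-0.0, 0.1, -2.1]
opening: 0.0103
```

```bash
python3 - <<'E'
from h import *
s=st()
E
```

```text
t 20.8 grasp [0.6316 0.3539 0.0436] yaw -0.076 tz [-1.  0. -0.] F [-0.   0.1 -2.1] op 0.0103 j [0.35 0.72 1.3  0.   1.12 1.99]
```

Emit:
move_arm --series '[{"tx":0.04,"ty":0,"tz":0,"wx":0,"wy":0,"wz":0,"gripper":255},{"tx":0.04,"ty":0,"tz":0,"wx":0,"wy":0,"wz":0,"gripper":150},{"tx":0.04,"ty":0,"tz":0,"wx":0,"wy":0,"wz":0,"gripper":120},{"tx":0.04,"ty":0,"tz":0,"wx":0,"wy":0,"wz":0,"gripper":120},{"tx":0.04,"ty":0,"tz":0,"wx":0,"wy":0,"wz":0,"gripper":120},{"tx":-1,"ty":0,"tz":0,"wx":0,"wy":0,"wz":0,"gripper":120},{"tx":-2.5,"ty":0,"tz":0,"wx":0,"wy":0,"wz":0,"gripper":120},{"tx":-4,"ty":0,"tz":0,"wx":0,"wy":0,"wz":0,"gripper":120},{"tx":-5,"ty":0,"tz":0,"wx":0,"wy":0,"wz":0,"gripper":120},{"tx":-5,"ty":0,"tz":0,"wx":0,"wy":0,"wz":0,"gripper":120}]'

```text
time_s: 21.63
position: [0.6333, 0.3546, 0.3325]
eef_rot: [1.274, 1.167, -1.253]
wrist_force: [1.3, 0.4, 1.1]
opening: 0.0455
```

```bash
python3 - <<'E'
from h import *
s=st(); chain(None,[([.4473,.3345,.13],down(1.393))])
E
```

```text
t 21.63 grasp [0.6352 0.3553 0.1775] yaw -0.076 tz [-1.     0.012 -0.005] F [1.3 0.4 1.1] op 0.0455 j [0.35 0.57 1.25 0.   1.32 1.99]
-- call
[1.805, -7.38, 1.377, -1.469, 0.004, -0.014]
```

Emit:
move_arm --series '[{"tx":0,"ty":-1,"tz":0.3,"wx":-0.12,"wy":0,"wz":0,"gripper":120},{"tx":0,"ty":-2.5,"tz":0.6,"wx":-0.24,"wy":0,"wz":0,"gripper":120},{"tx":0,"ty":-4,"tz":0.9,"wx":-0.36,"wy":0,"wz":0,"gripper":120},{"tx":0,"ty":-5.5,"tz":1.2,"wx":-0.48,"wy":0,"wz":0,"gripper":120},{"tx":0,"ty":-6.5,"tz":1.35,"wx":-0.6,"wy":0,"wz":0,"gripper":120},{"tx":0,"ty":-7,"tz":1.35,"wx":-0.72,"wy":0,"wz":0,"gripper":120},{"tx":0,"ty":-7.25,"tz":1.35,"wx":-0.84,"wy":0,"wz":0,"gripper":120},{"tx":0,"ty":-7.25,"tz":1.35,"wx":-0.96,"wy":0,"wz":0,"gripper":120},{"tx":0,"ty":-7.25,"tz":1.35,"wx":-1.08,"wy":0,"wz":0,"gripper":120},{"tx":0,"ty":-7.25,"tz":1.35,"wx":-1.2,"wy":0,"wz":0,"gripper":120}]'

```text
time_s: 22.47
position: [0.4477, 0.334, 0.3235]
eef_rot: [0.346, 1.543, -0.345]
wrist_force: [-0.4, -0.1, 0.1]
opening: 0.0454
```

Emit:
move_arm --series '[{"tx":0.5,"ty":0,"tz":0,"wx":-0.12,"wy":0,"wz":0,"gripper":120},{"tx":1,"ty":0,"tz":0,"wx":-0.24,"wy":0,"wz":0,"gripper":120},{"tx":1.4,"ty":0,"tz":0,"wx":-0.269,"wy":0,"wz":0,"gripper":120},{"tx":1.4,"ty":0,"tz":0,"wx":-0.269,"wy":0,"wz":0,"gripper":120},{"tx":1.4,"ty":0,"tz":0,"wx":-0.269,"wy":0,"wz":0,"gripper":120}]'

```text
time_s: 22.88
position: [0.4478, 0.3338, 0.2879]
eef_rot: [0.14, 1.567, -0.141]
wrist_force: [-0.2, 0.4, 0.2]
opening: 0.045
```

```bash
python3 - <<'E'
from h import *
s=st(); p,d,m=cap('wrist','w11'); w=cloud(d,m); print(bar(w,.0505,.055,(.447,.332),.05))
print(ring(w,.1565,.166,(.52,.1545),.043,.052,avoid=1.2,r0=.047))
p2,d2,m2=cap('top','top11'); w2=cloud(d2,m2); print(bar(w2,.0505,.055,(.627,.353),.05)); q=w2[185:250,195:230]; print('scoopA z',np.nanpercentile(q[...,2],[50,80,95]).round(3))
chain(None,[([.4473,.3345,.043],down(1.393))])
cv2.imwrite('pics/c11.png',np.vstack([cv2.resize(p,(400,300)),cv2.resize(p2[150:255,185:325],(400,300),interpolation=2)])[:,:,::-1])
E
```

```text
t 22.88 grasp [0.4476 0.3337 0.1329] yaw 1.3914 tz [-1.    -0.001 -0.001] F [-0.2  0.4  0.2] op 0.045 j [0.43 0.28 1.74 0.   1.12 0.61]
(array([0.4466, 0.3311]), array([0.0722, 0.0109]), np.float64(-1.744), array([0.4469, 0.3328]))
[0.52   0.1545 0.047  0.    ]
(array([0.6276, 0.3551]), array([0.0127, 0.0763]), np.float64(3.0549), array([0.631 , 0.3548]))
scoopA z [0.007 0.47  0.478]
-- call
[3.642, 0.009, -0.046, -0.001, 0.001, -0.001]
```

View pics/c11.png

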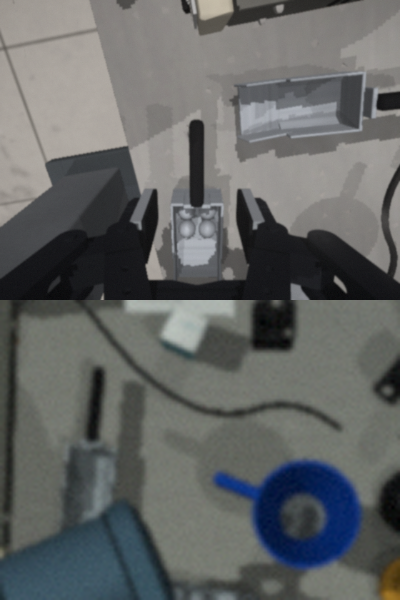

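Emit:
move_arm --series '[{"tx":1.3,"ty":0.03,"tz":-0.03,"wx":0,"wy":0,"wz":0,"gripper":120},{"tx":2.6,"ty":0.03,"tz":-0.03,"wx":0,"wy":0,"wz":0,"gripper":120},{"tx":3.3,"ty":0.03,"tz":-0.03,"wx":0,"wy":0,"wz":0,"gripper":120},{"tx":3.62,"ty":0.03,"tz":-0.03,"wx":0,"wy":0,"wz":0,"gripper":120},{"tx":3.62,"ty":0.03,"tz":-0.03,"wx":0,"wy":0,"wz":0,"gripper":180},{"tx":3.62,"ty":0.03,"tz":-0.03,"wx":0,"wy":0,"wz":0,"gripper":255},{"tx":3.62,"ty":0.03,"tz":-0.03,"wx":0,"wy":0,"wz":0,"gripper":255},{"tx":3.62,"ty":0.03,"tz":-0.03,"wx":0,"wy":0,"wz":0,"gripper":255},{"tx":3.62,"ty":0.03,"tz":-0.03,"wx":0,"wy":0,"wz":0,"gripper":255},{"tx":3.62,"ty":0.03,"tz":-0.03,"wx":0,"wy":0,"wz":0,"gripper":255}]' --newtons 90

```text
time_s: 23.82
position: [0.4483, 0.3353, 0.1996]
eef_rot: [0.141, 1.563, -0.138]
wrist_force: [0.6, 2.2, 6.3]
opening: 0.0104
```

```bash
python3 - <<'E'
from h import *
s=st(); P0=np.array([.4477,.3345,.0425]);a=1.393; D=np.pi/180
ps=[(P0+[0,0,(.237-P0[2])*k],down(a)) for k in sm(12)]
P1=ps[-1][0];P2=np.r_[pour(a,0,.025,.2)[0][:2],.237];print(P2)
ps+=[(P1+(P2-P1)*k,down(a)) for k in sm(8)]
f=lambda th:np.interp(th,[0,18,30,45,54],[.203,.183,.173,.166,.163])
ps+=[pour(a,t*D,.025,f(t)) for t in 18*sm(10)]
ps+=[pour(a,t*D,.025,f(t)) for t in np.linspace(18,46,31)[1:]]+[pour(a,t*D,.025,f(t)) for t in [47,48,49,50,51,52,53,54,54,54]]
chain((P0,down(a)),ps)
E
```

```text
t 23.82 grasp [0.4488 0.3355 0.0446] yaw 1.3928 tz [-1.     0.002  0.003] F [0.6 2.2 6.3] op 0.0104 j [0.43 0.42 1.77 0.   0.95 0.61]
[0.54938208 0.31689891 0.237     ]
-- call
[-0.133, 0.0, 0.0, 0.0, 0.0, 0.0]
[-0.521, 0.0, 0.0, 0.0, 0.0, 0.0]
[-1.139, 0.0, 0.0, 0.0, 0.0, 0.0]
[-1.945, 0.0, 0.0, 0.0, 0.0, 0.0]
[-2.883, 0.0, 0.0, 0.0, 0.0, 0.0]
[-3.89, 0.0, 0.0, 0.0, 0.0, 0.0]
[-4.897, 0.0, 0.0, 0.0, 0.0, 0.0]
[-5.835, 0.0, 0.0, 0.0, 0.0, 0.0]
[-6.641, 0.0, 0.0, 0.0, 0.0, 0.0]
[-7.259, 0.0, 0.0, 0.0, 0.0, 0.0]
-- call
[-0.389, 0.0, 0.0, 0.0, 0.0, 0.0]
[-0.521, 0.0, 0.0, 0.0, 0.0, 0.0]
[-0.521, 0.001, 0.157, 0.0, 0.0, 0.0]
[-0.521, 0.004, 0.604, 0.0, 0.0, 0.0]
[-0.521, 0.008, 1.274, 0.0, 0.0, 0.0]
[-0.521, 0.013, 2.064, 0.0, 0.0, 0.0]
[-0.521, 0.018, 2.854, 0.0, 0.0, 0.0]
[-0.521, 0.023, 3.523, 0.0, 0.0, 0.0]
[-0.521, 0.025, 3.971, 0.0, 0.0, 0.0]
[-0.521, 0.026, 4.128, 0.0, 0.0, 0.0]
-- call
[0.217, -0.056, -0.0, -0.0, -0.0, 0.008]
[0.152, -0.222, -0.0, 0.0, 0.0, 0.03]
[0.058, -0.485, 0.0, -0.0, 0.0, 0.065]
[-0.047, -0.826, -0.0, -0.0, -0.0, 0.109]
[-0.146, -1.214, -0.0, 0.0, 0.0, 0.1
[... 1125 characters left out ...]
0, 0.0, -0.0, 0.049]
[-0.293, -0.53, 0.0, 0.0, 0.0, 0.065]
[-0.361, -0.666, 0.0, 0.0, 0.0, 0.081]
[-0.428, -0.803, -0.0, 0.0, 0.0, 0.098]
[-0.492, -0.942, 0.0, 0.0, 0.0, 0.114]
[-0.554, -1.082, 0.0, 0.0, -0.0, 0.13]
[-0.614, -1.223, 0.0, -0.0, 0.0, 0.147]
[-0.676, -1.362, -0.0, 0.0, -0.0, 0.163]
-- call
[-0.087, -0.138, -0.0, -0.0, 0.0, 0.017]
[-0.172, -0.278, -0.0, -0.0, 0.0, 0.035]
[-0.255, -0.42, -0.0, -0.0, 0.0, 0.052]
[-0.336, -0.563, 0.0, -0.0, 0.0, 0.07]
[-0.414, -0.707, -0.0, -0.0, 0.0, 0.087]
[-0.49, -0.853, 0.0, -0.0, 0.0, 0.105]
[-0.563, -1.001, -0.0, -0.0, 0.0, 0.122]
[-0.634, -1.15, 0.0, -0.0, 0.0, 0.14]
[-0.634, -1.15, 0.0, -0.0, 0.0, 0.14]
[-0.634, -1.15, 0.0, -0.0, 0.0, 0.14]
```

Emit:
move_arm --series '[{"tx":-0.13,"ty":0,"tz":0,"wx":0,"wy":0,"wz":0,"gripper":255},{"tx":-0.52,"ty":0,"tz":0,"wx":0,"wy":0,"wz":0,"gripper":255},{"tx":-1.14,"ty":0,"tz":0,"wx":0,"wy":0,"wz":0,"gripper":255},{"tx":-1.95,"ty":0,"tz":0,"wx":0,"wy":0,"wz":0,"gripper":255},{"tx":-2.9,"ty":0,"tz":0,"wx":0,"wy":0,"wz":0,"gripper":255},{"tx":-3.9,"ty":0,"tz":0,"wx":0,"wy":0,"wz":0,"gripper":255},{"tx":-4.9,"ty":0,"tz":0,"wx":0,"wy":0,"wz":0,"gripper":255},{"tx":-5.8,"ty":0,"tz":0,"wx":0,"wy":0,"wz":0,"gripper":255},{"tx":-6.64,"ty":0,"tz":0,"wx":0,"wy":0,"wz":0,"gripper":255},{"tx":-7.26,"ty":0,"tz":0,"wx":0,"wy":0,"wz":0,"gripper":255}]'

```text
time_s: 24.65
position: [0.4473, 0.3348, 0.3819]
eef_rot: [0.14, 1.565, -0.139]
wrist_force: [0.8, 0.8, -2.1]
opening: 0.0106
```

Emit:
move_arm --series '[{"tx":-0.39,"ty":0,"tz":0,"wx":0,"wy":0,"wz":0,"gripper":255},{"tx":-0.52,"ty":0,"tz":0,"wx":0,"wy":0,"wz":0,"gripper":255},{"tx":-0.52,"ty":0,"tz":0.16,"wx":0,"wy":0,"wz":0,"gripper":255},{"tx":-0.52,"ty":0,"tz":0.6,"wx":0,"wy":0,"wz":0,"gripper":255},{"tx":-0.52,"ty":0,"tz":1.27,"wx":0,"wy":0,"wz":0,"gripper":255},{"tx":-0.52,"ty":0.01,"tz":2.06,"wx":0,"wy":0,"wz":0,"gripper":255},{"tx":-0.52,"ty":0.02,"tz":2.85,"wx":0,"wy":0,"wz":0,"gripper":255},{"tx":-0.52,"ty":0.02,"tz":3.52,"wx":0,"wy":0,"wz":0,"gripper":255},{"tx":-0.52,"ty":0.03,"tz":3.97,"wx":0,"wy":0,"wz":0,"gripper":255},{"tx":-0.52,"ty":0.03,"tz":4.13,"wx":0,"wy":0,"wz":0,"gripper":255}]'

```text
time_s: 25.48
position: [0.551, 0.3163, 0.3905]
eef_rot: [0.14, 1.568, -0.142]
wrist_force: [-0.2, -0.5, -2.3]
opening: 0.0103
```

```bash
python3 - <<'E'
from h import *
s=st(); P,M=pour(1.393,18*np.pi/180,.025,.183); chain(None,[(np.array([.5494,.3169,.237]),down(1.393)),(P,M)])
p,d,m=cap('side','side12'); w=cloud(d,m); k=(w[...,2]>.17)&(w[...,2]<.3)&(abs(w[...,0]-.53)<.035)&(w[...,1]>.12)&(w[...,1]<.30); q=w[k]
for y in np.arange(.12,.3,.02):
    z=q[abs(q[:,1]-y)<.01]; 
    if len(z): print(y.round(2),len(z),np.percentile(z[:,2],[2,98]).round(3))
E
```

```text
t 25.48 grasp [0.5507 0.3161 0.2355] yaw 1.3912 tz [-1.    -0.001 -0.002] F [-0.2 -0.5 -2.3] op 0.0103 j [ 0.33  0.32  1.46 -0.    1.36  0.51]
-- call
[-0.059, 0.014, -0.067, -0.002, -0.002, 0.001]
[-0.388, -2.523, -0.063, -0.002, -0.001, 0.315]
0.18 16 [0.198 0.205]
0.2 20 [0.195 0.205]
0.22 9 [0.198 0.218]
0.24 2 [0.202 0.21 ]
0.26 4 [0.202 0.21 ]
0.28 49 [0.189 0.237]
```

Emit:
move_arm --series '[{"tx":0.16,"ty":-0.05,"tz":-0.02,"wx":0,"wy":0,"wz":0.008,"gripper":255},{"tx":0.1,"ty":-0.21,"tz":-0.04,"wx":0,"wy":0,"wz":0.03,"gripper":255},{"tx":0,"ty":-0.47,"tz":-0.06,"wx":0,"wy":0,"wz":0.065,"gripper":255},{"tx":-0.1,"ty":-0.81,"tz":-0.06,"wx":0,"wy":0,"wz":0.109,"gripper":255},{"tx":-0.2,"ty":-1.2,"tz":-0.06,"wx":0,"wy":0,"wz":0.157,"gripper":255},{"tx":-0.28,"ty":-1.6,"tz":-0.06,"wx":0,"wy":0,"wz":0.206,"gripper":255},{"tx":-0.34,"ty":-1.97,"tz":-0.06,"wx":0,"wy":0,"wz":0.249,"gripper":255},{"tx":-0.37,"ty":-2.26,"tz":-0.06,"wx":0,"wy":0,"wz":0.284,"gripper":255},{"tx":-0.39,"ty":-2.46,"tz":-0.06,"wx":0,"wy":0,"wz":0.306,"gripper":255},{"tx":-0.39,"ty":-2.52,"tz":-0.06,"wx":0,"wy":0,"wz":0.314,"gripper":255}]'

```text
time_s: 26.37
position: [0.5358, 0.2548, 0.4024]
eef_rot: [0.384, 1.524, 0.107]
wrist_force: [-0.1, -0.2, -2.0]
opening: 0.0102
```

Emit:
move_arm --series '[{"tx":-0.061,"ty":-0.13,"tz":0,"wx":0,"wy":0,"wz":0.016,"gripper":255},{"tx":-0.119,"ty":-0.261,"tz":0,"wx":0,"wy":0,"wz":0.033,"gripper":255},{"tx":-0.176,"ty":-0.393,"tz":0,"wx":0,"wy":0,"wz":0.049,"gripper":255},{"tx":-0.231,"ty":-0.527,"tz":0,"wx":0,"wy":0,"wz":0.065,"gripper":255},{"tx":-0.283,"ty":-0.662,"tz":0,"wx":0,"wy":0,"wz":0.081,"gripper":255},{"tx":-0.334,"ty":-0.8,"tz":0,"wx":0,"wy":0,"wz":0.098,"gripper":255},{"tx":-0.383,"ty":-0.937,"tz":0,"wx":0,"wy":0,"wz":0.114,"gripper":255},{"tx":-0.43,"ty":-1.076,"tz":0,"wx":0,"wy":0,"wz":0.13,"gripper":255},{"tx":-0.473,"ty":-1.216,"tz":0,"wx":0,"wy":0,"wz":0.147,"gripper":255},{"tx":-0.515,"ty":-1.357,"tz":0,"wx":0,"wy":0,"wz":0.163,"gripper":255}]'

```text
time_s: 27.2
position: [0.5301, 0.2195, 0.4039]
eef_rot: [0.508, 1.491, 0.236]
wrist_force: [0.4, -0.2, -1.5]
opening: 0.0106
```

Emit:
move_arm --series '[{"tx":-0.063,"ty":-0.134,"tz":0,"wx":0,"wy":0,"wz":0.016,"gripper":255},{"tx":-0.123,"ty":-0.27,"tz":0,"wx":0,"wy":0,"wz":0.033,"gripper":255},{"tx":-0.184,"ty":-0.406,"tz":0,"wx":0,"wy":0,"wz":0.049,"gripper":255},{"tx":-0.252,"ty":-0.538,"tz":0,"wx":0,"wy":0,"wz":0.065,"gripper":255},{"tx":-0.319,"ty":-0.672,"tz":0,"wx":0,"wy":0,"wz":0.081,"gripper":255},{"tx":-0.384,"ty":-0.807,"tz":0,"wx":0,"wy":0,"wz":0.098,"gripper":255},{"tx":-0.447,"ty":-0.943,"tz":0,"wx":0,"wy":0,"wz":0.114,"gripper":255},{"tx":-0.507,"ty":-1.081,"tz":0,"wx":0,"wy":0,"wz":0.13,"gripper":255},{"tx":-0.566,"ty":-1.219,"tz":0,"wx":0,"wy":0,"wz":0.147,"gripper":255},{"tx":-0.622,"ty":-1.359,"tz":0,"wx":0,"wy":0,"wz":0.163,"gripper":255}]'

```text
time_s: 28.03
position: [0.5235, 0.1827, 0.4021]
eef_rot: [0.631, 1.451, 0.364]
wrist_force: [-0.2, -0.2, -0.4]
opening: 0.0109
```

Emit:
move_arm --series '[{"tx":-0.076,"ty":-0.13,"tz":0,"wx":0,"wy":0,"wz":0.016,"gripper":255},{"tx":-0.151,"ty":-0.262,"tz":0,"wx":0,"wy":0,"wz":0.033,"gripper":255},{"tx":-0.223,"ty":-0.395,"tz":0,"wx":0,"wy":0,"wz":0.049,"gripper":255},{"tx":-0.293,"ty":-0.53,"tz":0,"wx":0,"wy":0,"wz":0.065,"gripper":255},{"tx":-0.361,"ty":-0.666,"tz":0,"wx":0,"wy":0,"wz":0.081,"gripper":255},{"tx":-0.428,"ty":-0.803,"tz":0,"wx":0,"wy":0,"wz":0.098,"gripper":255},{"tx":-0.492,"ty":-0.942,"tz":0,"wx":0,"wy":0,"wz":0.114,"gripper":255},{"tx":-0.554,"ty":-1.082,"tz":0,"wx":0,"wy":0,"wz":0.13,"gripper":255},{"tx":-0.614,"ty":-1.223,"tz":0,"wx":0,"wy":0,"wz":0.147,"gripper":255},{"tx":-0.676,"ty":-1.362,"tz":0,"wx":0,"wy":0,"wz":0.163,"gripper":255}]'

```text
time_s: 28.87
position: [0.5168, 0.1459, 0.3952]
eef_rot: [0.751, 1.404, 0.491]
wrist_force: [0.4, -0.5, -2.0]
opening: 0.0104
```

Emit:
move_arm --series '[{"tx":-0.087,"ty":-0.138,"tz":0,"wx":0,"wy":0,"wz":0.017,"gripper":255},{"tx":-0.172,"ty":-0.278,"tz":0,"wx":0,"wy":0,"wz":0.035,"gripper":255},{"tx":-0.255,"ty":-0.42,"tz":0,"wx":0,"wy":0,"wz":0.052,"gripper":255},{"tx":-0.336,"ty":-0.563,"tz":0,"wx":0,"wy":0,"wz":0.07,"gripper":255},{"tx":-0.414,"ty":-0.707,"tz":0,"wx":0,"wy":0,"wz":0.087,"gripper":255},{"tx":-0.49,"ty":-0.853,"tz":0,"wx":0,"wy":0,"wz":0.105,"gripper":255},{"tx":-0.563,"ty":-1.001,"tz":0,"wx":0,"wy":0,"wz":0.122,"gripper":255},{"tx":-0.634,"ty":-1.15,"tz":0,"wx":0,"wy":0,"wz":0.14,"gripper":255},{"tx":-0.634,"ty":-1.15,"tz":0,"wx":0,"wy":0,"wz":0.14,"gripper":255},{"tx":-0.634,"ty":-1.15,"tz":0,"wx":0,"wy":0,"wz":0.14,"gripper":255}]'

```text
time_s: 29.7
position: [0.5114, 0.1151, 0.3854]
eef_rot: [0.853, 1.357, 0.598]
wrist_force: [1.1, 0.5, -0.1]
opening: 0.0104
```

```bash
python3 - <<'E'
from h import *
s=st(); a=1.393; D=np.pi/180
f=lambda th:np.interp(th,[0,18,30,45,54],[.207,.190,.180,.170,.165])
ps=[pour(a,t*D,.025,f(t)) for t in np.linspace(54,0,11)[1:]]
P2=ps[-1][0]; P1=np.array([.4477,.3345,.235])
ps+=[(P2+(P1-P2)*k,down(a)) for k in sm(7)]+[(P1,down(a))]*2
chain(None,ps)
E
```

```text
t 29.7 grasp [0.5336 0.2385 0.2944] yaw 1.3913 tz [-0.587  0.809 -0.001] F [ 1.1  0.5 -0.1] op 0.0104 j [-0.24  0.08  1.89  0.96  1.39 -0.36]
-- call
[0.467, 0.765, 0.067, -0.001, 0.0, -0.095]
[1.012, 1.477, 0.066, -0.001, 0.0, -0.189]
[1.601, 2.14, 0.065, -0.001, 0.0, -0.283]
[2.24, 2.738, 0.065, -0.001, 0.0, -0.378]
[2.908, 3.282, 0.064, -0.001, 0.0, -0.472]
[3.603, 3.764, 0.063, -0.001, 0.0, -0.566]
[4.321, 4.177, 0.062, -0.001, 0.0, -0.66]
[5.05, 4.523, 0.062, -0.001, 0.0, -0.755]
[5.793, 4.789, 0.061, -0.001, -0.0, -0.849]
[6.541, 4.973, 0.061, -0.001, -0.0, -0.943]
-- call
[0.0, -0.001, -0.204, 0.0, 0.0, 0.0]
[0.0, -0.005, -0.777, 0.0, 0.0, 0.0]
[0.0, -0.01, -1.605, 0.0, 0.0, 0.0]
[0.0, -0.016, -2.523, 0.0, 0.0, 0.0]
[0.0, -0.021, -3.351, 0.0, 0.0, 0.0]
[0.0, -0.025, -3.923, 0.0, 0.0, 0.0]
[0.0, -0.026, -4.128, 0.0, 0.0, 0.0]
[0.0, -0.026, -4.128, 0.0, 0.0, 0.0]
[0.0, -0.026, -4.128, 0.0, 0.0, 0.0]
```

Emit:
move_arm --series '[{"tx":0.47,"ty":0.77,"tz":0.06,"wx":0,"wy":0,"wz":-0.095,"gripper":255},{"tx":1.01,"ty":1.48,"tz":0.06,"wx":0,"wy":0,"wz":-0.189,"gripper":255},{"tx":1.6,"ty":2.14,"tz":0.06,"wx":0,"wy":0,"wz":-0.283,"gripper":255},{"tx":2.24,"ty":2.74,"tz":0.06,"wx":0,"wy":0,"wz":-0.378,"gripper":255},{"tx":2.91,"ty":3.28,"tz":0.06,"wx":0,"wy":0,"wz":-0.472,"gripper":255},{"tx":3.6,"ty":3.76,"tz":0.06,"wx":0,"wy":0,"wz":-0.566,"gripper":255},{"tx":4.32,"ty":4.18,"tz":0.06,"wx":0,"wy":0,"wz":-0.66,"gripper":255},{"tx":5.05,"ty":4.52,"tz":0.06,"wx":0,"wy":0,"wz":-0.755,"gripper":255},{"tx":5.8,"ty":4.79,"tz":0.06,"wx":0,"wy":0,"wz":-0.849,"gripper":255},{"tx":6.54,"ty":4.97,"tz":0.06,"wx":0,"wy":0,"wz":-0.943,"gripper":255}]'

```text
time_s: 30.53
position: [0.5492, 0.3189, 0.391]
eef_rot: [0.137, 1.564, -0.142]
wrist_force: [1.2, 0.2, -1.9]
opening: 0.0104
```

Emit:
move_arm --series '[{"tx":0,"ty":0,"tz":-0.2,"wx":0,"wy":0,"wz":0,"gripper":255},{"tx":0,"ty":0,"tz":-0.78,"wx":0,"wy":0,"wz":0,"gripper":255},{"tx":0,"ty":-0.01,"tz":-1.6,"wx":0,"wy":0,"wz":0,"gripper":255},{"tx":0,"ty":-0.02,"tz":-2.5,"wx":0,"wy":0,"wz":0,"gripper":255},{"tx":0,"ty":-0.02,"tz":-3.35,"wx":0,"wy":0,"wz":0,"gripper":255},{"tx":0,"ty":-0.03,"tz":-3.92,"wx":0,"wy":0,"wz":0,"gripper":255},{"tx":0,"ty":-0.03,"tz":-4.13,"wx":0,"wy":0,"wz":0,"gripper":255},{"tx":0,"ty":-0.03,"tz":-4.13,"wx":0,"wy":0,"wz":0,"gripper":255},{"tx":0,"ty":-0.03,"tz":-4.13,"wx":0,"wy":0,"wz":0,"gripper":255}]'

```text
time_s: 31.28
position: [0.4477, 0.3345, 0.3907]
eef_rot: [0.141, 1.565, -0.139]
wrist_force: [-0.1, 0.6, -1.6]
opening: 0.0104
```

```bash
python3 - <<'E'
from h import *
s=st(); chain(None,[([.4477,.3345,.0435],down(1.393))])
p,d,m=cap('side','side13'); p2,d2,m2=cap('top','top13')
q=proj([[.50,.25,.16]],m)[0].astype(int); c=p[q[1]-60:q[1]+60,q[0]-80:q[0]+80]
q=proj([[.52,.1545,.16]],m2)[0].astype(int); c2=p2[q[1]-30:q[1]+30,q[0]-40:q[0]+40]
cv2.imwrite('pics/c13.png',np.vstack([cv2.resize(c,(400,300),interpolation=2),cv2.resize(c2,(400,300),interpolation=2)])[:,:,::-1])
E
```

```text
t 31.28 grasp [0.4479 0.3347 0.2357] yaw 1.3928 tz [-1.     0.001  0.001] F [-0.1  0.6 -1.6] op 0.0104 j [0.43 0.16 1.66 0.   1.32 0.61]
-- call
[7.689, -0.012, -0.008, -0.0, 0.001, -0.001]
```

View pics/c13.png

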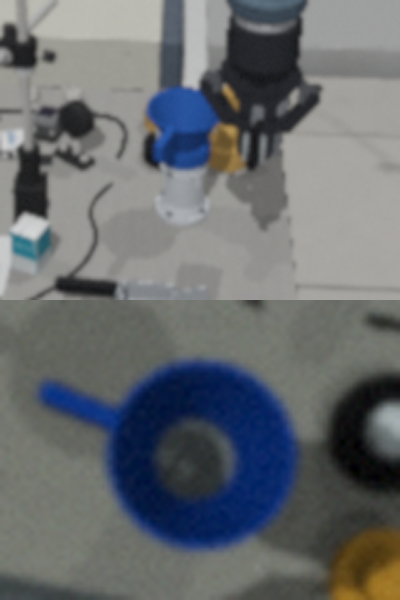

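Emit:
move_arm --series '[{"tx":1.4,"ty":0,"tz":0,"wx":0,"wy":0,"wz":0,"gripper":255},{"tx":2.8,"ty":0,"tz":0,"wx":0,"wy":0,"wz":0,"gripper":255},{"tx":4.2,"ty":0,"tz":0,"wx":0,"wy":0,"wz":0,"gripper":255},{"tx":5.4,"ty":0,"tz":0,"wx":0,"wy":0,"wz":0,"gripper":255},{"tx":6.2,"ty":0,"tz":0,"wx":0,"wy":0,"wz":0,"gripper":255},{"tx":6.8,"ty":0,"tz":0,"wx":0,"wy":0,"wz":0,"gripper":255},{"tx":7.2,"ty":0,"tz":0,"wx":0,"wy":0,"wz":0,"gripper":255},{"tx":7.5,"ty":0,"tz":0,"wx":0,"wy":0,"wz":0,"gripper":255},{"tx":7.62,"ty":0,"tz":0,"wx":0,"wy":0,"wz":0,"gripper":255},{"tx":7.62,"ty":0,"tz":0,"wx":0,"wy":0,"wz":0,"gripper":255}]'

```text
time_s: 32.22
position: [0.4481, 0.3348, 0.2001]
eef_rot: [0.14, 1.566, -0.14]
wrist_force: [-0.4, 0.6, -0.5]
opening: 0.0106
```

```bash
python3 - <<'E'
from h import *
s=st()
E
```

```text
t 32.22 grasp [0.4481 0.3348 0.0451] yaw 1.3926 tz [-1.  0.  0.] F [-0.4  0.6 -0.5] op 0.0106 j [ 0.43  0.42  1.77 -0.    0.95  0.61]
```

Touching lightly; settle 1 mm more, release, retreat, then look from above.

Emit:
move_arm --series '[{"tx":0.05,"ty":0,"tz":0,"wx":0,"wy":0,"wz":0,"gripper":255},{"tx":0.05,"ty":0,"tz":0,"wx":0,"wy":0,"wz":0,"gripper":150},{"tx":0.05,"ty":0,"tz":0,"wx":0,"wy":0,"wz":0,"gripper":120},{"tx":0.05,"ty":0,"tz":0,"wx":0,"wy":0,"wz":0,"gripper":120},{"tx":0.05,"ty":0,"tz":0,"wx":0,"wy":0,"wz":0,"gripper":120},{"tx":-1,"ty":0,"tz":0,"wx":0,"wy":0,"wz":0,"gripper":120},{"tx":-2.5,"ty":0,"tz":0,"wx":0,"wy":0,"wz":0,"gripper":120},{"tx":-4,"ty":0,"tz":0,"wx":0,"wy":0,"wz":0,"gripper":120},{"tx":-5.6,"ty":0,"tz":0,"wx":0,"wy":0,"wz":0,"gripper":120},{"tx":-7.2,"ty":0,"tz":0,"wx":0,"wy":0,"wz":0,"gripper":120}]'

```text
time_s: 33.05
position: [0.447, 0.3346, 0.3814]
eef_rot: [0.14, 1.567, -0.14]
wrist_force: [0.7, -0.2, -0.3]
opening: 0.0451
```

Emit:
move_arm --series '[{"tx":-1.5,"ty":0,"tz":0,"wx":0,"wy":0,"wz":0,"gripper":120},{"tx":-3,"ty":0,"tz":0,"wx":0,"wy":0,"wz":0,"gripper":120},{"tx":-4,"ty":0,"tz":0,"wx":0,"wy":0,"wz":0,"gripper":120},{"tx":-4,"ty":0,"tz":0,"wx":0,"wy":0,"wz":0,"gripper":120},{"tx":-4,"ty":0,"tz":0,"wx":0,"wy":0,"wz":0,"gripper":120}]'

```text
time_s: 33.47
position: [0.4475, 0.3348, 0.4819]
eef_rot: [0.141, 1.562, -0.138]
wrist_force: [-0.1, -0.3, -0.6]
opening: 0.0453
```

```bash
python3 - <<'E'
from h import *
s=st(); chain(None,[([.56,.14,.33],down(0.4))])
E
```

```text
t 33.47 grasp [0.4482 0.3351 0.3269] yaw 1.3929 tz [-1.     0.003  0.004] F [-0.1 -0.3 -0.6] op 0.0453 j [ 0.43  0.09  1.55 -0.    1.49  0.61]
-- call
[-0.119, -6.874, 5.807, 0.993, 0.002, -0.004]
```

Emit:
move_arm --series '[{"tx":0,"ty":-1,"tz":0.8,"wx":0.1,"wy":0,"wz":0,"gripper":120},{"tx":0,"ty":-2,"tz":1.6,"wx":0.22,"wy":0,"wz":0,"gripper":120},{"tx":0,"ty":-3,"tz":2.5,"wx":0.34,"wy":0,"wz":0,"gripper":120},{"tx":0,"ty":-4,"tz":3.4,"wx":0.46,"wy":0,"wz":0,"gripper":120},{"tx":0,"ty":-5,"tz":4.3,"wx":0.58,"wy":0,"wz":0,"gripper":120},{"tx":0,"ty":-6,"tz":5.1,"wx":0.7,"wy":0,"wz":0,"gripper":120},{"tx":0,"ty":-6.5,"tz":5.5,"wx":0.82,"wy":0,"wz":0,"gripper":120},{"tx":0,"ty":-6.8,"tz":5.7,"wx":0.93,"wy":0,"wz":0,"gripper":120},{"tx":0,"ty":-6.87,"tz":5.8,"wx":0.99,"wy":0,"wz":0,"gripper":120},{"tx":0,"ty":-6.87,"tz":5.8,"wx":0.99,"wy":0,"wz":0,"gripper":120}]'

```text
time_s: 34.3
position: [0.56, 0.1389, 0.4774]
eef_rot: [0.909, 1.375, -0.913]
wrist_force: [-0.9, -0.4, -0.5]
opening: 0.0454
```

Emit:
move_arm --series '[{"tx":0,"ty":0,"tz":0,"wx":0,"wy":0,"wz":0,"gripper":120},{"tx":0,"ty":0,"tz":0,"wx":0,"wy":0,"wz":0,"gripper":120}]'

```text
time_s: 34.47
position: [0.5594, 0.1404, 0.4786]
eef_rot: [0.905, 1.376, -0.907]
wrist_force: [0.2, -0.6, 0.2]
opening: 0.0452
```

```bash
python3 - <<'E'
from h import *
s=st(); p,d,m=cap('wrist','w14'); w=cloud(d,m)
f=ring(w,.1565,.166,(.52,.1545),.043,.052,avoid=1.2,r0=.047); print('fun',f,lug(w,f,.1605,1.2))
print('A',bar(w,.0505,.055,(.63,.354),.05),'B',bar(w,.0505,.055,(.447,.331),.05))
print('cap',disc(w,.044,.053,(.543,.037),.03))
for c in[(.5465,-.042),(.4583,.0405),(.4506,-.0535)]: print(' wt',disc(w,.050,.062,c,.035))
chain(None,[([CAN[0]+.073*np.cos(1.2),CAN[1]+.073*np.sin(1.2),.21],down(1.2))])
cv2.imwrite('pics/w14b.png',cv2.resize(p,(800,600),interpolation=2)[:,:,::-1])
E
```

```text
t 34.47 grasp [0.5591 0.1404 0.3236] yaw 0.4051 tz [-1.    -0.002 -0.001] F [ 0.2 -0.6  0.2] op 0.0452 j [0.04 0.13 1.51 0.   1.5  1.21]
fun [5.213e-01 1.536e-01 4.620e-02 2.033e+03] ('lug yaw 1.2079', array([0.5469, 0.221 ]), array([0.0326, 0.0122]), 627)
A (array([0.6195, 0.3541]), array([0.0117, 0.0535]), np.float64(3.0491), array([0.6192, 0.3539])) B (array([0.4478, 0.3302]), array([0.0725, 0.0115]), np.float64(-1.7525), array([0.448 , 0.3305]))
cap [5.428e-01 3.680e-02 4.780e-02 1.520e-02 5.380e+02]
 wt [ 5.465e-01 -4.190e-02  5.570e-02  1.570e-02  5.640e+02]
 wt [4.585e-01 4.090e-02 5.590e-02 1.540e-02 4.750e+02]
 wt [ 4.583e-01 -5.510e-02  5.490e-02  1.330e-02  1.480e+02]
-- call
[4.558, 0.829, -3.214, -0.795, -0.001, 0.001]
```

View pics/w14b.png

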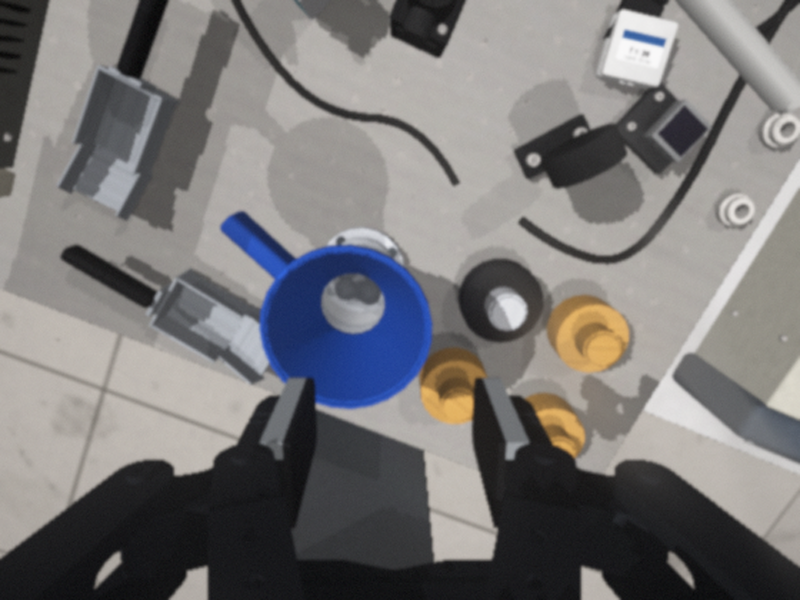

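Emit:
move_arm --series '[{"tx":0,"ty":0.1,"tz":-0.4,"wx":-0.1,"wy":0,"wz":0,"gripper":120},{"tx":0,"ty":0.2,"tz":-0.9,"wx":-0.2,"wy":0,"wz":0,"gripper":120},{"tx":0,"ty":0.4,"tz":-1.5,"wx":-0.32,"wy":0,"wz":0,"gripper":120},{"tx":1,"ty":0.6,"tz":-2.1,"wx":-0.44,"wy":0,"wz":0,"gripper":120},{"tx":2,"ty":0.8,"tz":-2.7,"wx":-0.56,"wy":0,"wz":0,"gripper":120},{"tx":3,"ty":0.83,"tz":-3.21,"wx":-0.68,"wy":0,"wz":0,"gripper":120},{"tx":4,"ty":0.83,"tz":-3.21,"wx":-0.795,"wy":0,"wz":0,"gripper":120},{"tx":4.56,"ty":0.83,"tz":-3.21,"wx":-0.795,"wy":0,"wz":0,"gripper":120},{"tx":4.56,"ty":0.83,"tz":-3.21,"wx":-0.795,"wy":0,"wz":0,"gripper":120},{"tx":4.56,"ty":0.83,"tz":-3.21,"wx":-0.795,"wy":0,"wz":0,"gripper":120}]'

```text
time_s: 35.35
position: [0.5469, 0.2225, 0.3651]
eef_rot: [0.291, 1.553, -0.292]
wrist_force: [-0.0, -0.9, 0.1]
opening: 0.0449
```

```bash
python3 - <<'E'
from h import *
s=st(); chain(None,[([.5475,.2227,.1495],down(1.203))])
E
```

```text
t 35.35 grasp [0.5466 0.2224 0.2101] yaw 1.1987 tz [-1.    -0.001 -0.002] F [-0.  -0.9  0.1] op 0.0449 j [0.19 0.25 1.6  0.   1.29 0.56]
-- call
[2.425, 0.019, 0.023, -0.004, -0.002, 0.001]
```

Grip the lug and lift gently.

Emit:
move_arm --series '[{"tx":1.2,"ty":0.02,"tz":0.02,"wx":0,"wy":0,"wz":0,"gripper":120},{"tx":2.1,"ty":0.02,"tz":0.02,"wx":0,"wy":0,"wz":0,"gripper":120},{"tx":2.42,"ty":0.02,"tz":0.02,"wx":0,"wy":0,"wz":0,"gripper":120},{"tx":2.42,"ty":0.02,"tz":0.02,"wx":0,"wy":0,"wz":0,"gripper":180},{"tx":2.42,"ty":0.02,"tz":0.02,"wx":0,"wy":0,"wz":0,"gripper":255},{"tx":2.42,"ty":0.02,"tz":0.02,"wx":0,"wy":0,"wz":0,"gripper":255},{"tx":2.42,"ty":0.02,"tz":0.02,"wx":0,"wy":0,"wz":0,"gripper":255},{"tx":2.42,"ty":0.02,"tz":0.02,"wx":0,"wy":0,"wz":0,"gripper":255},{"tx":2.42,"ty":0.02,"tz":0.02,"wx":0,"wy":0,"wz":0,"gripper":255},{"tx":2.42,"ty":0.02,"tz":0.02,"wx":0,"wy":0,"wz":0,"gripper":255}]' --newtons 60

```text
time_s: 36.18
position: [0.5486, 0.2226, 0.3072]
eef_rot: [0.294, 1.548, -0.291]
wrist_force: [-1.5, 1.4, 5.6]
opening: 0.011
```

Emit:
move_arm --series '[{"tx":-0.15,"ty":0,"tz":0,"wx":0,"wy":0,"wz":0,"gripper":255},{"tx":-0.35,"ty":0,"tz":0,"wx":0,"wy":0,"wz":0,"gripper":255},{"tx":-0.6,"ty":0,"tz":0,"wx":0,"wy":0,"wz":0,"gripper":255},{"tx":-0.9,"ty":0,"tz":0,"wx":0,"wy":0,"wz":0,"gripper":255},{"tx":-1.2,"ty":0,"tz":0,"wx":0,"wy":0,"wz":0,"gripper":255},{"tx":-1.5,"ty":0,"tz":0,"wx":0,"wy":0,"wz":0,"gripper":255},{"tx":-1.7,"ty":0,"tz":0,"wx":0,"wy":0,"wz":0,"gripper":255},{"tx":-1.8,"ty":0,"tz":0,"wx":0,"wy":0,"wz":0,"gripper":255},{"tx":-1.8,"ty":0,"tz":0,"wx":0,"wy":0,"wz":0,"gripper":255}]'

```text
time_s: 36.93
position: [0.5482, 0.2223, 0.3512]
eef_rot: [0.293, 1.55, -0.292]
wrist_force: [0.1, -0.2, -2.0]
opening: 0.0107
```

```bash
python3 - <<'E'
from h import *
s=st(); P0=np.array([.5475,.2227,.194]); P1=np.array([.608,.2667,.194]); 
ps=[(P0+(P1-P0)*k,down(1.2+(.155-1.2)*k)) for k in np.linspace(0,1,11)[1:]]
chain((P0,down(1.2)),ps); chain(None,[ps[-1]])
E
```

```text
t 36.93 grasp [0.5485 0.2224 0.1962] yaw 1.1978 tz [-1.     0.001  0.001] F [ 0.1 -0.2 -2. ] op 0.0107 j [0.18 0.27 1.61 0.   1.26 0.56]
-- call
[0.0, 0.252, 0.162, 0.105, 0.0, 0.0]
[0.0, 0.503, 0.324, 0.209, 0.0, 0.0]
[0.0, 0.755, 0.485, 0.314, 0.0, 0.0]
[0.0, 1.007, 0.647, 0.418, 0.0, 0.0]
[0.0, 1.259, 0.809, 0.523, 0.0, 0.0]
[0.0, 1.51, 0.971, 0.627, 0.0, 0.0]
[0.0, 1.762, 1.132, 0.732, 0.0, 0.0]
[0.0, 2.014, 1.294, 0.836, 0.0, 0.0]
[0.0, 2.266, 1.456, 0.94, 0.0, 0.0]
[0.0, 2.517, 1.618, 1.045, 0.0, 0.0]
-- call
[0.09, 2.523, 1.58, 1.043, 0.001, -0.001]
```

Emit:
move_arm --series '[{"tx":0,"ty":0.25,"tz":0.16,"wx":0.105,"wy":0,"wz":0,"gripper":255},{"tx":0,"ty":0.5,"tz":0.32,"wx":0.209,"wy":0,"wz":0,"gripper":255},{"tx":0,"ty":0.75,"tz":0.48,"wx":0.314,"wy":0,"wz":0,"gripper":255},{"tx":0,"ty":1.0,"tz":0.64,"wx":0.418,"wy":0,"wz":0,"gripper":255},{"tx":0,"ty":1.26,"tz":0.8,"wx":0.523,"wy":0,"wz":0,"gripper":255},{"tx":0,"ty":1.51,"tz":0.96,"wx":0.627,"wy":0,"wz":0,"gripper":255},{"tx":0,"ty":1.76,"tz":1.12,"wx":0.732,"wy":0,"wz":0,"gripper":255},{"tx":0,"ty":2.01,"tz":1.28,"wx":0.836,"wy":0,"wz":0,"gripper":255},{"tx":0,"ty":2.27,"tz":1.45,"wx":0.94,"wy":0,"wz":0,"gripper":255},{"tx":0,"ty":2.52,"tz":1.6,"wx":1.043,"wy":0,"wz":0,"gripper":255}]'

```text
time_s: 37.77
position: [0.6084, 0.2665, 0.3495]
eef_rot: [1.098, 1.277, -1.099]
wrist_force: [-0.4, 0.0, -0.5]
opening: 0.0111
```

Emit:
move_arm --series '[{"tx":0,"ty":0,"tz":0,"wx":0,"wy":0,"wz":0,"gripper":255},{"tx":1,"ty":0,"tz":0,"wx":0,"wy":0,"wz":0,"gripper":255},{"tx":2,"ty":0,"tz":0,"wx":0,"wy":0,"wz":0,"gripper":255},{"tx":3,"ty":0,"tz":0,"wx":0,"wy":0,"wz":0,"gripper":255},{"tx":4,"ty":0,"tz":0,"wx":0,"wy":0,"wz":0,"gripper":255},{"tx":4.5,"ty":0,"tz":0,"wx":0,"wy":0,"wz":0,"gripper":255},{"tx":4.8,"ty":0,"tz":0,"wx":0,"wy":0,"wz":0,"gripper":255},{"tx":5,"ty":0,"tz":0,"wx":0,"wy":0,"wz":0,"gripper":255},{"tx":5,"ty":0,"tz":0,"wx":0,"wy":0,"wz":0,"gripper":255}]'

```text
time_s: 38.52
position: [0.6083, 0.2663, 0.2249]
eef_rot: [1.094, 1.279, -1.094]
wrist_force: [0.8, 0.4, -1.4]
opening: 0.0112
```

```bash
python3 - <<'E'
from h import *
s=st()
E
```

```text
t 38.52 grasp [0.6082 0.2663 0.0699] yaw 0.1556 tz [-1. -0.  0.] F [ 0.8  0.4 -1.4] op 0.0112 j [ 0.23  0.57  1.48 -0.    1.09  1.65]
```

Emit:
move_arm --series '[{"tx":0.1,"ty":0,"tz":0,"wx":0,"wy":0,"wz":0,"gripper":255},{"tx":0.2,"ty":0,"tz":0,"wx":0,"wy":0,"wz":0,"gripper":255},{"tx":0.28,"ty":0,"tz":0,"wx":0,"wy":0,"wz":0,"gripper":255},{"tx":0.28,"ty":0,"tz":0,"wx":0,"wy":0,"wz":0,"gripper":255}]'

```text
time_s: 38.85
position: [0.6088, 0.2665, 0.2195]
eef_rot: [1.095, 1.277, -1.093]
wrist_force: [0.3, -0.5, 2.2]
opening: 0.011
```

```bash
python3 - <<'E'
from h import *
s=st()
E
```

```text
t 38.85 grasp [0.6091 0.2666 0.0645] yaw 0.155 tz [-1.     0.002 -0.   ] F [ 0.3 -0.5  2.2] op 0.011 j [ 0.23  0.58  1.48 -0.    1.08  1.65]
```

Emit:
move_arm --series '[{"tx":0,"ty":0,"tz":0,"wx":0,"wy":0,"wz":0,"gripper":160},{"tx":0,"ty":0,"tz":0,"wx":0,"wy":0,"wz":0,"gripper":130},{"tx":0,"ty":0,"tz":0,"wx":0,"wy":0,"wz":0,"gripper":120},{"tx":0,"ty":0,"tz":0,"wx":0,"wy":0,"wz":0,"gripper":120},{"tx":-1,"ty":0,"tz":0,"wx":0,"wy":0,"wz":0,"gripper":120},{"tx":-2.5,"ty":0,"tz":0,"wx":0,"wy":0,"wz":0,"gripper":120},{"tx":-4,"ty":0,"tz":0,"wx":0,"wy":0,"wz":0,"gripper":100},{"tx":-5.5,"ty":0,"tz":0,"wx":0,"wy":0,"wz":0,"gripper":100},{"tx":-7.1,"ty":0,"tz":0,"wx":0,"wy":0,"wz":0,"gripper":100},{"tx":-8.7,"ty":0,"tz":0,"wx":0,"wy":0,"wz":0,"gripper":100}]'

```text
time_s: 39.68
position: [0.6078, 0.2663, 0.4373]
eef_rot: [1.094, 1.279, -1.095]
wrist_force: [1.6, -0.6, -0.6]
opening: 0.0518
```

```bash
python3 - <<'E'
from h import *
s=st(); chain(None,[([.56,.08,.32],down(0))])
E
```

```text
t 39.68 grasp [0.6077 0.2663 0.2823] yaw 0.1548 tz [-1.    -0.001  0.   ] F [ 1.6 -0.6 -0.6] op 0.0518 j [0.23 0.35 1.33 0.   1.46 1.65]
-- call
[-1.505, -3.039, 7.068, 0.155, 0.0, 0.001]
```

Emit:
move_arm --series '[{"tx":-1.3,"ty":-1,"tz":0,"wx":0,"wy":0,"wz":0,"gripper":100},{"tx":-1.3,"ty":-2,"tz":1,"wx":0.1,"wy":0,"wz":0,"gripper":100},{"tx":-1.3,"ty":-3,"tz":2,"wx":0.155,"wy":0,"wz":0,"gripper":100},{"tx":-1.3,"ty":-3,"tz":3.5,"wx":0.155,"wy":0,"wz":0,"gripper":100},{"tx":-1.3,"ty":-3,"tz":5,"wx":0.155,"wy":0,"wz":0,"gripper":100},{"tx":-1.3,"ty":-3,"tz":6.3,"wx":0.155,"wy":0,"wz":0,"gripper":100},{"tx":-1.3,"ty":-3,"tz":7,"wx":0.155,"wy":0,"wz":0,"gripper":100},{"tx":-1.3,"ty":-3,"tz":7,"wx":0.155,"wy":0,"wz":0,"gripper":100},{"tx":-1.3,"ty":-3,"tz":7,"wx":0.155,"wy":0,"wz":0,"gripper":100}]'

```text
time_s: 40.43
position: [0.5611, 0.0811, 0.4681]
eef_rot: [1.211, 1.208, -1.211]
wrist_force: [-0.7, -0.2, -0.3]
opening: 0.052
```

```bash
cat >> h.py <<'E'
def survey(n,tag):
    p,d,m=cap(n,tag); w=cloud(d,m); print(n,'can',ring(w,.1025,.108,CAN,.022,.029,r0=.025)); out=[]
    k=((w[...,2]>.044)&(w[...,2]<.060)&(w[...,0]>.40)&(w[...,0]<.66)&(w[...,1]>-.13)&(w[...,1]<.12)).astype(np.uint8)
    nn,lab,stt,_=cv2.connectedComponentsWithStats(k)
    for i in range(1,nn):
        if stt[i,4]<(60 if n=='wrist' else 12): continue
        q=w[lab==i]; h=np.percentile(q[:,2],70); q=q[q[:,2]>h-.003]; (x,y),r=cv2.minEnclosingCircle(q[:,:2].astype(np.float32)); print('  boss',round(x,4),round(y,4),'z',h.round(4),'r',round(r,4),'n',len(q), 'mean',q[:,:2].mean(0).round(4))
    f=ring(w,.0695,.078,(.536,.255),.043,.052,avoid=.155,r0=.047); print('  funnel',f)
E
python3 - <<'E'
from h import *
s=st(); survey('wrist','w15'); survey('top','top15')
w=cloud(*load('w15')[1:]); k=np.hypot(w[...,0]-CAN[0],w[...,1]-CAN[1])<.018; print('in canister z',np.nanpercentile(w[k][:,2],[5,50,95]))
E
```

```text
t 40.43 grasp [0.5611 0.0811 0.3131] yaw -0.0024 tz [-1. -0. -0.] F [-0.7 -0.2 -0.3] op 0.052 j [-0.07  0.12  1.55  0.    1.47  1.51]
wrist can [5.20e-01 1.53e-01 2.47e-02 6.95e+02]
  boss 0.5467 -0.0419 z 0.0563 r 0.0151 n 548 mean [ 0.5471 -0.0413]
  boss 0.5432 0.0371 z 0.0485 r 0.015 n 526 mean [0.5433 0.0372]
  boss 0.4587 0.0406 z 0.0564 r 0.0151 n 466 mean [0.4596 0.0408]
  boss 0.4511 -0.0537 z 0.0563 r 0.0151 n 455 mean [ 0.4519 -0.0533]
  funnel [5.357e-01 2.544e-01 4.650e-02 1.417e+03]
top can [5.199e-01 1.549e-01 2.460e-02 6.000e+01]
  boss 0.5474 -0.0398 z 0.0571 r 0.0144 n 55 mean [ 0.5463 -0.0396]
  boss 0.5404 0.0336 z 0.0518 r 0.0116 n 23 mean [0.5409 0.0339]
  boss 0.4585 0.0414 z 0.0569 r 0.0142 n 46 mean [0.4593 0.0383]
  boss 0.4512 -0.052 z 0.0573 r 0.0152 n 57 mean [ 0.4519 -0.0529]
  funnel [5.359e-01 2.564e-01 4.620e-02 1.630e+02]
in canister z [0.02467422 0.04300601 0.04905523]
```

```bash
sed -i 's/^CAN=.*/CAN=np.array([.5200,.1540])/' h.py; python3 - <<'E'
from h import *
chain(None,[([.5432,.038,.10],down(0)),([.5432,.038,.0435],down(0))])
E
```

```text
-- call
[8.524, -0.708, 1.789, 0.0, -0.001, 0.0]
[10.784, -0.708, 1.791, 0.0, -0.001, 0.0]
```

Emit:
move_arm --series '[{"tx":1,"ty":-0.7,"tz":1.78,"wx":0,"wy":0,"wz":0,"gripper":115},{"tx":2.5,"ty":-0.7,"tz":1.78,"wx":0,"wy":0,"wz":0,"gripper":115},{"tx":4,"ty":-0.7,"tz":1.78,"wx":0,"wy":0,"wz":0,"gripper":115},{"tx":5.5,"ty":-0.7,"tz":1.78,"wx":0,"wy":0,"wz":0,"gripper":115},{"tx":7,"ty":-0.7,"tz":1.78,"wx":0,"wy":0,"wz":0,"gripper":115},{"tx":8.2,"ty":-0.7,"tz":1.78,"wx":0,"wy":0,"wz":0,"gripper":115},{"tx":8.5,"ty":-0.7,"tz":1.78,"wx":0,"wy":0,"wz":0,"gripper":115},{"tx":8.5,"ty":-0.7,"tz":1.78,"wx":0,"wy":0,"wz":0,"gripper":115},{"tx":8.5,"ty":-0.7,"tz":1.78,"wx":0,"wy":0,"wz":0,"gripper":115}]'

```text
time_s: 41.28
position: [0.5442, 0.0382, 0.2567]
eef_rot: [1.209, 1.209, -1.208]
wrist_force: [0.6, -0.1, 1.0]
opening: 0.0468
```

```bash
python3 - <<'E'
from h import *
st();chain(None,[([.5432,.038,.0435],down(0))])
E
```

```text
t 41.28 grasp [0.5443 0.0382 0.1017] yaw 0.0012 tz [-1.     0.001  0.   ] F [ 0.6 -0.1  1. ] op 0.0468 j [-0.15  0.3   1.79  0.    1.05  1.42]
-- call
[2.33, -0.042, 0.007, 0.001, 0.0, -0.001]
```

Emit:
move_arm --series '[{"tx":1,"ty":-0.03,"tz":0,"wx":0,"wy":0,"wz":0,"gripper":115},{"tx":1.8,"ty":-0.03,"tz":0,"wx":0,"wy":0,"wz":0,"gripper":115},{"tx":2.3,"ty":-0.03,"tz":0,"wx":0,"wy":0,"wz":0,"gripper":115},{"tx":2.3,"ty":-0.03,"tz":0,"wx":0,"wy":0,"wz":0,"gripper":150},{"tx":2.3,"ty":-0.03,"tz":0,"wx":0,"wy":0,"wz":0,"gripper":200},{"tx":2.3,"ty":-0.03,"tz":0,"wx":0,"wy":0,"wz":0,"gripper":255},{"tx":2.3,"ty":-0.03,"tz":0,"wx":0,"wy":0,"wz":0,"gripper":255},{"tx":2.3,"ty":-0.03,"tz":0,"wx":0,"wy":0,"wz":0,"gripper":255},{"tx":2.3,"ty":-0.03,"tz":0,"wx":0,"wy":0,"wz":0,"gripper":255}]' --newtons 60

```text
time_s: 42.03
position: [0.5432, 0.0374, 0.199]
eef_rot: [1.21, 1.208, -1.208]
wrist_force: [-0.3, -0.2, 2.2]
opening: 0.0279
```

```bash
python3 - <<'E'
from h import *
st(); G=np.array([.5432,.038,.0435])
chain(None,[(G+[0,0,.14],down(0)),(np.r_[CAN,.1835],down(0)),(np.r_[CAN,.0435+.088],down(0))])
E
```

```text
t 42.03 grasp [0.5435 0.0373 0.044 ] yaw -0.0001 tz [-1.     0.001  0.   ] F [-0.3 -0.2  2.2] op 0.0279 j [-0.15  0.39  1.81  0.    0.94  1.42]
-- call
[-5.579, 0.007, -0.024, -0.0, 0.0, -0.001]
[-5.581, -0.921, -4.664, -0.0, 0.0, -0.001]
[-3.501, -0.925, -4.664, -0.0, 0.0, -0.001]
```

Emit:
move_arm --series '[{"tx":-0.3,"ty":0,"tz":0,"wx":0,"wy":0,"wz":0,"gripper":255},{"tx":-1,"ty":0,"tz":0,"wx":0,"wy":0,"wz":0,"gripper":255},{"tx":-2,"ty":0,"tz":0,"wx":0,"wy":0,"wz":0,"gripper":255},{"tx":-3.2,"ty":0,"tz":0,"wx":0,"wy":0,"wz":0,"gripper":255},{"tx":-4.4,"ty":0,"tz":0,"wx":0,"wy":0,"wz":0,"gripper":255},{"tx":-5.6,"ty":0,"tz":0,"wx":0,"wy":0,"wz":0,"gripper":255},{"tx":-5.6,"ty":-0.2,"tz":-1,"wx":0,"wy":0,"wz":0,"gripper":255},{"tx":-5.6,"ty":-0.4,"tz":-2,"wx":0,"wy":0,"wz":0,"gripper":255},{"tx":-5.6,"ty":-0.7,"tz":-3.3,"wx":0,"wy":0,"wz":0,"gripper":255},{"tx":-5.6,"ty":-0.92,"tz":-4.66,"wx":0,"wy":0,"wz":0,"gripper":255}]'

```text
time_s: 42.87
position: [0.5193, 0.1545, 0.3392]
eef_rot: [1.211, 1.208, -1.21]
wrist_force: [0.9, 0.8, -1.3]
opening: 0.028
```

Emit:
move_arm --series '[{"tx":0,"ty":0,"tz":0,"wx":0,"wy":0,"wz":0,"gripper":255},{"tx":0,"ty":0,"tz":0,"wx":0,"wy":0,"wz":0,"gripper":255},{"tx":0,"ty":0,"tz":0,"wx":0,"wy":0,"wz":0,"gripper":255}]'

```text
time_s: 43.12
position: [0.5198, 0.1539, 0.3386]
eef_rot: [1.209, 1.209, -1.209]
wrist_force: [-0.2, -0.4, -1.5]
opening: 0.0281
```

```bash
python3 - <<'E'
from h import *
st()
p,d,m=cap('wrist','w16'); w=cloud(d,m); k=(w[...,2]>.135)&(w[...,2]<.2)&(np.hypot(w[...,0]-.52,w[...,1]-.154)<.05); q=w[k]; print(len(q)); 
if len(q)>20: print(np.percentile(q[:,2],[10,50,90]),q[:,:2].min(0),q[:,:2].max(0))
chain(None,[([.5203,.1537,.1835],down(0)),([.5203,.1537,.132],down(0))])
E
```

```text
t 43.12 grasp [0.5199 0.1538 0.1836] yaw 0.0007 tz [-1.  0.  0.] F [-0.2 -0.4 -1.5] op 0.0281 j [ 0.07  0.18  1.75 -0.    1.21  1.64]
18515
[0.16285544 0.16501668 0.18859058] [0.48607537 0.11928164] [0.55405734 0.18687133]
-- call
[-0.001, 0.012, -0.015, -0.0, 0.0, -0.0]
[2.059, 0.012, -0.015, -0.0, 0.0, -0.0]
```

Emit:
move_arm --series '[{"tx":0.5,"ty":0,"tz":0,"wx":0,"wy":0,"wz":0,"gripper":255},{"tx":1,"ty":0,"tz":0,"wx":0,"wy":0,"wz":0,"gripper":255},{"tx":1.4,"ty":0,"tz":0,"wx":0,"wy":0,"wz":0,"gripper":255},{"tx":1.6,"ty":0,"tz":0,"wx":0,"wy":0,"wz":0,"gripper":255},{"tx":1.75,"ty":0,"tz":0,"wx":0,"wy":0,"wz":0,"gripper":255},{"tx":1.85,"ty":0,"tz":0,"wx":0,"wy":0,"wz":0,"gripper":255},{"tx":1.95,"ty":0,"tz":0,"wx":0,"wy":0,"wz":0,"gripper":255},{"tx":1.95,"ty":0,"tz":0,"wx":0,"wy":0,"wz":0,"gripper":255}]'

```text
time_s: 43.83
position: [0.5199, 0.1538, 0.2893]
eef_rot: [1.209, 1.209, -1.21]
wrist_force: [0.0, 0.2, -1.5]
opening: 0.0282
```

```bash
python3 - <<'E'
from h import *
st()
E
```

```text
t 43.83 grasp [0.5199 0.1538 0.1343] yaw -0.0004 tz [-1. -0.  0.] F [ 0.   0.2 -1.5] op 0.0282 j [ 0.07  0.24  1.79 -0.    1.11  1.64]
```

Emit:
move_arm --series '[{"tx":0.06,"ty":0,"tz":0,"wx":0,"wy":0,"wz":0,"gripper":255},{"tx":0.12,"ty":0,"tz":0,"wx":0,"wy":0,"wz":0,"gripper":255},{"tx":0.12,"ty":0,"tz":0,"wx":0,"wy":0,"wz":0,"gripper":255},{"tx":0.12,"ty":0,"tz":0,"wx":0,"wy":0,"wz":0,"gripper":170},{"tx":0.12,"ty":0,"tz":0,"wx":0,"wy":0,"wz":0,"gripper":120},{"tx":0.12,"ty":0,"tz":0,"wx":0,"wy":0,"wz":0,"gripper":115},{"tx":0.12,"ty":0,"tz":0,"wx":0,"wy":0,"wz":0,"gripper":115},{"tx":-1,"ty":0,"tz":0,"wx":0,"wy":0,"wz":0,"gripper":115},{"tx":-2.5,"ty":0,"tz":0,"wx":0,"wy":0,"wz":0,"gripper":115},{"tx":-4,"ty":0,"tz":0,"wx":0,"wy":0,"wz":0,"gripper":115}]'

```text
time_s: 44.67
position: [0.5193, 0.1539, 0.3895]
eef_rot: [1.208, 1.211, -1.212]
wrist_force: [2.1, -0.4, 0.4]
opening: 0.047
```

Emit:
move_arm --series '[{"tx":-1.5,"ty":0,"tz":0,"wx":0,"wy":0,"wz":0,"gripper":115},{"tx":-3,"ty":0.5,"tz":0.5,"wx":0,"wy":0,"wz":0,"gripper":115},{"tx":-3.4,"ty":1,"tz":1.5,"wx":0,"wy":0,"wz":0,"gripper":115},{"tx":-3.4,"ty":1.6,"tz":2.5,"wx":0,"wy":0,"wz":0,"gripper":115},{"tx":-3.4,"ty":1.6,"tz":3.5,"wx":0,"wy":0,"wz":0,"gripper":115},{"tx":-3.4,"ty":1.6,"tz":3.6,"wx":0,"wy":0,"wz":0,"gripper":115},{"tx":-3.4,"ty":1.6,"tz":3.6,"wx":0,"wy":0,"wz":0,"gripper":115},{"tx":-3.4,"ty":1.6,"tz":3.6,"wx":0,"wy":0,"wz":0,"gripper":115}]'

```text
time_s: 45.33
position: [0.5597, 0.0641, 0.4742]
eef_rot: [1.21, 1.21, -1.21]
wrist_force: [0.6, -0.0, 0.2]
opening: 0.0471
```

```bash
cat >> h.py <<'E'
def post(n,tag,zt): # bosses; stack boss top at height zt
    p,d,m=cap(n,tag); w=cloud(d,m); print(n)
    for lo,hi,x0,x1,y0,y1 in[(.044,.060,.38,.70,-.14,.12),(zt-.006,zt+.006,.49,.55,.12,.19)]:
        k=((w[...,2]>lo)&(w[...,2]<hi)&(w[...,0]>x0)&(w[...,0]<x1)&(w[...,1]>y0)&(w[...,1]<y1)).astype(np.uint8)
        nn,lab,stt,_=cv2.connectedComponentsWithStats(k)
        for i in range(1,nn):
            if stt[i,4]<(60 if n=='wrist' else 12): continue
            q=w[lab==i]; h=np.percentile(q[:,2],70); q=q[abs(q[:,2]-h)<.003]; (x,y),r=cv2.minEnclosingCircle(q[:,:2].astype(np.float32))
            A=np.c_[q[:,:2]-q[:,:2].mean(0),np.ones(len(q))]; pl=np.linalg.lstsq(A,q[:,2],rcond=None)[0]
            print('  boss',round(x,4),round(y,4),'r',round(r,4),'n',len(q),'plane',pl.round(4))
    print('  funnel',ring(w,.0695,.078,(.536,.255),.043,.052,avoid=.155,r0=.047))
E
python3 - <<'E'
from h import *
st(); post('wrist','w17',.136)
E
```

```text
t 45.33 grasp [0.5596 0.0642 0.3192] yaw -0.0008 tz [-1.    -0.001 -0.001] F [ 0.6 -0.   0.2] op 0.0471 j [-0.1   0.1   1.55  0.    1.49  1.47]
wrist
  boss 0.5468 -0.0417 r 0.015 n 547 plane [-0.0029 -0.0129  0.0559]
  boss 0.4584 0.0406 r 0.015 n 443 plane [-0.0141 -0.0049  0.0561]
  boss 0.4514 -0.0535 r 0.015 n 444 plane [-0.017  -0.0101  0.056 ]
  boss 0.5201 0.1535 r 0.0152 n 774 plane [-0.0255  0.0016  0.1362]
  funnel [5.356e-01 2.543e-01 4.650e-02 1.403e+03]
```

Emit:
move_arm --series '[{"tx":0.5,"ty":-1,"tz":0.3,"wx":0,"wy":0,"wz":0,"gripper":115},{"tx":1.5,"ty":-2.3,"tz":0.6,"wx":0,"wy":0,"wz":0,"gripper":115},{"tx":2.7,"ty":-3.5,"tz":0.93,"wx":0,"wy":0,"wz":0,"gripper":115},{"tx":4.2,"ty":-4.05,"tz":0.93,"wx":0,"wy":0,"wz":0,"gripper":115},{"tx":5.7,"ty":-4.05,"tz":0.93,"wx":0,"wy":0,"wz":0,"gripper":115},{"tx":7.2,"ty":-4.05,"tz":0.93,"wx":0,"wy":0,"wz":0,"gripper":115},{"tx":8.3,"ty":-4.05,"tz":0.93,"wx":0,"wy":0,"wz":0,"gripper":115},{"tx":8.77,"ty":-4.05,"tz":0.93,"wx":0,"wy":0,"wz":0,"gripper":115},{"tx":8.77,"ty":-4.05,"tz":0.93,"wx":0,"wy":0,"wz":0,"gripper":115},{"tx":8.77,"ty":-4.05,"tz":0.93,"wx":0,"wy":0,"wz":0,"gripper":115}]'

```text
time_s: 46.22
position: [0.4584, 0.0415, 0.255]
eef_rot: [1.208, 1.211, -1.209]
wrist_force: [0.8, 0.3, 0.8]
opening: 0.047
```

```bash
python3 - <<'E'
from h import *
st();chain(None,[([.4584,.0409,.0515],down(0))])
w=cloud(*cap('top','top18')[1:]); print('w',disc(w,.05,.062,(.458,.041),.03))
E
```

```text
t 46.22 grasp [0.4582 0.0416 0.1   ] yaw 0.0011 tz [-1.    -0.001 -0.   ] F [0.8 0.3 0.8] op 0.047 j [-0.17  0.13  2.01  0.    1.01  1.4 ]
-- call
[1.938, 0.004, 0.026, 0.001, -0.0, 0.001]
w None
```

Emit:
move_arm --series '[{"tx":0.8,"ty":0,"tz":0.02,"wx":0,"wy":0,"wz":0,"gripper":115},{"tx":1.5,"ty":0,"tz":0.02,"wx":0,"wy":0,"wz":0,"gripper":115},{"tx":1.92,"ty":0,"tz":0.02,"wx":0,"wy":0,"wz":0,"gripper":115},{"tx":1.92,"ty":0,"tz":0.02,"wx":0,"wy":0,"wz":0,"gripper":150},{"tx":1.92,"ty":0,"tz":0.02,"wx":0,"wy":0,"wz":0,"gripper":200},{"tx":1.92,"ty":0,"tz":0.02,"wx":0,"wy":0,"wz":0,"gripper":255},{"tx":1.92,"ty":0,"tz":0.02,"wx":0,"wy":0,"wz":0,"gripper":255},{"tx":1.92,"ty":0,"tz":0.02,"wx":0,"wy":0,"wz":0,"gripper":255},{"tx":1.92,"ty":0,"tz":0.02,"wx":0,"wy":0,"wz":0,"gripper":255}]' --newtons 110

```text
time_s: 47.02
position: [0.4589, 0.0402, 0.2079]
eef_rot: [1.21, 1.208, -1.209]
wrist_force: [-2.6, 1.8, 2.4]
opening: 0.0266
```

```bash
python3 - <<'E'
from h import *
st();chain(None,[([.4584,.041,.20],down(0)),([.520,.1538,.20],down(0))])
E
```

```text
t 47.02 grasp [0.459  0.0402 0.0529] yaw -0.0002 tz [-1.     0.001 -0.   ] F [-2.6  1.8  2.4] op 0.0266 j [-0.17  0.22  2.02  0.    0.9   1.4 ]
-- call
[-5.883, -0.013, -0.031, -0.0, -0.0, -0.001]
[-5.881, 2.45, -4.543, -0.0, -0.0, -0.001]
```

Emit:
move_arm --series '[{"tx":-0.3,"ty":0,"tz":0,"wx":0,"wy":0,"wz":0,"gripper":255},{"tx":-1,"ty":0,"tz":0,"wx":0,"wy":0,"wz":0,"gripper":255},{"tx":-2,"ty":0,"tz":0,"wx":0,"wy":0,"wz":0,"gripper":255},{"tx":-3.2,"ty":0,"tz":0,"wx":0,"wy":0,"wz":0,"gripper":255},{"tx":-4.4,"ty":0,"tz":0,"wx":0,"wy":0,"wz":0,"gripper":255},{"tx":-5.5,"ty":0,"tz":0,"wx":0,"wy":0,"wz":0,"gripper":255},{"tx":-6.1,"ty":0.5,"tz":-0.9,"wx":0,"wy":0,"wz":0,"gripper":255},{"tx":-6.1,"ty":1.1,"tz":-2.1,"wx":0,"wy":0,"wz":0,"gripper":255},{"tx":-6.1,"ty":1.8,"tz":-3.4,"wx":0,"wy":0,"wz":0,"gripper":255},{"tx":-6.1,"ty":2.45,"tz":-4.54,"wx":0,"wy":0,"wz":0,"gripper":255}]'

```text
time_s: 47.85
position: [0.5202, 0.1551, 0.3604]
eef_rot: [1.211, 1.208, -1.209]
wrist_force: [0.1, -1.0, -4.7]
opening: 0.0265
```

Emit:
move_arm --series '[{"tx":0,"ty":0,"tz":0,"wx":0,"wy":0,"wz":0,"gripper":255},{"tx":0,"ty":0,"tz":0,"wx":0,"wy":0,"wz":0,"gripper":255},{"tx":0,"ty":0,"tz":0,"wx":0,"wy":0,"wz":0,"gripper":255}]'

```text
time_s: 48.1
position: [0.5193, 0.1536, 0.3591]
eef_rot: [1.207, 1.21, -1.21]
wrist_force: [-0.4, 0.5, -6.3]
opening: 0.0265
```

```bash
cat >> h.py <<'E'
def held(tag):
    s=st(); z=bot.sense()['position'][2]-.155
    p,d,m=cap('wrist',tag); w=cloud(d,m); c=np.array([.52,.1535])
    k=(w[...,2]>z-.030)&(w[...,2]<z-.0145)&(np.hypot(w[...,0]-c[0],w[...,1]-c[1])<.05); q=w[k]; h=np.percentile(q[:,2],60); q=q[abs(q[:,2]-h)<.003]
    print('disc top z',h.round(4),'x',q[:,0].min().round(4),q[:,0].max().round(4),'y',np.percentile(q[:,1],[0,100]).round(4),'circ',np.round(np.r_[cv2.minEnclosingCircle(q[:,:2].astype(np.float32))[0]],4),len(q))
    A=np.c_[q[:,:2]-q[:,:2].mean(0),np.ones(len(q))]; print('plane',np.linalg.lstsq(A,q[:,2],rcond=None)[0].round(4))
E
python3 - <<'E'
from h import *
held('w19')
E
```

```text
t 48.1 grasp [0.519  0.1535 0.2041] yaw 0.0005 tz [-1.    -0.002  0.001] F [-0.4  0.5 -6.3] op 0.0265 j [ 0.07  0.15  1.74 -0.    1.26  1.64]
disc top z 0.1835 x 0.4902 0.5493 y [0.1231 0.1826] circ [0.5192 0.1526] 5467
plane [-0.0095  0.0009  0.1834]
```

Emit:
move_arm --series '[{"tx":0.3,"ty":0.03,"tz":-0.03,"wx":0,"wy":0,"wz":0,"gripper":255},{"tx":0.5,"ty":0.03,"tz":-0.03,"wx":0,"wy":0,"wz":0,"gripper":255},{"tx":0.65,"ty":0.03,"tz":-0.03,"wx":0,"wy":0,"wz":0,"gripper":255},{"tx":0.8,"ty":0.03,"tz":-0.03,"wx":0,"wy":0,"wz":0,"gripper":255},{"tx":1.0,"ty":0.03,"tz":-0.03,"wx":0,"wy":0,"wz":0,"gripper":255},{"tx":1.2,"ty":0.03,"tz":-0.03,"wx":0,"wy":0,"wz":0,"gripper":255},{"tx":1.4,"ty":0.03,"tz":-0.03,"wx":0,"wy":0,"wz":0,"gripper":255},{"tx":1.5,"ty":0.03,"tz":-0.03,"wx":0,"wy":0,"wz":0,"gripper":255},{"tx":1.5,"ty":0.03,"tz":-0.03,"wx":0,"wy":0,"wz":0,"gripper":255}]'

```text
time_s: 48.9
position: [0.5203, 0.1544, 0.3212]
eef_rot: [1.208, 1.21, -1.211]
wrist_force: [0.3, -0.9, -5.0]
opening: 0.0261
```

```bash
python3 - <<'E'
from h import *
held('w20')
E
```

```text
t 48.9 grasp [0.5201 0.1544 0.1662] yaw -0.0002 tz [-1.    -0.002  0.   ] F [ 0.3 -0.9 -5. ] op 0.0261 j [ 0.07  0.2   1.76 -0.    1.18  1.64]
disc top z 0.1457 x 0.4916 0.5502 y [0.1242 0.1833] circ [0.5203 0.1539] 5467
plane [-0.0112  0.0018  0.1455]
```

Emit:
move_arm --series '[{"tx":0.06,"ty":0,"tz":0,"wx":0,"wy":0,"wz":0,"gripper":255},{"tx":0.09,"ty":0,"tz":0,"wx":0,"wy":0,"wz":0,"gripper":255},{"tx":0.09,"ty":0,"tz":0,"wx":0,"wy":0,"wz":0,"gripper":255},{"tx":0.09,"ty":0,"tz":0,"wx":0,"wy":0,"wz":0,"gripper":170},{"tx":0.09,"ty":0,"tz":0,"wx":0,"wy":0,"wz":0,"gripper":120},{"tx":0.09,"ty":0,"tz":0,"wx":0,"wy":0,"wz":0,"gripper":115},{"tx":0.09,"ty":0,"tz":0,"wx":0,"wy":0,"wz":0,"gripper":115},{"tx":-1,"ty":0,"tz":0,"wx":0,"wy":0,"wz":0,"gripper":115},{"tx":-2.5,"ty":0,"tz":0,"wx":0,"wy":0,"wz":0,"gripper":115},{"tx":-4,"ty":0,"tz":0,"wx":0,"wy":0,"wz":0,"gripper":115}]'

```text
time_s: 49.78
position: [0.5203, 0.1544, 0.423]
eef_rot: [1.209, 1.21, -1.211]
wrist_force: [0.2, -0.2, 0.8]
opening: 0.0468
```

Emit:
move_arm --series '[{"tx":-1.5,"ty":0,"tz":0,"wx":0,"wy":0,"wz":0,"gripper":115},{"tx":-2.1,"ty":0.5,"tz":0.5,"wx":0,"wy":0,"wz":0,"gripper":115},{"tx":-2.1,"ty":1,"tz":1.5,"wx":0,"wy":0,"wz":0,"gripper":115},{"tx":-2.1,"ty":1.6,"tz":2.5,"wx":0,"wy":0,"wz":0,"gripper":115},{"tx":-2.1,"ty":1.6,"tz":3.5,"wx":0,"wy":0,"wz":0,"gripper":115},{"tx":-2.1,"ty":1.6,"tz":3.6,"wx":0,"wy":0,"wz":0,"gripper":115},{"tx":-2.1,"ty":1.6,"tz":3.6,"wx":0,"wy":0,"wz":0,"gripper":115},{"tx":-2.1,"ty":1.6,"tz":3.6,"wx":0,"wy":0,"wz":0,"gripper":115}]'

```text
time_s: 50.45
position: [0.5605, 0.0645, 0.4751]
eef_rot: [1.21, 1.209, -1.209]
wrist_force: [-0.4, 0.3, 0.1]
opening: 0.0467
```

```bash
python3 - <<'E'
from h import *
st(); post('wrist','w21',.168)
E
```

```text
t 50.45 grasp [0.5606 0.0646 0.3201] yaw -0.0009 tz [-1.     0.001 -0.   ] F [-0.4  0.3  0.1] op 0.0467 j [-0.1   0.11  1.55  0.    1.49  1.48]
wrist
  boss 0.5468 -0.0416 r 0.015 n 530 plane [-0.0175 -0.0017  0.0561]
  boss 0.4515 -0.0535 r 0.0153 n 453 plane [-0.0184 -0.0167  0.0559]
  boss 0.5211 0.1539 r 0.0151 n 918 plane [-0.0223  0.0033  0.1682]
  funnel [5.356e-01 2.543e-01 4.650e-02 1.382e+03]
```

Emit:
move_arm --series '[{"tx":0.5,"ty":-0.56,"tz":1,"wx":0,"wy":0,"wz":0,"gripper":115},{"tx":1.5,"ty":-0.56,"tz":2.2,"wx":0,"wy":0,"wz":0,"gripper":115},{"tx":2.7,"ty":-0.56,"tz":3.4,"wx":0,"wy":0,"wz":0,"gripper":115},{"tx":4.2,"ty":-0.56,"tz":4.24,"wx":0,"wy":0,"wz":0,"gripper":115},{"tx":5.7,"ty":-0.56,"tz":4.24,"wx":0,"wy":0,"wz":0,"gripper":115},{"tx":7.2,"ty":-0.56,"tz":4.24,"wx":0,"wy":0,"wz":0,"gripper":115},{"tx":8.3,"ty":-0.56,"tz":4.24,"wx":0,"wy":0,"wz":0,"gripper":115},{"tx":8.8,"ty":-0.56,"tz":4.24,"wx":0,"wy":0,"wz":0,"gripper":115},{"tx":8.8,"ty":-0.56,"tz":4.24,"wx":0,"wy":0,"wz":0,"gripper":115},{"tx":8.8,"ty":-0.56,"tz":4.24,"wx":0,"wy":0,"wz":0,"gripper":115}]'

```text
time_s: 51.33
position: [0.5471, -0.0409, 0.2554]
eef_rot: [1.209, 1.209, -1.208]
wrist_force: [1.2, -0.1, -0.6]
opening: 0.0471
```

```bash
python3 - <<'E'
from h import *
st();chain(None,[([.5466,-.0413,.0520],down(0))])
E
```

```text
t 51.33 grasp [ 0.5471 -0.0409  0.1004] yaw 0.001 tz [-1.  0. -0.] F [ 1.2 -0.1 -0.6] op 0.0471 j [-0.29  0.31  1.79  0.    1.05  1.28]
-- call
[1.934, -0.019, 0.016, 0.001, -0.0, -0.0]
```

Emit:
move_arm --series '[{"tx":0.8,"ty":-0.01,"tz":0.01,"wx":0,"wy":0,"wz":0,"gripper":115},{"tx":1.5,"ty":-0.01,"tz":0.01,"wx":0,"wy":0,"wz":0,"gripper":115},{"tx":1.92,"ty":-0.01,"tz":0.01,"wx":0,"wy":0,"wz":0,"gripper":115},{"tx":1.92,"ty":-0.01,"tz":0.01,"wx":0,"wy":0,"wz":0,"gripper":150},{"tx":1.92,"ty":-0.01,"tz":0.01,"wx":0,"wy":0,"wz":0,"gripper":200},{"tx":1.92,"ty":-0.01,"tz":0.01,"wx":0,"wy":0,"wz":0,"gripper":255},{"tx":1.92,"ty":-0.01,"tz":0.01,"wx":0,"wy":0,"wz":0,"gripper":255},{"tx":1.92,"ty":-0.01,"tz":0.01,"wx":0,"wy":0,"wz":0,"gripper":255},{"tx":1.92,"ty":-0.01,"tz":0.01,"wx":0,"wy":0,"wz":0,"gripper":255}]' --newtons 110

```text
time_s: 52.08
position: [0.5468, -0.0418, 0.208]
eef_rot: [1.21, 1.208, -1.208]
wrist_force: [-3.2, 2.0, 6.8]
opening: 0.0265
```

```bash
python3 - <<'E'
from h import *
st();chain(None,[([.5466,-.0413,.237],down(0)),([.5208,.1542,.237],down(0))])
E
```

```text
t 52.08 grasp [ 0.547  -0.0418  0.053 ] yaw -0.0001 tz [-1.     0.001  0.   ] F [-3.2  2.   6.8] op 0.0265 j [-0.29  0.38  1.8   0.    0.96  1.28]
-- call
[-7.361, 0.004, -0.019, -0.0, 0.0, -0.001]
[-7.365, -1.029, -7.839, -0.0, 0.0, -0.001]
```

Emit:
move_arm --series '[{"tx":-0.3,"ty":0,"tz":0,"wx":0,"wy":0,"wz":0,"gripper":255},{"tx":-1,"ty":0,"tz":0,"wx":0,"wy":0,"wz":0,"gripper":255},{"tx":-2,"ty":0,"tz":0,"wx":0,"wy":0,"wz":0,"gripper":255},{"tx":-3.2,"ty":0,"tz":0,"wx":0,"wy":0,"wz":0,"gripper":255},{"tx":-4.4,"ty":0,"tz":0,"wx":0,"wy":0,"wz":0,"gripper":255},{"tx":-5.6,"ty":0,"tz":0,"wx":0,"wy":0,"wz":0,"gripper":255},{"tx":-6.7,"ty":0,"tz":0,"wx":0,"wy":0,"wz":0,"gripper":255},{"tx":-7.36,"ty":0,"tz":-0.5,"wx":0,"wy":0,"wz":0,"gripper":255},{"tx":-7.36,"ty":-0.2,"tz":-1.5,"wx":0,"wy":0,"wz":0,"gripper":255},{"tx":-7.36,"ty":-0.4,"tz":-2.8,"wx":0,"wy":0,"wz":0,"gripper":255}]'

```text
time_s: 52.92
position: [0.5366, 0.0272, 0.3924]
eef_rot: [1.212, 1.204, -1.21]
wrist_force: [0.2, 1.1, -6.4]
opening: 0.0267
```

Emit:
move_arm --series '[{"tx":0,"ty":-0.15,"tz":-1.3,"wx":0,"wy":0,"wz":0,"gripper":255},{"tx":0,"ty":-0.3,"tz":-2.6,"wx":0,"wy":0,"wz":0,"gripper":255},{"tx":0,"ty":-0.45,"tz":-3.8,"wx":0,"wy":0,"wz":0,"gripper":255},{"tx":0,"ty":-0.58,"tz":-4.6,"wx":0,"wy":0,"wz":0,"gripper":255},{"tx":0,"ty":-0.63,"tz":-5.04,"wx":0,"wy":0,"wz":0,"gripper":255},{"tx":0,"ty":-0.63,"tz":-5.04,"wx":0,"wy":0,"wz":0,"gripper":255},{"tx":0,"ty":-0.63,"tz":-5.04,"wx":0,"wy":0,"wz":0,"gripper":255},{"tx":0,"ty":-0.63,"tz":-5.04,"wx":0,"wy":0,"wz":0,"gripper":255}]'

```text
time_s: 53.58
position: [0.5207, 0.1534, 0.3904]
eef_rot: [1.209, 1.209, -1.21]
wrist_force: [0.7, -0.4, -6.8]
opening: 0.0261
```

```bash
python3 - <<'E'
from h import *
held('w22')
E
```

```text
t 53.58 grasp [0.5207 0.1532 0.2354] yaw -0.0007 tz [-1.    -0.     0.001] F [ 0.7 -0.4 -6.8] op 0.0261 j [ 0.07  0.12  1.7  -0.    1.32  1.64]
disc top z 0.2148 x 0.4915 0.5508 y [0.1229 0.1824] circ [0.5205 0.1527] 5439
plane [-0.009   0.0004  0.2147]
```

Emit:
move_arm --series '[{"tx":0.3,"ty":0,"tz":-0.045,"wx":0,"wy":0,"wz":0,"gripper":255},{"tx":0.5,"ty":0,"tz":-0.045,"wx":0,"wy":0,"wz":0,"gripper":255},{"tx":0.65,"ty":0,"tz":-0.045,"wx":0,"wy":0,"wz":0,"gripper":255},{"tx":0.8,"ty":0,"tz":-0.045,"wx":0,"wy":0,"wz":0,"gripper":255},{"tx":1.0,"ty":0,"tz":-0.045,"wx":0,"wy":0,"wz":0,"gripper":255},{"tx":1.2,"ty":0,"tz":-0.045,"wx":0,"wy":0,"wz":0,"gripper":255},{"tx":1.4,"ty":0,"tz":-0.045,"wx":0,"wy":0,"wz":0,"gripper":255},{"tx":1.48,"ty":0,"tz":-0.045,"wx":0,"wy":0,"wz":0,"gripper":255},{"tx":1.48,"ty":0,"tz":-0.045,"wx":0,"wy":0,"wz":0,"gripper":255}]'

```text
time_s: 54.38
position: [0.5203, 0.1553, 0.3528]
eef_rot: [1.208, 1.21, -1.21]
wrist_force: [-0.6, 0.2, -5.3]
opening: 0.0261
```

```bash
python3 - <<'E'
from h import *
held('w23')
E
```

```text
t 54.38 grasp [0.5201 0.1553 0.1978] yaw -0.0001 tz [-1.    -0.002  0.   ] F [-0.6  0.2 -5.3] op 0.0261 j [0.07 0.16 1.74 0.   1.24 1.64]
disc top z 0.1772 x 0.4915 0.5504 y [0.1251 0.1846] circ [0.5202 0.155 ] 5453
plane [-0.0104  0.0009  0.1771]
```

Emit:
move_arm --series '[{"tx":0.03,"ty":0,"tz":0.03,"wx":0,"wy":0,"wz":0,"gripper":255},{"tx":0.07,"ty":0,"tz":0.03,"wx":0,"wy":0,"wz":0,"gripper":255},{"tx":0.07,"ty":0,"tz":0.03,"wx":0,"wy":0,"wz":0,"gripper":255},{"tx":0.07,"ty":0,"tz":0.03,"wx":0,"wy":0,"wz":0,"gripper":170},{"tx":0.07,"ty":0,"tz":0.03,"wx":0,"wy":0,"wz":0,"gripper":120},{"tx":0.07,"ty":0,"tz":0.03,"wx":0,"wy":0,"wz":0,"gripper":115},{"tx":0.07,"ty":0,"tz":0.03,"wx":0,"wy":0,"wz":0,"gripper":115},{"tx":-1,"ty":0,"tz":0.03,"wx":0,"wy":0,"wz":0,"gripper":115},{"tx":-2.5,"ty":0,"tz":0.03,"wx":0,"wy":0,"wz":0,"gripper":115},{"tx":-4,"ty":0,"tz":0.03,"wx":0,"wy":0,"wz":0,"gripper":115}]'

```text
time_s: 55.27
position: [0.5203, 0.1545, 0.4546]
eef_rot: [1.209, 1.21, -1.211]
wrist_force: [2.2, 0.5, -0.6]
opening: 0.0467
```

Emit:
move_arm --series '[{"tx":-0.8,"ty":0,"tz":0,"wx":0,"wy":0,"wz":0,"gripper":115},{"tx":-0.8,"ty":0.5,"tz":0.5,"wx":0,"wy":0,"wz":0,"gripper":115},{"tx":-0.8,"ty":1,"tz":1.5,"wx":0,"wy":0,"wz":0,"gripper":115},{"tx":-0.8,"ty":1.6,"tz":2.5,"wx":0,"wy":0,"wz":0,"gripper":115},{"tx":-0.8,"ty":1.6,"tz":3.5,"wx":0,"wy":0,"wz":0,"gripper":115},{"tx":-0.8,"ty":1.6,"tz":3.6,"wx":0,"wy":0,"wz":0,"gripper":115},{"tx":-0.8,"ty":1.6,"tz":3.6,"wx":0,"wy":0,"wz":0,"gripper":115},{"tx":-0.8,"ty":1.6,"tz":3.6,"wx":0,"wy":0,"wz":0,"gripper":115}]'

```text
time_s: 55.93
position: [0.5606, 0.0644, 0.4734]
eef_rot: [1.21, 1.209, -1.21]
wrist_force: [0.3, -0.2, -0.1]
opening: 0.047
```

```bash
python3 - <<'E'
from h import *
st(); post('wrist','w24',.200)
chain(None,[([.4513,-.0532,.10],down(0))])
E
```

```text
t 55.93 grasp [0.5606 0.0645 0.3184] yaw -0.0011 tz [-1. -0. -0.] F [ 0.3 -0.2 -0.1] op 0.047 j [-0.1   0.11  1.55  0.    1.48  1.48]
wrist
  boss 0.4512 -0.0536 r 0.0152 n 443 plane [-0.0128 -0.0158  0.056 ]
  boss 0.5211 0.1537 r 0.0153 n 1143 plane [-0.0231  0.0174  0.2002]
  funnel [5.358e-01 2.544e-01 4.650e-02 1.381e+03]
-- call
[8.739, -4.369, 4.729, -0.0, -0.0, 0.0]
```

Emit:
move_arm --series '[{"tx":0.5,"ty":-0.9,"tz":1,"wx":0,"wy":0,"wz":0,"gripper":115},{"tx":1.2,"ty":-2,"tz":2.1,"wx":0,"wy":0,"wz":0,"gripper":115},{"tx":2.2,"ty":-3.1,"tz":3.3,"wx":0,"wy":0,"wz":0,"gripper":115},{"tx":3.5,"ty":-4.1,"tz":4.4,"wx":0,"wy":0,"wz":0,"gripper":115},{"tx":5,"ty":-4.37,"tz":4.73,"wx":0,"wy":0,"wz":0,"gripper":115},{"tx":6.5,"ty":-4.37,"tz":4.73,"wx":0,"wy":0,"wz":0,"gripper":115},{"tx":8,"ty":-4.37,"tz":4.73,"wx":0,"wy":0,"wz":0,"gripper":115},{"tx":8.74,"ty":-4.37,"tz":4.73,"wx":0,"wy":0,"wz":0,"gripper":115},{"tx":8.74,"ty":-4.37,"tz":4.73,"wx":0,"wy":0,"wz":0,"gripper":115},{"tx":8.74,"ty":-4.37,"tz":4.73,"wx":0,"wy":0,"wz":0,"gripper":115}]'

```text
time_s: 56.82
position: [0.4512, -0.0529, 0.2548]
eef_rot: [1.208, 1.212, -1.209]
wrist_force: [-0.1, -0.2, 0.4]
opening: 0.0469
```

```bash
python3 - <<'E'
from h import *
st();chain(None,[([.4513,-.0532,.0520],down(0))])
w=cloud(*cap('top','top25')[1:]); print(disc(w,.05,.062,(.4513,-.053),.04))
E
```

```text
t 56.82 grasp [ 0.4509 -0.0527  0.0998] yaw 0.001 tz [-1.    -0.002 -0.001] F [-0.1 -0.2  0.4] op 0.0469 j [-0.38  0.12  2.02  0.    1.01  1.19]
-- call
[1.914, 0.008, 0.014, 0.001, -0.001, 0.002]
None
```

Emit:
move_arm --series '[{"tx":0.8,"ty":0.01,"tz":0.01,"wx":0,"wy":0,"wz":0,"gripper":115},{"tx":1.5,"ty":0.01,"tz":0.01,"wx":0,"wy":0,"wz":0,"gripper":115},{"tx":1.9,"ty":0.01,"tz":0.01,"wx":0,"wy":0,"wz":0,"gripper":115},{"tx":1.9,"ty":0.01,"tz":0.01,"wx":0,"wy":0,"wz":0,"gripper":150},{"tx":1.9,"ty":0.01,"tz":0.01,"wx":0,"wy":0,"wz":0,"gripper":200},{"tx":1.9,"ty":0.01,"tz":0.01,"wx":0,"wy":0,"wz":0,"gripper":255},{"tx":1.9,"ty":0.01,"tz":0.01,"wx":0,"wy":0,"wz":0,"gripper":255},{"tx":1.9,"ty":0.01,"tz":0.01,"wx":0,"wy":0,"wz":0,"gripper":255},{"tx":1.9,"ty":0.01,"tz":0.01,"wx":0,"wy":0,"wz":0,"gripper":255}]' --newtons 110

```text
time_s: 57.62
position: [0.452, -0.0539, 0.2089]
eef_rot: [1.21, 1.208, -1.208]
wrist_force: [-2.8, 2.9, 6.8]
opening: 0.0261
```

```bash
python3 - <<'E'
from h import *
st();chain(None,[([.4513,-.0532,.269],down(0)),([.5205,.1540,.269],down(0))])
E
```

```text
t 57.62 grasp [ 0.4522 -0.0539  0.0539] yaw -0.0001 tz [-1.     0.001  0.   ] F [-2.8  2.9  6.8] op 0.0261 j [-0.38  0.21  2.04  0.    0.9   1.19]
-- call
[-8.603, -0.018, -0.027, -0.0, 0.0, -0.001]
[-8.601, 2.749, -8.315, -0.0, 0.0, -0.001]
```

Emit:
move_arm --series '[{"tx":-0.3,"ty":0,"tz":0,"wx":0,"wy":0,"wz":0,"gripper":255},{"tx":-1,"ty":0,"tz":0,"wx":0,"wy":0,"wz":0,"gripper":255},{"tx":-2,"ty":0,"tz":0,"wx":0,"wy":0,"wz":0,"gripper":255},{"tx":-3.2,"ty":0,"tz":0,"wx":0,"wy":0,"wz":0,"gripper":255},{"tx":-4.4,"ty":0,"tz":0,"wx":0,"wy":0,"wz":0,"gripper":255},{"tx":-5.6,"ty":0,"tz":0,"wx":0,"wy":0,"wz":0,"gripper":255},{"tx":-6.8,"ty":0,"tz":0,"wx":0,"wy":0,"wz":0,"gripper":255},{"tx":-7.9,"ty":0,"tz":0,"wx":0,"wy":0,"wz":0,"gripper":255},{"tx":-8.6,"ty":0,"tz":0,"wx":0,"wy":0,"wz":0,"gripper":255},{"tx":-8.6,"ty":0.2,"tz":-0.7,"wx":0,"wy":0,"wz":0,"gripper":255}]'

```text
time_s: 58.45
position: [0.4571, -0.0383, 0.4276]
eef_rot: [1.211, 1.199, -1.208]
wrist_force: [1.4, -0.9, -6.4]
opening: 0.0261
```

Emit:
move_arm --series '[{"tx":0,"ty":0.4,"tz":-1.1,"wx":0,"wy":0,"wz":0,"gripper":255},{"tx":0,"ty":0.8,"tz":-2.4,"wx":0,"wy":0,"wz":0,"gripper":255},{"tx":0,"ty":1.3,"tz":-3.8,"wx":0,"wy":0,"wz":0,"gripper":255},{"tx":0,"ty":1.8,"tz":-5.2,"wx":0,"wy":0,"wz":0,"gripper":255},{"tx":0,"ty":2.2,"tz":-6.4,"wx":0,"wy":0,"wz":0,"gripper":255},{"tx":0,"ty":2.45,"tz":-7.2,"wx":0,"wy":0,"wz":0,"gripper":255},{"tx":0,"ty":2.54,"tz":-7.6,"wx":0,"wy":0,"wz":0,"gripper":255},{"tx":0,"ty":2.54,"tz":-7.6,"wx":0,"wy":0,"wz":0,"gripper":255},{"tx":0,"ty":2.54,"tz":-7.6,"wx":0,"wy":0,"wz":0,"gripper":255},{"tx":0,"ty":2.54,"tz":-7.6,"wx":0,"wy":0,"wz":0,"gripper":255}]'

```text
time_s: 59.28
position: [0.5198, 0.1526, 0.4224]
eef_rot: [1.209, 1.209, -1.211]
wrist_force: [0.4, -0.6, -6.6]
opening: 0.0262
```

Emit:
move_arm --series '[{"tx":0,"ty":0,"tz":0,"wx":0,"wy":0,"wz":0,"gripper":255},{"tx":0,"ty":0,"tz":0,"wx":0,"wy":0,"wz":0,"gripper":255},{"tx":0,"ty":0,"tz":0,"wx":0,"wy":0,"wz":0,"gripper":255}]'

```text
time_s: 59.53
position: [0.5201, 0.1527, 0.4228]
eef_rot: [1.21, 1.208, -1.21]
wrist_force: [-0.0, 0.3, -7.6]
opening: 0.0265
```

```bash
python3 - <<'E'
from h import *
held('w26')
E
```

```text
t 59.53 grasp [0.5201 0.1526 0.2678] yaw -0.0016 tz [-1.  0.  0.] F [-0.   0.3 -7.6] op 0.0265 j [ 0.07  0.09  1.67 -0.    1.38  1.64]
disc top z 0.2463 x 0.4903 0.5495 y [0.1223 0.1814] circ [0.5193 0.1517] 5272
plane [-0.01    0.002   0.2461]
```

Emit:
move_arm --series '[{"tx":0.2,"ty":0.035,"tz":-0.075,"wx":0,"wy":0,"wz":0,"gripper":255},{"tx":0.4,"ty":0.035,"tz":-0.075,"wx":0,"wy":0,"wz":0,"gripper":255},{"tx":0.4,"ty":0.035,"tz":-0.075,"wx":0,"wy":0,"wz":0,"gripper":255},{"tx":0.4,"ty":0.035,"tz":-0.075,"wx":0,"wy":0,"wz":0,"gripper":255}]'

```text
time_s: 59.92
position: [0.5208, 0.1554, 0.4118]
eef_rot: [1.208, 1.21, -1.211]
wrist_force: [0.1, 0.2, -7.3]
opening: 0.0261
```

```bash
python3 - <<'E'
from h import *
held('w27')
E
```

```text
t 59.92 grasp [0.5205 0.1554 0.2568] yaw -0.0001 tz [-1.    -0.002  0.   ] F [ 0.1  0.2 -7.3] op 0.0261 j [ 0.07  0.1   1.68 -0.    1.36  1.64]
disc top z 0.2352 x 0.4905 0.5496 y [0.1249 0.1841] circ [0.5196 0.1545] 5268
plane [-0.0136  0.0015  0.2351]
```

Slight overshoot in y; correct by −0.7 mm, +0.5 mm in x, and lower.

Emit:
move_arm --series '[{"tx":0.1,"ty":0.02,"tz":0.03,"wx":0,"wy":0,"wz":0,"gripper":255},{"tx":0.25,"ty":0.02,"tz":0.03,"wx":0,"wy":0,"wz":0,"gripper":255},{"tx":0.4,"ty":0.02,"tz":0.03,"wx":0,"wy":0,"wz":0,"gripper":255},{"tx":0.55,"ty":0.02,"tz":0.03,"wx":0,"wy":0,"wz":0,"gripper":255},{"tx":0.7,"ty":0.02,"tz":0.03,"wx":0,"wy":0,"wz":0,"gripper":255},{"tx":0.85,"ty":0.02,"tz":0.03,"wx":0,"wy":0,"wz":0,"gripper":255},{"tx":1.0,"ty":0.02,"tz":0.03,"wx":0,"wy":0,"wz":0,"gripper":255},{"tx":1.03,"ty":0.02,"tz":0.03,"wx":0,"wy":0,"wz":0,"gripper":255},{"tx":1.03,"ty":0.02,"tz":0.03,"wx":0,"wy":0,"wz":0,"gripper":255}]'

```text
time_s: 60.72
position: [0.5214, 0.1547, 0.3864]
eef_rot: [1.209, 1.21, -1.21]
wrist_force: [-0.4, 0.5, -6.7]
opening: 0.0259
```

```bash
python3 - <<'E'
from h import *
held('w28')
E
```

```text
t 60.72 grasp [0.5212 0.1546 0.2314] yaw -0.0002 tz [-1.    -0.001  0.   ] F [-0.4  0.5 -6.7] op 0.0259 j [0.07 0.13 1.7  0.   1.31 1.64]
disc top z 0.2099 x 0.4914 0.5506 y [0.124  0.1835] circ [0.5205 0.1542] 5275
plane [-0.0106  0.002   0.2097]
```

Emit:
move_arm --series '[{"tx":0.05,"ty":0,"tz":0,"wx":0,"wy":0,"wz":0,"gripper":255},{"tx":0.09,"ty":0,"tz":0,"wx":0,"wy":0,"wz":0,"gripper":255},{"tx":0.09,"ty":0,"tz":0,"wx":0,"wy":0,"wz":0,"gripper":255},{"tx":0.09,"ty":0,"tz":0,"wx":0,"wy":0,"wz":0,"gripper":170},{"tx":0.09,"ty":0,"tz":0,"wx":0,"wy":0,"wz":0,"gripper":120},{"tx":0.09,"ty":0,"tz":0,"wx":0,"wy":0,"wz":0,"gripper":115},{"tx":0.09,"ty":0,"tz":0,"wx":0,"wy":0,"wz":0,"gripper":115},{"tx":-1,"ty":0,"tz":0,"wx":0,"wy":0,"wz":0,"gripper":115},{"tx":-2.5,"ty":0,"tz":0,"wx":0,"wy":0,"wz":0,"gripper":115},{"tx":-4,"ty":0,"tz":0,"wx":0,"wy":0,"wz":0,"gripper":115}]'

```text
time_s: 61.6
position: [0.5212, 0.1546, 0.4879]
eef_rot: [1.209, 1.21, -1.211]
wrist_force: [1.3, 0.2, -0.7]
opening: 0.0467
```

Emit:
move_arm --series '[{"tx":0,"ty":0,"tz":0.8,"wx":0,"wy":0,"wz":0,"gripper":115},{"tx":0,"ty":0.5,"tz":1.8,"wx":0,"wy":0,"wz":0,"gripper":115},{"tx":0,"ty":1,"tz":2.8,"wx":0,"wy":0,"wz":0,"gripper":115},{"tx":0,"ty":1.4,"tz":3.6,"wx":0,"wy":0,"wz":0,"gripper":115},{"tx":0,"ty":1.4,"tz":3.6,"wx":0,"wy":0,"wz":0,"gripper":115},{"tx":0,"ty":1.4,"tz":3.6,"wx":0,"wy":0,"wz":0,"gripper":115},{"tx":0,"ty":1.4,"tz":3.6,"wx":0,"wy":0,"wz":0,"gripper":115}]'

```text
time_s: 62.18
position: [0.5564, 0.0649, 0.4873]
eef_rot: [1.21, 1.209, -1.209]
wrist_force: [0.1, 0.3, 0.9]
opening: 0.0467
```

```bash
python3 - <<'E'
from h import *
st(); post('wrist','w29',.232)
p,d,m=load('w29'); w=cloud(d,m); print('A',bar(w,.0505,.055,(.63,.354),.05),'B',bar(w,.0505,.055,(.447,.331),.05))
cv2.imwrite('pics/w29b.png',cv2.resize(p,(800,600))[:,:,::-1])
p,d,m=cap('side','side29'); q=proj([[.52,.2,.12]],m)[0].astype(int); print('carton etc'); cv2.imwrite('pics/s29.png',cv2.resize(p[q[1]-90:q[1]+150,q[0]-160:q[0]+160],(800,600))[:,:,::-1])
# bystander change vs start
w0=cloud(*load('side0')[1:]); w1=cloud(d,m)
for u,v in[(238,266),(336,338)]: print(w0[v,u].round(3),w1[v,u].round(3))
E
```

```text
t 62.18 grasp [0.5564 0.065  0.3323] yaw -0.0005 tz [-1.  0. -0.] F [0.1 0.3 0.9] op 0.0467 j [-0.1   0.09  1.54  0.    1.51  1.48]
wrist
  boss 0.5206 0.1538 r 0.015 n 1289 plane [-0.0197  0.0193  0.2322]
  funnel [5.356e-01 2.544e-01 4.650e-02 1.218e+03]
A (array([0.6146, 0.3496]), array([0.0047, 0.0449]), np.float64(3.0056), array([0.608 , 0.3514])) B (array([0.4474, 0.3299]), array([0.0719, 0.0114]), np.float64(-1.751), array([0.4478, 0.3297]))
carton etc
[0.701 0.288 0.053] [0.701 0.289 0.053]
[0.419 0.515 0.015] [0.419 0.515 0.015]
```

View pics/s29.png

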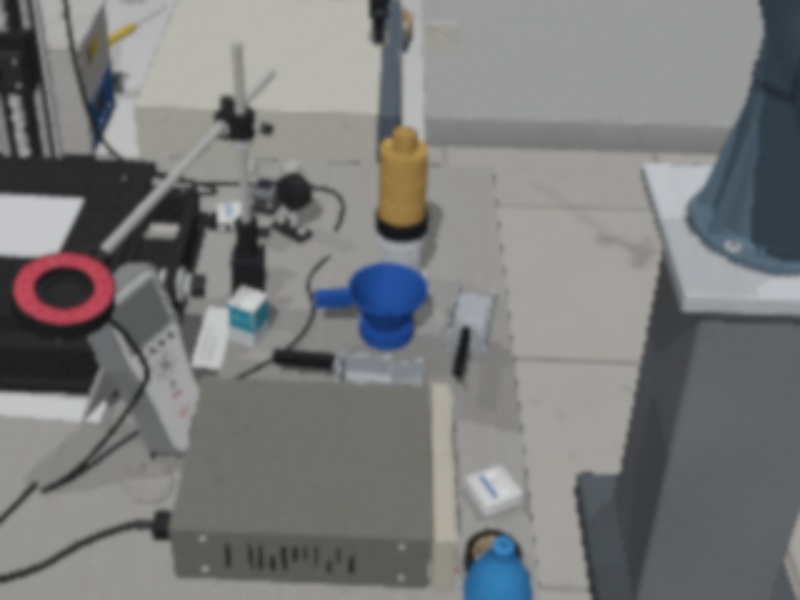

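View pics/w29b.png

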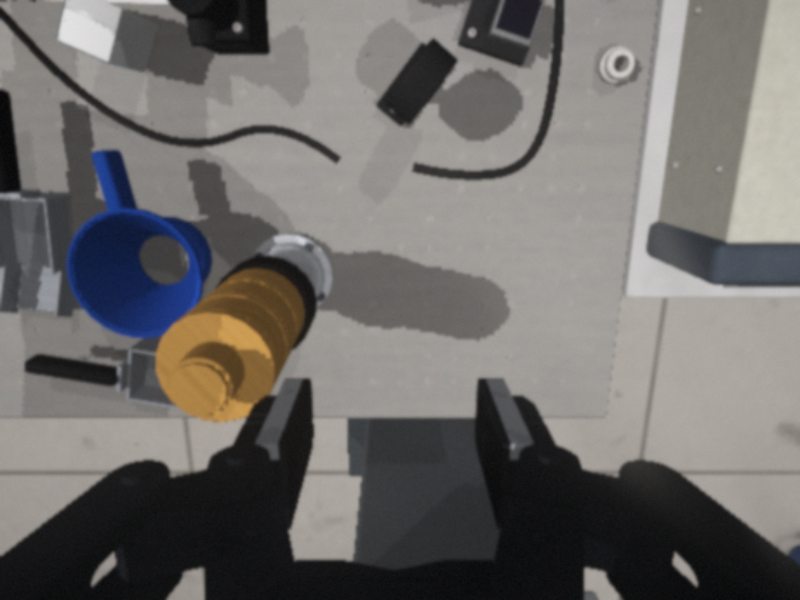

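The stack stands home (top boss at 0.232 m, the nominal height). The funnel is upright, both scoops lie flat and empty, no balls are loose, and the bystanders have not moved. Handing in.

```bash
python3 -c "
from bench import bot
print(bot.finish_job())"
```

```text
the job is handed in; nothing more can be done
None
```

The job is done and handed in at about 62 s of the 210 s allowed; the hand-in reports no verdict. I seated the funnel on the canister and poured both scoops through it. Then I took the funnel off, closed the canister with the cap and stacked all three weights on it.

- **Stack:** each piece was checked as it went on. The boss tops read 0.136 m (cap), then 0.168, 0.200 and 0.232 m for the weights. These match nominal, within about 1 mm of the canister axis and level within about 2°.
- **Funnel, scoops and bystanders:** the funnel is upright on the table, and both scoops lie flat and empty. The carton and lens box read within 1 mm of where they started.
- **Balls:** I did not count them inside the canister. I take them all to be in, because both scoops and the funnel were empty after the pours and no ball was visible on the table. Depth readings inside the canister reached about 0.049 m before it was capped.
- **Disagreements between cameras:** the wrist and top cameras differed by 1 to 2 mm sideways, so I placed parts using the wrist camera and the gripped positions. The last distance-camera fit of scoop A was poor because part of its handle was out of view. I judged it flat from the final side picture and the earlier clean fit.

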